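# Zero the scale and pack the spice box, heavy jars below, sachets in the top tray

### The arm

A 6-joint arm with a two-finger parallel gripper is mounted at the origin on a cart in front of the work surface, level with it; the furniture and walls round the work are solid. World frame = base frame: x ahead of the robot, y to its left, z up, the work surface at z = 0. Lengths are in mm, angles in rad, forces in N, time in s.
With the tool pointing down it reaches from about 350 to 975 mm from the base axis. Payload 7.1 kg.
Tool frame: the origin (TCP) lies at the very end of the fingers, on their centre line; the grasp point (between the pads) lies 19 mm behind it; y points along the fingers, x is the direction in which the jaws open and shut, and the axes are right-handed (so a half turn about y gives the same grasp; the last joint's range is limited). The gripper opens to 88 mm and grips with 3 to 60 N. Pads are 20 mm wide; open, the fingers measure 115 mm over their backs; the gripper's body (75 mm by 178 mm) begins 61 mm behind the grasp point.
Start: joints at [1.22, 0.423, 1.63, -0, 1.089, -0.019], TCP at [203.559, 590.905, 222.675] pointing down, gripper open.
Joint ranges: [-3, 3], [-0.9, 2.11], [0.09, 2.58], [-1.31, 4.45], [0.11, 2.69], [-2.54, 2.54]. Speed limits (rad/s): [2.39, 2.39, 3.01, 3.14, 3.14, 3.14].

### API

Orientations are given as a rotation vector (axis times angle).
In Python, from workcell import ctrl gives the robot as it stands. The module is installed in compiled form; this text tells all that it offers.
- The arm moves only by the tool jog_arm, never from a script. Its argument "steps" is a list of rows, each an object with "turn": the turn, a rotation vector about the world's x, y, z scaled (see below), a list of three; "dp": the shift along the world's x, y, z scaled (see below), a list of three; "claw": the opening, from 0 (shut) to 1 (fully open). In form: [{"turn": [wx, wy, wz], "dp": [x, y, z], "claw": claw}, ...]. A call has 1 to 12 rows; each row is the pose to reach, as a shift and turn from the pose measured when the call began, turning the shorter way round; what a row does not reach only later rows make up. The controller multiplies each number of a shift by 80 mm and each number of a turn by pi rad. A row lasts 1/12 s, in which the tool goes at most 41.7 mm and 7.16 degrees, less where a joint would pass 70% of its speed; a pose out of reach is approached as far as the arm can. A call with a number of a shift or a turn outside -1 to 1 is refused whole. A call with a gripper value outside its range is refused whole. The fingers move at their own pace and stop on an object; the grip force is fixed at half the most. Time passes only in rows, so rows that repeat a pose let the fingers close. It gives the time, the measured TCP pose, the force and the opening at its end, in the units of the state.
- ctrl.get_obs(): the state, without advancing time (a new reading comes with each control period).
- ctrl.get_image(name): name is "scene" or "side" or "wrist"; returns a dict with "img" (400x640x3 uint8, red, green, blue), "range_z" (400x640 float32, mm along the optical axis (not along the pixel's ray), 0 where there is no reading), "fovy" (degrees; the focal length in pixels is half the picture's height over the tangent of half this angle, whatever the lens; pixels are square), "cx", "cy" (the principal point, pixels), "camera_from_world" (4x4, takes a point from world to camera coordinates); the wrist camera has in their place "hand_eye" (4x4, takes a point from camera to tool coordinates, whose origin is the TCP and whose axes are the tool frame's). Camera axes: x right, y down, z forward; pixel columns grow to the right and rows downward; lengths in mm; the calibration is good to about 2 mm. A picture is of the moment at which its call begins: read the wrist's pose just before it.
- ctrl.close_job(): hands the job in, once; it reports no verdict.
The state is a dict: "t": time; "qpos": joint angles; "qvel": joint speeds; "joint_torque": joint torques, N m; "ee_pos": TCP position; "orientation": TCP orientation; "ft_force": force on the tool from outside, world axes, zero at the start; "moment": the same for the moment, N m; "width": finger opening in mm.
Only numpy, scipy, OpenCV 4.12 (cv2) and the standard library are available. Lean on these libraries where they do the work, as an engineer would, in place of code of your own. Each camera call takes 0.05 s, during which the arm holds its last target.

### The job

Zero the kitchen scale with the empty box and its tray on it, by pressing the scale's button fully down and letting it come up, so that it will show only what goes in. Then pack the box where it stands on the scale, heaviest lowest: take the tray off, stand all the heavy jars upright on the floor of the box, seat the tray squarely in its mouth again, and lay all the light sachets side by side in the tray, each flat on its floor. Leave the keys and the glass where they are.

Things in the scene. Friction and masses are not known exactly. Their poses are not given: they have to be found in the camera images.
- scale: white kitchen scale fixed on the worktop, 250 (its x) x 200 (its y) x 28 mm high; origin at the centre of its foot. The strip along its own -x side (toward the robot's left) holds a dark display and the zero button; the steel platform (166 x 192 mm, top 28 mm above the worktop, centred 36 mm to its +x of the origin) carries the box
- zero (a joint): travel of the round grey spring push button that zeroes the scale, m: 0 up, 0.005 fully down (about 4 N), returns by itself
- zero_top (a point): centre of the upper face of that button (26 mm across), beside the display; the button moves straight down
- box: plain wooden box standing loose on the scale's platform, 126 (x) x 240 (y) x 126 mm high outside, walls 10 mm thick (106 x 220 mm inside), floor 8 mm thick, 0.75 kg; origin at the centre of its underside, z up. The mouth is open, closed at the start by the tray
- tray: wooden tray, starts empty, seated on the box; 126 (x) x 240 (y) x 46 mm, 0.2 kg; origin: centre of underside, z up. A plate 100 x 214 x 8 mm below fits the box's mouth, 3 mm to spare all round; floor's upper face at 14 mm; wall 10 mm thick rises 32 mm above it (106 x 220 mm inside), can be pinched from above. Seated: origin 118 mm above the box's, sides flush with the box's
- jar_a: spice jar with black cap, of thick glass, full, heavy (about 0.20 kg), 44 mm across, 105 mm high, standing upright on the worktop; origin at the centre of its foot, z up its axis; may be absent
- jar_b: spice jar with black cap, slimmer, of thick glass, full, heavy (about 0.20 kg), 40 mm across, 105 mm high, standing upright on the worktop; origin at the centre of its foot, z up its axis; may be absent
- jar_c: a second spice jar just like jar_a, of thick glass, full, heavy (about 0.20 kg), 44 mm across, 105 mm high, standing upright on the worktop; origin at the centre of its foot, z up its axis; may be absent
- sachet_a: red foil sachet, light (0.03 kg), 48 x 68 x 10 mm, lying flat on the worktop; origin at the centre of its underside, x along its 48 mm side, y along its 68 mm side, z up; may be absent
- sachet_b: white foil sachet, light (0.03 kg), 48 x 68 x 10 mm, lying flat on the worktop; origin at the centre of its underside, x along its 48 mm side, y along its 68 mm side, z up; may be absent
- sachet_c: blue foil sachet, light (0.03 kg), 48 x 68 x 10 mm, lying flat on the worktop; origin at the centre of its underside, x along its 48 mm side, y along its 68 mm side, z up; may be absent
- keys: bunch of keys on the worktop behind the scale, on the right, about 101 x 122 x 8 mm, a bystander; origin at the centre of its underside
- glass: water glass at the back, under the black dish rack (its shelves, 0.42 and 0.69 m above the worktop, begin 0.65 m ahead of the robot base: keep the arm clear), 79 mm across, 90 mm high, a bystander; origin at the centre of its foot
Things that resemble listed ones, but are neither listed nor needed, are in the scene too. Leave any blue look-alike of the jar_b alone.

How it is judged:
By the outcome, as a careful person would: the job done as asked, in the order asked, and still so for the second after the job is handed in, with the robot touching nothing.
Of jar_a, jar_b, jar_c only 2 to 3 are there at a start; the rules pass over those that are not, and their reading is None.
Of sachet_a, sachet_b, sachet_c only 2 to 3 are there at a start; the rules pass over those that are not, and their reading is None.
At some moment in a run one of sachet_a, sachet_b, sachet_c may be knocked a few centimetres aside while the robot is not near it.
Once in a run the grip may slacken for a moment while it holds something.
It also fails if it takes over 210 s, if anything falls off the work surface, if the arm or the gripper's body presses on something with over 40 N, if the wrist force passes 120 N, or if a joint passes its speed limit or range.

## Working session

There is one attempt and no reset: what is moved stays moved. The work goes in short steps, Python scripts to look and compute and a tool call to move; the robot and the scene stay as the last step left them, time stands still between calls to the robot, and variables do not carry over. Pictures are saved under pics/ and viewed, and the job is handed in when it is done.

Besides the shell and the picture viewer there is one more tool, called after "Call:" as name(argument=value, ...), one argument or row to a line, values as JSON. jog_arm: Moves the arm, as the interface text tells. Its arguments: {"type":"object","properties":{"steps":{"type":"array","items":{"type":"object","properties":{"turn":{"type":"array","items":{"type":"number"}},"dp":{"type":"array","items":{"type":"number"}},"claw":{"type":"number"}}}}},"required":["steps"]}

```bash
mkdir -p pics; cat > h.py <<'E'
import numpy as np, cv2
from workcell import ctrl
from scipy.spatial.transform import Rotation as R
def cam(name):
    o=ctrl.get_obs(); d=ctrl.get_image(name)
    f=200/np.tan(np.radians(d["fovy"])/2); d["f"]=f
    if name=="wrist":
        T=np.eye(4);T[:3,:3]=R.from_rotvec(o["orientation"]).as_matrix();T[:3,3]=o["ee_pos"]
        d["wc"]=T@np.array(d["hand_eye"])
    else: d["wc"]=np.linalg.inv(np.array(d["camera_from_world"]))
    return d
def pts(d):
    v,u=np.mgrid[0:400,0:640]; z=d["range_z"]
    p=np.stack([(u-d["cx"])/d["f"]*z,(v-d["cy"])/d["f"]*z,z,np.ones_like(z)],-1)
    P=(p@d["wc"].T)[...,:3]; P[z<=0]=np.nan
    return P
def save(d,n): cv2.imwrite("pics/"+n+".png",d["img"][...,::-1])
def plane(d,u,v,z):
    r=d["wc"][:3,:3]@np.array([(u-d["cx"])/d["f"],(v-d["cy"])/d["f"],1]); c=d["wc"][:3,3]
    return c+r*(z-c[2])/r[2]
def st():
    o=ctrl.get_obs(); print({k:np.round(o[k],3).tolist() for k in ["t","qpos","ee_pos","orientation","ft_force","width"]})
E
python3 - <<'E'
from h import *
st()
for n in ["scene","side","wrist"]:
    d=cam(n); save(d,n+"0"); np.save(n+"0.npy",pts(d)); print(n,d["f"],np.round(d["wc"],2).tolist(),d["cx"],d["cy"])
E
```

```text
{'t': 0.0, 'qpos': [1.22, 0.424, 1.631, -0.0, 1.089, -0.019], 'ee_pos': [203.378, 590.388, 221.886], 'orientation': [-1.349, -0.96, 0.963], 'ft_force': [-0.765, 0.248, 0.048], 'width': 87.931}
scene 470.4116912843627 [[-0.94, -0.27, 0.18, 330.93], [-0.33, 0.78, -0.53, 640.92], [0.0, -0.56, -0.83, 1089.08], [0.0, 0.0, 0.0, 1.0]] 313.98778686884935 196.25434116199108
side 484.6491198015969 [[-1.0, -0.0, -0.02, 592.86], [0.02, 0.53, -0.84, 930.32], [0.01, -0.84, -0.53, 725.01], [0.0, 0.0, 0.0, 1.0]] 319.0539351011836 199.4665920307732
wrist 313.807425677305 [[0.33, 0.9, 0.29, 123.83], [0.95, -0.31, -0.1, 617.25], [-0.0, 0.31, -0.95, 384.91], [0.0, 0.0, 0.0, 1.0]] 318.6038782972047 198.62233171004485
```

View pics/scene0.png

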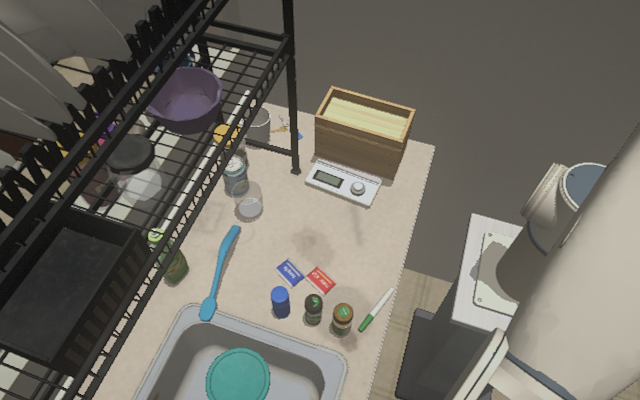

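View pics/side0.png

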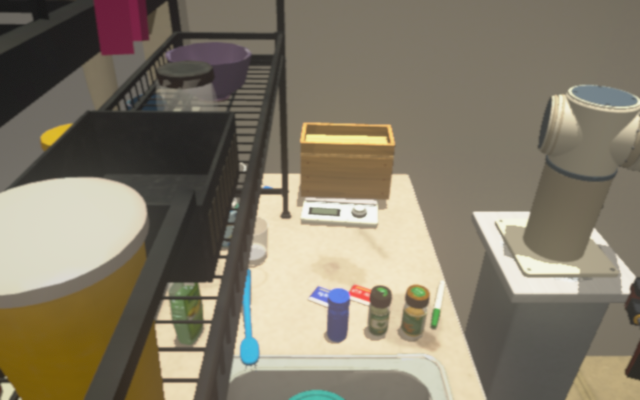

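View pics/wrist0.png

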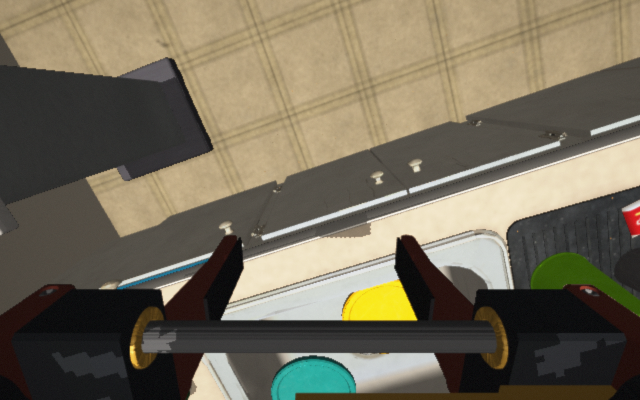

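```bash
python3 - <<'E'
from h import *
P=np.load("scene0.npy"); Q=np.load("side0.npy")
for n,(u,v) in dict(blueS=(290,272),redS=(321,280),bluejar=(280,291),j1=(314,300),j2=(343,310),pen=(376,310),disp=(328,179),btn=(357,187),boxL=(318,96),boxR=(414,110),sc1=(306,180),sc2=(375,203),sc3=(382,181)).items(): print(n,(u,v),np.round(P[v,u]))
for n,(u,v) in dict(blueS=(320,296),redS=(359,293),bj=(339,294),j1=(380,290),j2=(417,291),btn=(359,211)).items(): print(n,(u,v),np.round(Q[v,u]))
a=cv2.imread("pics/scene0.png"); 
cv2.imwrite("pics/z1.png",cv2.resize(a[230:350,220:420],None,fx=4,fy=4,interpolation=2))
cv2.imwrite("pics/z2.png",cv2.resize(a[80:220,220:440],None,fx=3.6,fy=3.6,interpolation=2))
a=cv2.imread("pics/side0.png"); 
cv2.imwrite("pics/z3.png",cv2.resize(a[180:360,280:480],None,fx=3.3,fy=3.3,interpolation=2))
E
```

```text
blueS (290, 272) [553. 179.   9.]
redS (321, 280) [472. 175.  12.]
bluejar (280, 291) [538. 270. 103.]
j1 (314, 300) [459. 265. 103.]
j2 (343, 310) [392. 267. 106.]
pen (376, 310) [324. 205.  13.]
disp (328, 179) [ 550. -115.   26.]
btn (357, 187) [ 464. -106.   40.]
boxL (318, 96) [ 673. -385.   60.]
boxR (414, 110) [ 373. -288.  192.]
sc1 (306, 180) [609. -96.  20.]
sc2 (375, 203) [ 406. -100.   -2.]
sc3 (382, 181) [ 407. -179.   -1.]
blueS (320, 296) [569. 180.  11.]
redS (359, 293) [486. 170.  10.]
bj (339, 294) [537. 275. 106.]
j1 (380, 290) [461. 265. 106.]
j2 (417, 291) [393. 269. 108.]
btn (359, 211) [465. -98.  40.]
```

View pics/z1.png

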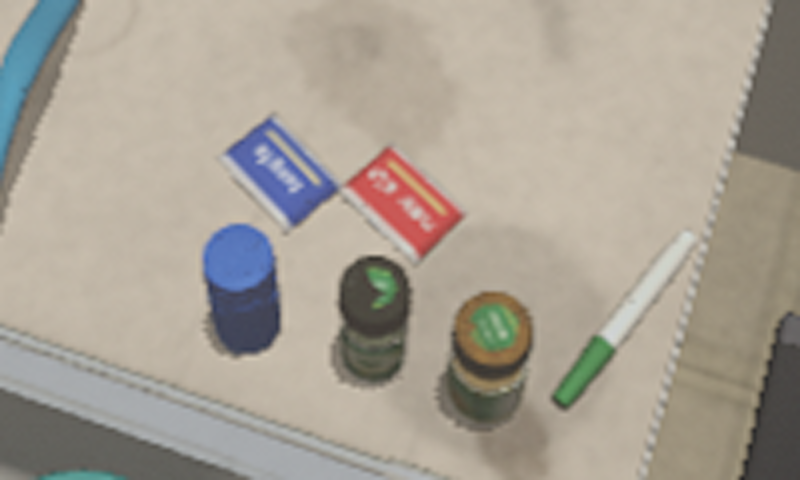

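View pics/z2.png

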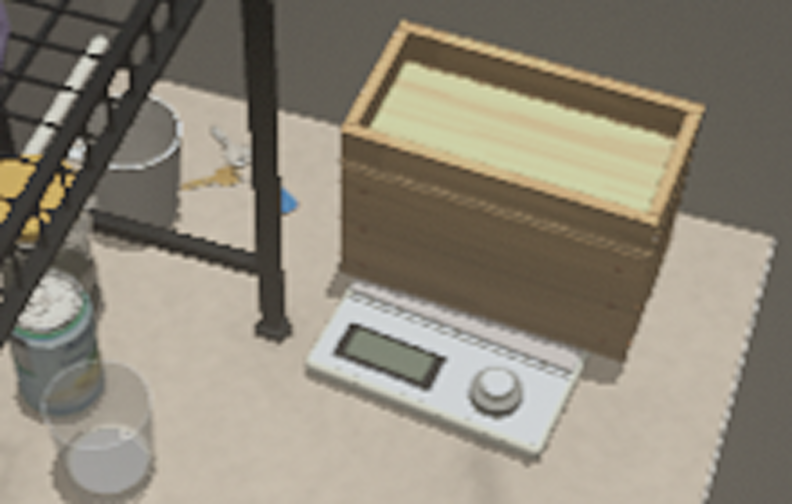

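View pics/z3.png

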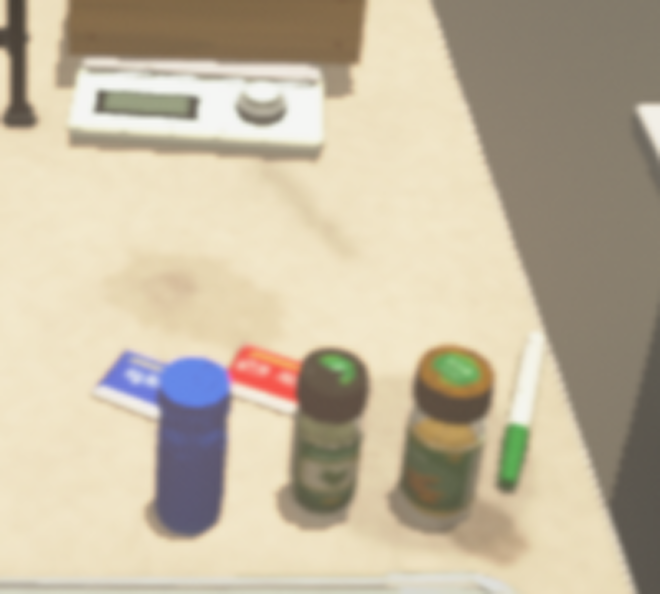

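```bash
python3 - <<'E'
from h import *
print(np.round(R.from_rotvec(ctrl.get_obs()["orientation"]).as_matrix(),3))
for n in ["scene0","side0"]:
    P=np.load(n+".npy"); x,y,z=P[...,0],P[...,1],P[...,2]
    m=(z>186)&(z<200)&(y<-120)&(y>-450)&(x<720)&(x>300)
    print(n,"rim z",np.median(z[m]),m.sum())
    r=cv2.minAreaRect(P[m][:,:2].astype(np.float32)); print(r)
    q=P[m][:,:2]; print(np.percentile(q,[0,1,5,95,99,100],axis=0).round(0).tolist())
    m=(z>24)&(z<32)&(y>-160)&(y<-60)&(x<640)&(x>380); print("scale z",np.median(z[m])); print(cv2.minAreaRect(P[m][:,:2].astype(np.float32)),P[m][:,:2].mean(0))
    m=(z>35)&(z<48)&(y>-135)&(y<-60)&(x<500)&(x>430); print("btn",m.sum(),np.median(P[m],0),P[m].min(0),P[m].max(0))
    for a in [(538,272),(460,265),(392,268)]:
        m=(np.hypot(x-a[0],y-a[1])<40)&(z>98)&(z<112); c,rr=cv2.minEnclosingCircle(P[m][:,:2].astype(np.float32)); print("jar",m.sum(),np.median(P[m],0).round(1),c,rr)
    d=cv2.imread("pics/"+n+".png")[...,::-1].astype(int)
    for nm,mm in dict(red=(d[...,0]>d[...,1]+60)&(d[...,0]>d[...,2]+60),blue=(d[...,2]>d[...,0]+40)).items():
        m=mm&(z<22)&(y>100)&(y<240)&(x>420)&(x<620); print(nm,m.sum(),cv2.minAreaRect(P[m][:,:2].astype(np.float32)),np.median(z[m]))
E
```

```text
[[ 0.326 -0.    -0.945]
 [ 0.945 -0.001  0.326]
 [-0.001 -1.     0.   ]]
scene0 rim z 190.71040406540675 1480
((508.17120361328125, -255.9607391357422), (417.9524230957031, 267.9687805175781), 0.6868000626564026)
[[301.0, -390.0], [311.0, -387.0], [351.0, -386.0], [664.0, -173.0], [707.0, -123.0], [719.0, -120.0]]
scale z 25.59105503329954
((511.57781982421875, -124.84069061279297), (82.07796478271484, 191.521240234375), 86.18949127197266) [ 496.08322388 -125.86787624]
btn 79 [ 463.80098123 -106.23911614   40.58829259] [ 446.11903273 -124.95290611   35.13993151] [483.57934572 -89.73887956  47.55051043]
jar 250 [538.2 278.8 103.6] (538.2249145507812, 277.76995849609375) 20.717777252197266
jar 258 [460.1 271.5 103.8] (459.9501037597656, 270.92041015625) 20.293954849243164
jar 316 [391.4 272.  104.5] (392.5318603515625, 271.3073425292969) 22.282119750976562
red 304 ((474.95245361328125, 170.9815673828125), (38.68639373779297, 66.57893371582031), 64.47806549072266) 7.8201918420087395
blue 285 ((555.2651977539062, 188.49710083007812), (59.0765266418457, 69.74354553222656), 61.699092864990
[... 363 characters left out ...]
), 89.77741241455078) [ 512.16048178 -124.33211505]
btn 96 [ 463.69029229 -103.99508441   40.89314153] [ 446.47169347 -124.6263207    35.01868794] [482.13776434 -90.02724073  46.44315369]
jar 322 [538.  281.1 105.1] (538.3253173828125, 277.68115234375) 22.427261352539062
jar 312 [459.8 273.3 105.1] (460.9248352050781, 269.0912170410156) 22.19320297241211
jar 364 [391.9 273.7 105.7] (389.0590515136719, 269.95330810546875) 24.02109146118164
red 253 ((484.0591735839844, 167.34307861328125), (42.584014892578125, 52.68495178222656), 66.60423278808594) 10.280029903752052
blue 159 ((564.6882934570312, 171.9259796142578), (38.64775848388672, 41.76582717895508), 61.326507568359375) 10.289962469590023
```

```bash
python3 - <<'E'
from h import *
for n in ["scene0","side0"]:
    P=np.load(n+".npy"); x,y,z=P[...,0],P[...,1],P[...,2]
    m=((z>184)&(z<200)&(y<-150)&(y>-400)&(x<660)&(x>360)).astype(np.uint8)
    k,l,s,c=cv2.connectedComponentsWithStats(m); i=1+np.argmax(s[1:,4]); m=l==i
    print(n,s[i],cv2.minAreaRect(P[m][:,:2].astype(np.float32)))
d=ctrl.get_image("scene"); d=cam("scene")
# outer tray corners picked (z2 zoom 3.6): 
for u,v in [(342,130),(405,22),(703,106),(658,218)]:
    print(plane(d,220+u/3.6,80+v/3.6,192).round(1))
for u,v in [(306,368),(543,462),(583,352)]:
    print("scale",plane(d,220+u/3.6,80+v/3.6,14).round(1))
a=cv2.imread("pics/side0.png"); cv2.imwrite("pics/z4.png",cv2.resize(a[110:240,280:420],None,fx=4.5,fy=4.5,interpolation=2))
E
```

```text
scene0 [314  86 101  58 999] ((494.4070739746094, -236.23583984375), (132.77444458007812, 240.3497314453125), 86.6172103881836)
side0 [301 123  95  26 922] ((492.99871826171875, -237.43313598632812), (135.0950927734375, 240.21939086914062), 87.82698059082031)
[ 612.3 -180.1  192. ]
[ 604.2 -303.1  192. ]
[ 370.  -291.3  192. ]
[ 376.3 -173.9  192. ]
scale [610.5 -91.6  14. ]
scale [411.6 -68.4  14. ]
scale [ 409.2 -179.    14. ]
```

View pics/z4.png

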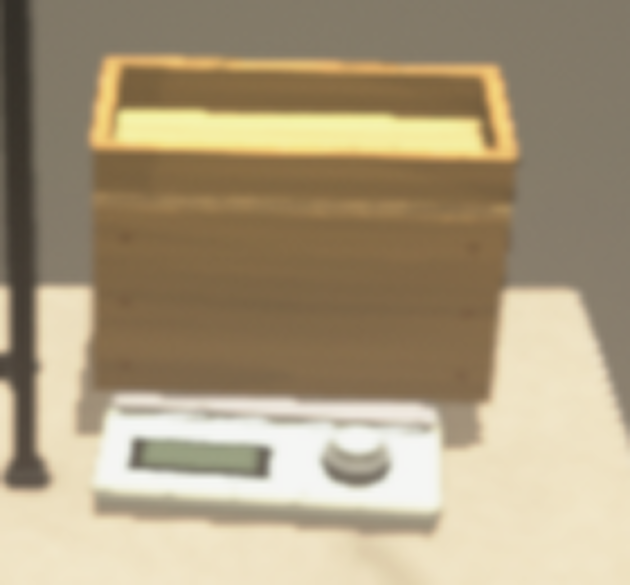

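Call:
jog_arm(
  steps=[
    {"dp": [0.3,-0.5,0.5],"turn": [0,0,-0.04],"claw": 1},
    {"dp": [0.4,-1,1],"turn": [0,0,-0.08],"claw": 1},
    {"dp": [0.4,-1,1],"turn": [0,0,-0.1],"claw": 1},
    {"dp": [0.4,-1,1],"turn": [0,0,-0.1],"claw": 1},
  ],
)

```text
t: 0.58
ee_pos: [237.3, 509.4, 307.0]
orientation: [-1.446, -0.721, 0.714]
ft_force: [0.4, 1.5, 1.0]
width: 88.0
```

Call:
jog_arm(
  steps=[
    {"dp": [0.4,-0.5,0],"turn": [0,0,-0.04],"claw": 1},
    {"dp": [0.8,-1,0],"turn": [0,0,-0.08],"claw": 1},
    {"dp": [0.8,-1,0],"turn": [0,0,-0.1],"claw": 1},
    {"dp": [0.8,-1,0],"turn": [0,0,-0.1],"claw": 1},
  ],
)

```text
t: 0.92
ee_pos: [302.9, 427.1, 306.6]
orientation: [-1.518, -0.474, 0.467]
ft_force: [0.4, 0.6, -0.2]
width: 88.0
```

Call:
jog_arm(
  steps=[
    {"dp": [0.4,-0.5,0],"turn": [0,0,-0.04],"claw": 1},
    {"dp": [0.8,-1,0],"turn": [0,0,-0.08],"claw": 1},
    {"dp": [0.8,-1,0],"turn": [0,0,-0.1],"claw": 1},
    {"dp": [0.8,-1,0],"turn": [0,0,-0.1],"claw": 1},
  ],
)

```text
t: 1.25
ee_pos: [368.5, 345.5, 306.0]
orientation: [-1.56, -0.226, 0.218]
ft_force: [-0.6, 0.6, -0.1]
width: 87.8
```

Call:
jog_arm(
  steps=[
    {"dp": [0.4,-0.5,0],"turn": [0,0,-0.04],"claw": 1},
    {"dp": [0.8,-1,0],"turn": [0,0,-0.08],"claw": 1},
    {"dp": [0.8,-1,0],"turn": [0,0,-0.09],"claw": 1},
    {"dp": [0.8,-1,0],"turn": [0,0,-0.09],"claw": 1},
  ],
)

```text
t: 1.58
ee_pos: [434.1, 264.5, 305.4]
orientation: [-1.573, -0.003, -0.005]
ft_force: [-0.4, -0.1, -0.3]
width: 88.0
```

```bash
python3 - <<'E'
from h import *
st(); d=cam("wrist"); save(d,"w1"); np.save("w1.npy",pts(d))
E
```

```text
{'t': 1.583, 'qpos': [0.526, 0.155, 1.8, -0.004, 1.183, 0.529], 'ee_pos': [434.089, 264.461, 305.42], 'orientation': [-1.573, -0.003, -0.005], 'ft_force': [-0.386, -0.08, -0.312], 'width': 88.027}
```

View pics/w1.png

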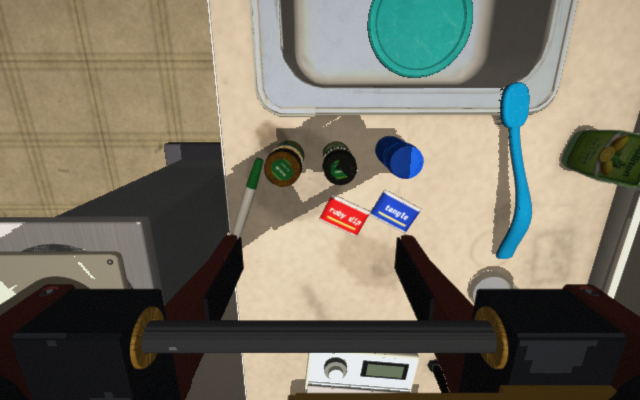

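```bash
cat >> h.py <<'E'
def sach(d,P,col,zt,box):
    im=d["img"].astype(int); x,y,z=P[...,0],P[...,1],P[...,2]
    r,g,b=im[...,0],im[...,1],im[...,2]
    m=((r>g+60)&(r>b+60)) if col=="red" else ((b>r+40)&(b>g+20))
    m=m&(x>box[0])&(x<box[1])&(y>box[2])&(y<box[3])&(abs(z-zt)<8)
    k,l,s,c=cv2.connectedComponentsWithStats(m.astype(np.uint8)); m=l==1+np.argmax(s[1:,4])
    v,u=np.nonzero(m); q=np.array([plane(d,a,b_,zt)[:2] for a,b_ in zip(u,v)],np.float32)
    rc=cv2.minAreaRect(q); c=cv2.boxPoints(rc); print(col,m.sum(),rc,c.round(1).tolist()); return rc
E
python3 - <<'E'
from h import *
d=cam("wrist"); P=pts(d)
for c in ["red","blue"]: sach(d,P,c,10,(400,640,100,240))
x,y,z=[P[...,i] for i in range(3)]
for a in [(538,278),(460,270),(392,271)]:
    m=(np.hypot(x-a[0],y-a[1])<40)&(z>95)&(z<112); c,r=cv2.minEnclosingCircle(P[m][:,:2].astype(np.float32)); print(m.sum(),np.median(P[m],0).round(1),c,r)
cv2.imwrite("pics/w1z.png",cv2.resize(d["img"][120:250,230:450,::-1],None,fx=3.6,fy=3.6,interpolation=2))
E
```

```text
red 931 ((474.7099304199219, 170.79754638671875), (39.96681213378906, 67.31874084472656), 63.58028030395508) [[435.70001220703125, 167.89999389648438], [496.0, 137.89999389648438], [513.7000122070312, 173.6999969482422], [453.5, 203.6999969482422]]
blue 904 ((553.9380493164062, 177.56204223632812), (39.32723617553711, 66.65753936767578), 61.40055847167969) [[515.2999877929688, 176.3000030517578], [573.7999877929688, 144.3000030517578], [592.5999755859375, 178.89999389648438], [534.0999755859375, 210.8000030517578]]
974 [537.  276.8 105.7] (538.1802368164062, 275.6005859375) 20.52031707763672
920 [460.3 269.4 105.7] (460.2834777832031, 268.4165344238281) 20.255327224731445
1081 [392.6 269.6 106.2] (392.32855224609375, 268.5068664550781) 22.07647705078125
```

View pics/w1z.png

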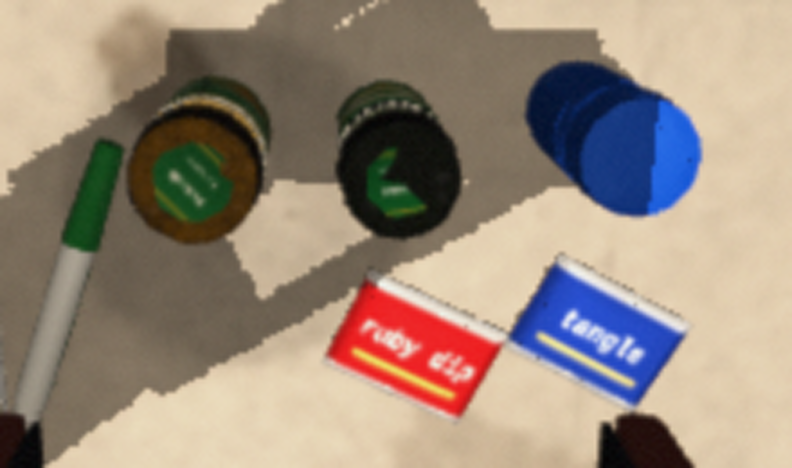

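Call:
jog_arm(
  steps=[
    {"dp": [0.1,-0.5,0],"turn": [0,0,0],"claw": 0},
    {"dp": [0.1,-1,0],"turn": [0,0,0],"claw": 0},
    {"dp": [0.1,-1,0],"turn": [0,0,0],"claw": 0},
  ],
)

```text
t: 1.93
ee_pos: [439.0, 183.9, 304.8]
orientation: [-1.574, -0.005, 0.002]
ft_force: [-0.5, 0.3, -0.9]
width: 71.4
```

Call:
jog_arm(
  steps=[
    {"dp": [0.1,-0.5,0],"turn": [0,0,0],"claw": 0},
    {"dp": [0.1,-1,0],"turn": [0,0,0],"claw": 0},
    {"dp": [0.1,-1,0],"turn": [0,0,0],"claw": 0},
  ],
)

```text
t: 2.18
ee_pos: [446.5, 101.1, 304.6]
orientation: [-1.575, -0.004, 0.002]
ft_force: [0.4, 0.4, -0.8]
width: 51.6
```

Call:
jog_arm(
  steps=[
    {"dp": [0.1,-0.5,-0.2],"turn": [0,0,0],"claw": 0},
    {"dp": [0.1,-1,-0.4],"turn": [0,0,0],"claw": 0},
    {"dp": [0.1,-1,-0.5],"turn": [0,0,0],"claw": 0},
  ],
)

```text
t: 2.43
ee_pos: [454.3, 19.6, 263.6]
orientation: [-1.576, -0.005, 0.004]
ft_force: [0.0, 0.0, 0.3]
width: 31.1
```

```bash
python3 - <<'E'
from h import *
st(); d=cam("wrist"); save(d,"w2"); np.save("w2.npy",pts(d))
E
```

```text
{'t': 2.433, 'qpos': [0.02, 0.115, 1.951, -0.006, 1.075, 0.017], 'ee_pos': [454.282, 19.625, 263.561], 'orientation': [-1.576, -0.005, 0.004], 'ft_force': [0.008, 0.018, 0.295], 'width': 31.146}
```

View pics/w2.png

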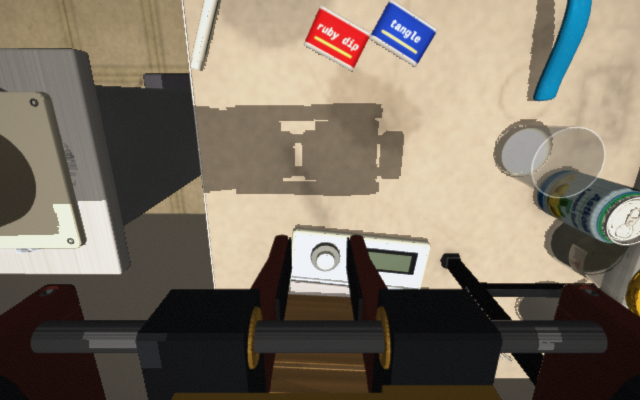

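```bash
python3 - <<'E'
from h import *
d=cam("wrist"); P=pts(d)
a=d["img"][220:300,270:450,::-1]; cv2.imwrite("pics/w2z.png",cv2.resize(a,None,fx=4.4,fy=4.4,interpolation=2))
x,y,z=[P[...,i] for i in range(3)]
m=(z>34)&(z<50)&(np.hypot(x-464,y+104)<25); print(m.sum(),np.median(P[m],0),cv2.minEnclosingCircle(P[m][:,:2].astype(np.float32)),np.percentile(z[m],[5,50,95]))
m=(z>20)&(z<50)&(np.hypot(x-464,y+104)<25);print(np.histogram(z[m],bins=range(20,50,2)))
m=(z>20)&(z<34)&(y>-170)&(y<-50)&(x>400)&(x<630)
print(cv2.minAreaRect(P[m][:,:2].astype(np.float32)))
E
```

```text
527 [ 464.05461163 -107.51766063   37.97390367] ((464.47576904296875, -110.81175231933594), 20.32456398010254) [34.19488652 37.97390367 44.67102799]
(array([ 81, 241,  28,  18,  18,  17,  72, 237,  27,  12,  23, 147,  81,
         0]), array([20, 22, 24, 26, 28, 30, 32, 34, 36, 38, 40, 42, 44, 46, 48]))
((514.9090576171875, -126.94601440429688), (95.18415832519531, 195.8618621826172), 87.23565673828125)
```

View pics/w2z.png

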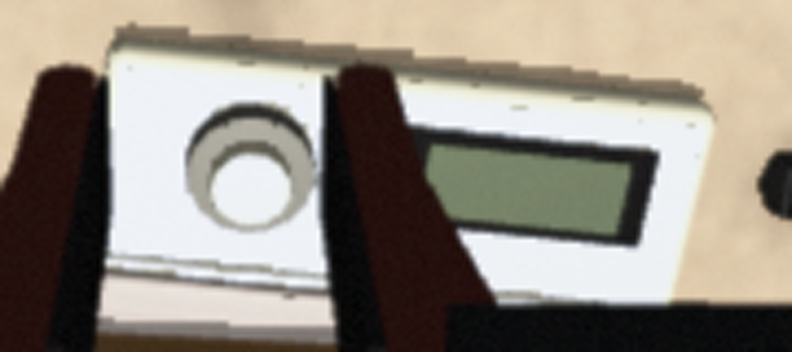

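```bash
python3 - <<'E'
from h import *
for n in ["wrist","scene","side"]:
    d=cam(n); P=pts(d)
    x,y,z=[P[...,i] for i in range(3)]
    m=(z>39.5)&(z<50)&(np.hypot(x-464,y+104)<25); print(n,m.sum(),np.median(P[m],0),cv2.minEnclosingCircle(P[m][:,:2].astype(np.float32)))
E
```

```text
wrist 254 [ 464.33168685 -109.7047112    43.69144099] ((464.6272277832031, -111.00045013427734), 12.84426212310791)
scene 46 [ 463.35059186 -106.13771668   42.06737065] ((464.6617126464844, -106.43170928955078), 12.711809158325195)
side 50 [ 463.16025839 -107.31984767   43.57971876] ((463.745361328125, -107.3285903930664), 13.133928298950195)
```

Call:
jog_arm(
  steps=[
    {"dp": [0.06,-0.4,-0.4],"claw": 0},
    {"dp": [0.06,-0.8,-0.8],"claw": 0},
    {"dp": [0.06,-0.8,-0.8],"claw": 0},
    {"dp": [0.06,-0.8,-0.8],"claw": 0},
  ],
)

```text
invalid input at $.steps[0]: expected keys turn, dp, claw
```

Call:
jog_arm(
  steps=[
    {"dp": [0.06,-0.4,-0.4],"claw": 0},
    {"dp": [0.06,-0.8,-0.8],"claw": 0},
    {"dp": [0.06,-0.8,-0.9],"claw": 0},
    {"dp": [0.06,-0.8,-0.9],"claw": 0},
  ],
)

```text
invalid input at $.steps[0]: expected keys turn, dp, claw
```

```bash
python3 - <<'E'
from h import *
st()
E
```

```text
{'t': 2.683, 'qpos': [0.027, 0.114, 1.948, -0.004, 1.078, 0.022], 'ee_pos': [454.965, 23.025, 265.122], 'orientation': [-1.574, -0.007, 0.004], 'ft_force': [-0.323, 0.769, 0.484], 'width': 11.193}
```

Call:
jog_arm(
  steps=[
    {"dp": [0.06,-0.4,-0.4],"turn": [0,0,0],"claw": 0},
    {"dp": [0.06,-0.8,-0.8],"turn": [0,0,0],"claw": 0},
    {"dp": [0.06,-0.8,-0.8],"turn": [0,0,0],"claw": 0},
    {"dp": [0.06,-0.8,-0.8],"turn": [0,0,0],"claw": 0},
  ],
)

```text
t: 3.02
ee_pos: [459.2, -40.5, 200.2]
orientation: [-1.574, -0.004, 0.006]
ft_force: [0.2, 1.3, 0.3]
width: 0.4
```

Call:
jog_arm(
  steps=[
    {"dp": [0.06,-0.4,-0.4],"turn": [0,0,0],"claw": 0},
    {"dp": [0.06,-0.8,-0.8],"turn": [0,0,0],"claw": 0},
    {"dp": [0.06,-0.8,-0.9],"turn": [0,0,0],"claw": 0},
    {"dp": [0.06,-0.8,-0.9],"turn": [0,0,0],"claw": 0},
  ],
)

```text
t: 3.35
ee_pos: [463.9, -104.0, 127.1]
orientation: [-1.573, -0.002, 0.007]
ft_force: [-0.3, -0.0, 0.2]
width: 0.6
```

Call:
jog_arm(
  steps=[
    {"dp": [0,-0.05,-0.5],"turn": [0,0,0],"claw": 0},
    {"dp": [0,-0.05,-0.95],"turn": [0,0,0],"claw": 0},
    {"dp": [0,-0.05,-0.95],"turn": [0,0,0],"claw": 0},
    {"dp": [0,-0.05,-0.95],"turn": [0,0,0],"claw": 0},
  ],
)

```text
t: 3.68
ee_pos: [464.0, -106.5, 51.5]
orientation: [-1.572, -0.002, 0.01]
ft_force: [1.0, 0.6, -0.2]
width: 0.1
```

```bash
python3 - <<'E'
from h import *
st(); d=cam("wrist"); save(d,"w3"); d=cam("side"); cv2.imwrite("pics/s3.png",cv2.resize(d["img"][120:260,250:450,::-1],None,fx=4,fy=4,interpolation=2))
E
```

```text
{'t': 3.683, 'qpos': [-0.249, 0.501, 2.047, -0.005, 0.598, -0.252], 'ee_pos': [463.989, -106.468, 51.529], 'orientation': [-1.572, -0.002, 0.01], 'ft_force': [0.958, 0.558, -0.207], 'width': 0.147}
```

View pics/w3.png

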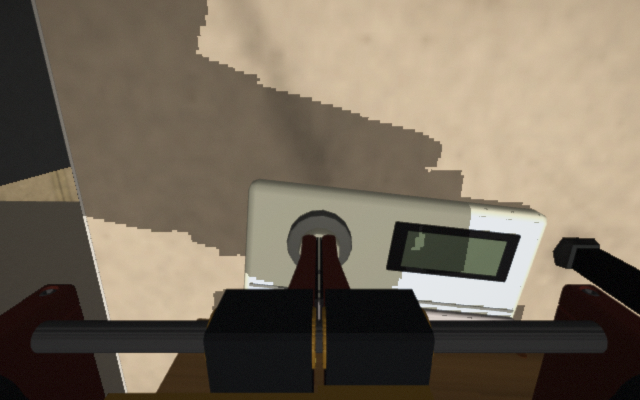

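View pics/s3.png

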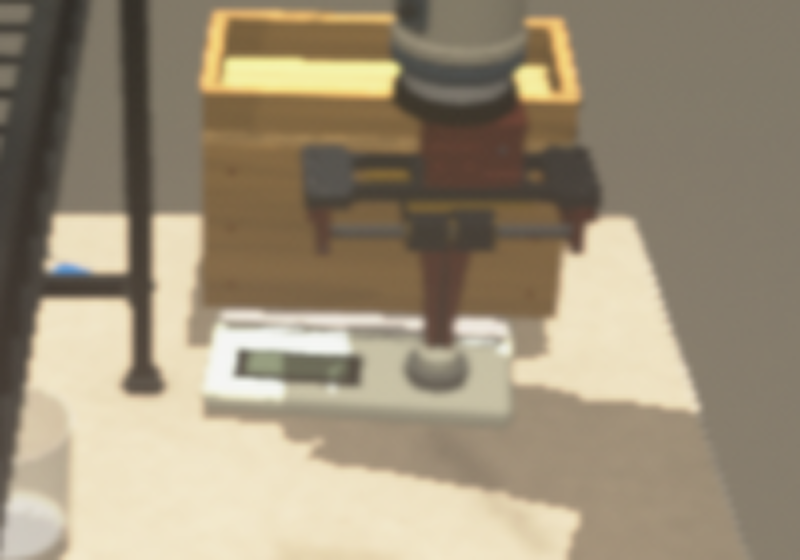

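Call:
jog_arm(
  steps=[
    {"dp": [0,0,-0.06],"turn": [0,0,0],"claw": 0},
    {"dp": [0,0,-0.1],"turn": [0,0,0],"claw": 0},
    {"dp": [0,0,-0.12],"turn": [0,0,0],"claw": 0},
    {"dp": [0,0,-0.12],"turn": [0,0,0],"claw": 0},
  ],
)

```text
t: 4.12
ee_pos: [466.2, -107.4, 44.6]
orientation: [-1.574, -0.007, 0.004]
ft_force: [0.4, 0.6, -0.1]
width: -0.0
```

Call:
jog_arm(
  steps=[
    {"dp": [0,0,-0.02],"turn": [0,0,0],"claw": 0},
    {"dp": [0,0,-0.04],"turn": [0,0,0],"claw": 0},
    {"dp": [0,0,-0.05],"turn": [0,0,0],"claw": 0},
    {"dp": [0,0,-0.05],"turn": [0,0,0],"claw": 0},
  ],
)

```text
t: 4.45
ee_pos: [466.4, -107.5, 40.6]
orientation: [-1.574, -0.007, 0.004]
ft_force: [0.5, 0.0, 2.8]
width: 0.2
```

Call:
jog_arm(
  steps=[
    {"dp": [0,0,-0.02],"turn": [0,0,0],"claw": 0},
    {"dp": [0,0,-0.04],"turn": [0,0,0],"claw": 0},
    {"dp": [0,0,-0.04],"turn": [0,0,0],"claw": 0},
    {"dp": [0,0,-0.04],"turn": [0,0,0],"claw": 0},
  ],
)

```text
t: 4.78
ee_pos: [466.5, -107.5, 38.1]
orientation: [-1.574, -0.007, 0.004]
ft_force: [-2.6, 2.5, 15.3]
width: 0.5
```

Call:
jog_arm(
  steps=[
    {"dp": [0,0,-0.01],"turn": [0,0,0],"claw": 0},
    {"dp": [0,0,-0.01],"turn": [0,0,0],"claw": 0},
    {"dp": [0,0,-0.01],"turn": [0,0,0],"claw": 0},
  ],
)

```text
t: 5.03
ee_pos: [466.5, -107.5, 38.1]
orientation: [-1.574, -0.007, 0.004]
ft_force: [-4.1, 1.4, 16.6]
width: 0.4
```

Call:
jog_arm(
  steps=[
    {"dp": [0,0,0.1],"turn": [0,0,0],"claw": 0},
    {"dp": [0,0,0.2],"turn": [0,0,0],"claw": 0},
    {"dp": [0,0,0.3],"turn": [0,0,0],"claw": 0},
    {"dp": [0,0,0.3],"turn": [0,0,0],"claw": 0},
  ],
)

```text
t: 5.37
ee_pos: [467.3, -107.7, 63.3]
orientation: [-1.574, -0.008, 0.002]
ft_force: [0.3, 0.0, -1.2]
width: 0.4
```

```bash
python3 - <<'E'
from h import *
st(); d=cam("wrist"); cv2.imwrite("pics/w4.png",cv2.resize(d["img"][150:300,230:560,::-1],None,fx=2.4,fy=2.4,interpolation=2))
E
```

```text
{'t': 5.367, 'qpos': [-0.25, 0.478, 2.043, -0.004, 0.616, -0.253], 'ee_pos': [467.277, -107.721, 63.34], 'orientation': [-1.574, -0.008, 0.002], 'ft_force': [0.283, 0.004, -1.18], 'width': 0.424}
```

View pics/w4.png

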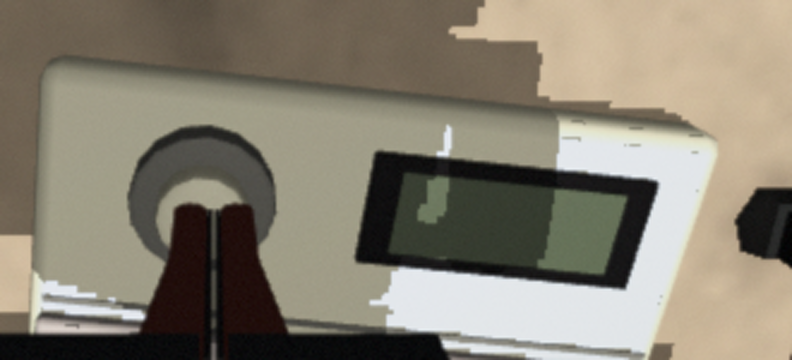

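Call:
jog_arm(
  steps=[
    {"dp": [0,0,0.5],"turn": [0,0,0],"claw": 0},
    {"dp": [0,0,1],"turn": [0,0,0],"claw": 0},
    {"dp": [0,0,1],"turn": [0,0,0.04],"claw": 0.3},
    {"dp": [0,0,1],"turn": [0,0,0.08],"claw": 0.3},
  ],
)

```text
t: 5.75
ee_pos: [468.6, -108.1, 144.8]
orientation: [-1.566, -0.212, 0.199]
ft_force: [-0.4, -0.8, -0.4]
width: 10.5
```

Call:
jog_arm(
  steps=[
    {"dp": [0.1,0,0.5],"turn": [0,0,0.04],"claw": 0.3},
    {"dp": [0.1,0,1],"turn": [0,0,0.08],"claw": 0.3},
    {"dp": [0.2,0,1],"turn": [0,0,0.12],"claw": 0.3},
    {"dp": [0.2,0,1],"turn": [0,0,0.16],"claw": 0.3},
    {"dp": [0.2,0,1],"turn": [0,0,0.2],"claw": 0.3},
  ],
)

```text
t: 6.17
ee_pos: [485.1, -108.1, 225.4]
orientation: [-1.46, -0.702, 0.685]
ft_force: [-0.3, 0.1, -0.5]
width: 26.1
```

Call:
jog_arm(
  steps=[
    {"dp": [0,-0.2,0.5],"turn": [0,0,0.04],"claw": 0.3},
    {"dp": [0,-0.4,1],"turn": [0,0,0.08],"claw": 0.3},
    {"dp": [0,-0.7,1],"turn": [0,0,0.12],"claw": 0.3},
    {"dp": [0,-0.8,1],"turn": [0,0,0.16],"claw": 0.3},
    {"dp": [0,-0.8,1],"turn": [0,0,0.2],"claw": 0.3},
    {"dp": [0,-0.8,1],"turn": [0,0,0.2],"claw": 0.3},
  ],
)

```text
t: 6.67
ee_pos: [484.8, -172.7, 305.1]
orientation: [-1.232, -1.18, 1.162]
ft_force: [-0.7, -0.2, 0.0]
width: 26.4
```

```bash
python3 - <<'E'
from h import *
st(); d=cam("wrist"); save(d,"w5"); np.save("w5.npy",pts(d))
E
```

```text
{'t': 6.667, 'qpos': [-0.371, 0.165, 1.789, 0.011, 1.184, -1.895], 'ee_pos': [484.794, -172.738, 305.114], 'orientation': [-1.232, -1.18, 1.162], 'ft_force': [-0.688, -0.217, 0.018], 'width': 26.377}
```

View pics/w5.png

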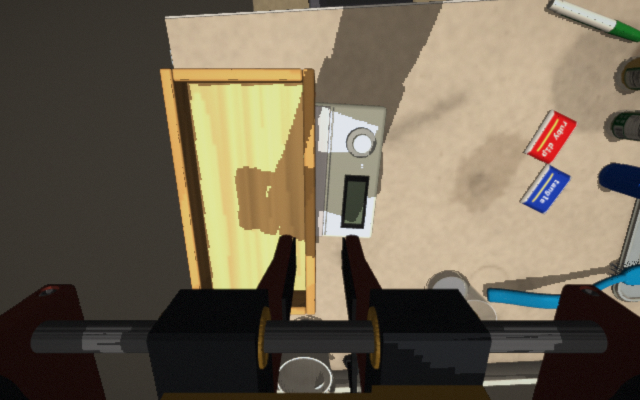

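```bash
python3 - <<'E'
from h import *
d=cam("wrist"); P=pts(d)
x,y,z=[P[...,i] for i in range(3)]
m=((z>184)&(z<202)&(y<-150)&(y>-330)&(x<640)&(x>340)).astype(np.uint8)
m[235:]=0
print(np.median(z[m>0]))
for x0 in range(380,560,20):
    q=(m>0)&(abs(x-x0)<4); ys=y[q]
    a=ys[ys>-240]; b=ys[ys<-240]
    print(x0,[ (len(t),np.percentile(t,[3,50,97]).round(1).tolist()) if len(t) else None for t in (a,b)])
for y0 in range(-280,-190,20):
    q=(m>0)&(abs(y-y0)<4)&(x<420); print(y0,np.percentile(x[q],[3,50,97]).round(1))
E
```

```text
192.57095709162263
380 [(788, [-238.2, -209.6, -174.3]), (722, [-294.6, -268.1, -241.8])]
400 [(120, [-181.5, -177.0, -172.2]), (151, [-297.6, -291.0, -288.1])]
420 [(116, [-182.9, -178.4, -173.4]), (142, [-298.5, -292.3, -288.9])]
440 [(101, [-183.5, -179.0, -174.6]), (135, [-299.3, -293.2, -290.2])]
460 [(97, [-185.0, -180.3, -175.8]), (126, [-300.5, -294.4, -291.1])]
480 [(90, [-185.4, -181.0, -176.4]), (115, [-301.2, -295.4, -292.1])]
500 [(87, [-186.8, -182.0, -177.4]), (109, [-302.4, -296.2, -293.0])]
520 [(83, [-188.3, -183.6, -178.7]), (40, [-303.6, -295.6, -294.0])]
540 [None, None]
-280 [373.  378.1 382.7]
-260 [374.  378.7 383.4]
-240 [375.2 379.8 384.4]
-220 [376.3 380.8 385.4]
-200 [377.4 382.  386.6]
```

```bash
cat >> h.py <<'E'
def yaw():
    M=R.from_rotvec(ctrl.get_obs()["orientation"]).as_matrix(); print("yaw",np.degrees(np.arctan2(M[1,0],M[0,0])).round(2),"tooly",M[:,1].round(3))
E
python3 - <<'E'
from h import *
st();yaw()
E
```

```text
{'t': 6.767, 'qpos': [-0.37, 0.165, 1.79, 0.011, 1.184, -1.887], 'ee_pos': [484.748, -172.011, 304.882], 'orientation': [-1.235, -1.175, 1.157], 'ft_force': [-0.185, 0.354, -1.337], 'width': 26.201}
yaw 86.66 tooly [ 0.007  0.008 -1.   ]
```

Call:
jog_arm(
  steps=[
    {"dp": [0.16,-0.12,-0.4],"turn": [0,0,0],"claw": 0.5},
    {"dp": [0.16,-0.12,-0.9],"turn": [0,0,0],"claw": 0.5},
    {"dp": [0.16,-0.12,-1],"turn": [0,0,0],"claw": 0.5},
    {"dp": [0.16,-0.12,-1],"turn": [0,0,0],"claw": 0.5},
  ],
)

```text
t: 7.1
ee_pos: [495.3, -180.3, 222.0]
orientation: [-1.229, -1.17, 1.157]
ft_force: [-0.3, 0.1, 0.4]
width: 43.6
```

```bash
python3 - <<'E'
from h import *
st();yaw(); d=cam("wrist"); save(d,"w6"); d=cam("side"); cv2.imwrite("pics/s6.png",cv2.resize(d["img"][80:240,260:420,::-1],None,fx=3.6,fy=3.6,interpolation=2))
E
```

```text
{'t': 7.1, 'qpos': [-0.378, 0.283, 1.844, 0.012, 1.019, -1.895], 'ee_pos': [495.272, -180.319, 221.994], 'orientation': [-1.229, -1.17, 1.157], 'ft_force': [-0.279, 0.133, 0.44], 'width': 43.612}
yaw 86.56 tooly [-0.     0.011 -1.   ]
```

View pics/w6.png

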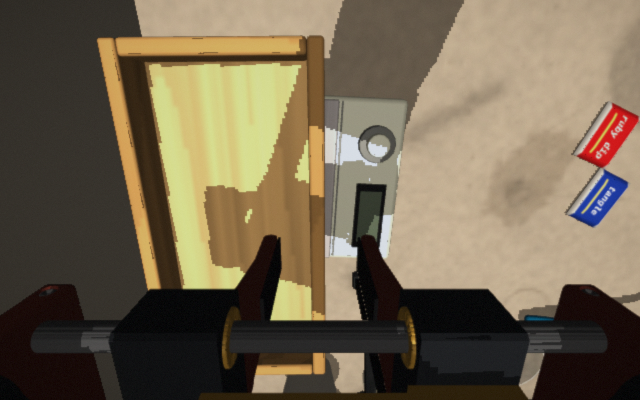

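View pics/s6.png

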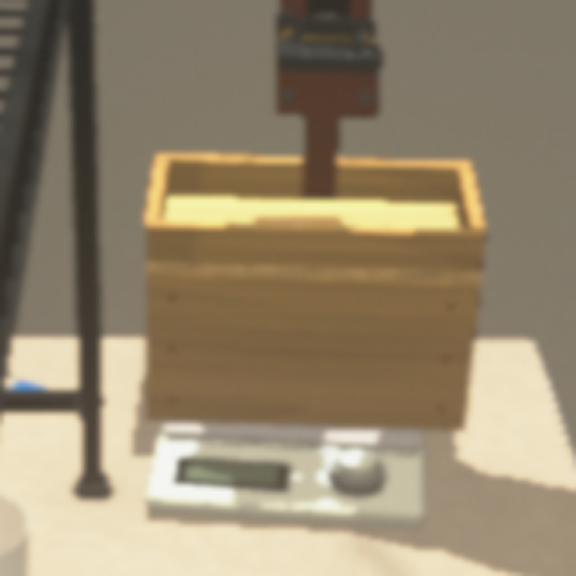

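Call:
jog_arm(
  steps=[
    {"dp": [0.02,-0.01,-0.3],"turn": [-0.003,0,0],"claw": 0.5},
    {"dp": [0.02,-0.01,-0.6],"turn": [-0.003,0,0],"claw": 0.5},
    {"dp": [0.02,-0.01,-0.7],"turn": [-0.003,0,0],"claw": 0.5},
    {"dp": [0.02,-0.01,-0.7],"turn": [-0.003,0,0],"claw": 0.5},
  ],
)

```text
t: 7.53
ee_pos: [499.0, -181.9, 169.5]
orientation: [-1.241, -1.169, 1.163]
ft_force: [-1.1, 0.1, 0.2]
width: 44.1
```

Call:
jog_arm(
  steps=[
    {"dp": [0,0,0],"turn": [0,0,0],"claw": 0.25},
    {"dp": [0,0,0],"turn": [0,0,0],"claw": 0.2},
    {"dp": [0,0,0],"turn": [0,0,0],"claw": 0.15},
    {"dp": [0,0,0],"turn": [0,0,0],"claw": 0.1},
    {"dp": [0,0,0],"turn": [0,0,0],"claw": 0.05},
    {"dp": [0,0,0],"turn": [0,0,0],"claw": 0},
    {"dp": [0,0,0],"turn": [0,0,0],"claw": 0},
  ],
)

```text
t: 8.12
ee_pos: [499.4, -181.9, 170.2]
orientation: [-1.242, -1.17, 1.163]
ft_force: [-0.5, 0.7, 4.9]
width: 9.8
```

Call:
jog_arm(
  steps=[
    {"dp": [0,0,0],"turn": [0,0,0],"claw": 0.3},
    {"dp": [0,0,0],"turn": [0,0,0],"claw": 0.3},
    {"dp": [0,0,-0.05],"turn": [0,0,0],"claw": 0.3},
    {"dp": [0,0,-0.07],"turn": [0,0,0],"claw": 0.3},
    {"dp": [0,0,-0.07],"turn": [0,0,0],"claw": 0.15},
    {"dp": [0,0,-0.07],"turn": [0,0,0],"claw": 0.1},
    {"dp": [0,0,-0.07],"turn": [0,0,0],"claw": 0},
    {"dp": [0,0,-0.07],"turn": [0,0,0],"claw": 0},
    {"dp": [0,0,-0.07],"turn": [0,0,0],"claw": 0},
  ],
)

```text
t: 8.87
ee_pos: [499.3, -181.9, 164.4]
orientation: [-1.241, -1.17, 1.163]
ft_force: [0.8, -0.1, -1.8]
width: 10.1
```

Call:
jog_arm(
  steps=[
    {"dp": [0,0,0.05],"turn": [0,0,0],"claw": 0},
    {"dp": [0,0,0.1],"turn": [0,0,0],"claw": 0},
    {"dp": [0,0,0.2],"turn": [0,0,0],"claw": 0},
    {"dp": [0,0,0.25],"turn": [0,0,0],"claw": 0},
    {"dp": [0,0,0.25],"turn": [0,0,0],"claw": 0},
  ],
)

```text
t: 9.28
ee_pos: [500.1, -182.2, 185.9]
orientation: [-1.244, -1.171, 1.163]
ft_force: [-0.6, -0.3, -2.6]
width: 10.2
```

```bash
python3 - <<'E'
from h import *
st();yaw(); d=cam("side"); cv2.imwrite("pics/s7.png",cv2.resize(d["img"][80:240,260:420,::-1],None,fx=3.6,fy=3.6,interpolation=2))
E
```

```text
{'t': 9.283, 'qpos': [-0.373, 0.333, 1.87, 0.002, 0.93, -1.885], 'ee_pos': [500.123, -182.216, 185.932], 'orientation': [-1.244, -1.171, 1.163], 'ft_force': [-0.586, -0.331, -2.551], 'width': 10.206}
yaw 86.61 tooly [ 0.008 -0.002 -1.   ]
```

View pics/s7.png

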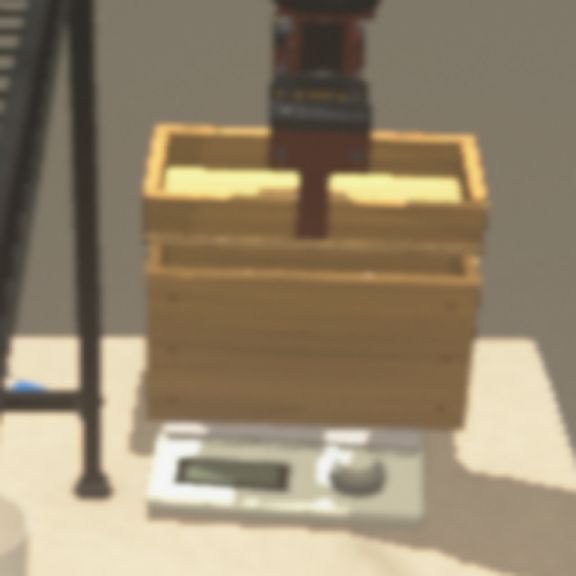

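Call:
jog_arm(
  steps=[
    {"dp": [0,0,0.2],"turn": [0,0,0],"claw": 0},
    {"dp": [0,0.2,0.2],"turn": [0,0,0],"claw": 0},
    {"dp": [0,0.5,0.2],"turn": [0,0,0],"claw": 0},
    {"dp": [0,0.8,0.2],"turn": [0,0,0],"claw": 0},
    {"dp": [0,1,0.2],"turn": [0,0,0],"claw": 0},
    {"dp": [0,1,0.2],"turn": [0,0,0],"claw": 0},
  ],
)

```text
t: 9.83
ee_pos: [499.3, -99.8, 201.2]
orientation: [-1.241, -1.172, 1.164]
ft_force: [-0.6, 0.3, -2.2]
width: 9.7
```

Call:
jog_arm(
  steps=[
    {"dp": [0,0.3,0],"turn": [0,0,0],"claw": 0},
    {"dp": [0,0.6,0],"turn": [0,0,0],"claw": 0},
    {"dp": [0,0.9,0],"turn": [0,0,0],"claw": 0},
    {"dp": [0,1,0],"turn": [0,0,0],"claw": 0},
    {"dp": [0,1,0],"turn": [0,0,0],"claw": 0},
  ],
)

```text
t: 10.25
ee_pos: [499.4, -18.9, 201.2]
orientation: [-1.24, -1.174, 1.166]
ft_force: [0.5, -0.5, -1.8]
width: 10.1
```

Call:
jog_arm(
  steps=[
    {"dp": [0,0.3,-0.2],"turn": [0,0,0],"claw": 0},
    {"dp": [0,0.6,-0.4],"turn": [0,0,0],"claw": 0},
    {"dp": [0,0.9,-0.6],"turn": [0,0,0],"claw": 0},
    {"dp": [0,1,-0.8],"turn": [0,0,0],"claw": 0},
    {"dp": [0,1,-0.8],"turn": [0,0,0],"claw": 0},
  ],
)

```text
t: 10.67
ee_pos: [497.9, 61.1, 134.7]
orientation: [-1.237, -1.171, 1.169]
ft_force: [-0.5, -0.0, -2.2]
width: 9.6
```

```bash
python3 - <<'E'
from h import *
st();yaw(); d=cam("side"); save(d,"s8")
E
```

```text
{'t': 10.667, 'qpos': [0.099, 0.373, 1.965, -0.002, 0.801, -1.417], 'ee_pos': [497.874, 61.146, 134.694], 'orientation': [-1.237, -1.171, 1.169], 'ft_force': [-0.507, -0.041, -2.189], 'width': 9.618}
yaw 86.95 tooly [ 0.003 -0.001 -1.   ]
```

View pics/s8.png

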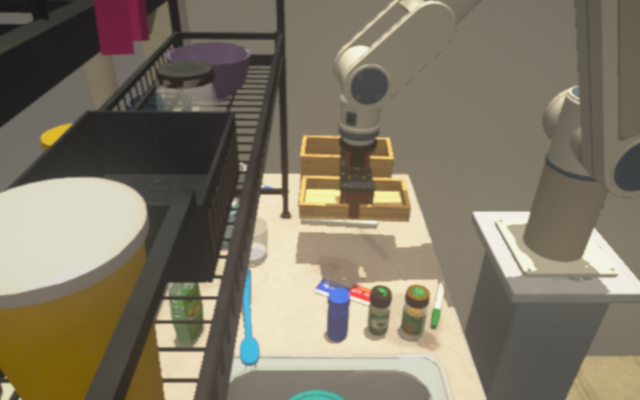

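Call:
jog_arm(
  steps=[
    {"dp": [-0.05,0.1,-0.3],"turn": [0,0,0],"claw": 0},
    {"dp": [-0.1,0.2,-0.6],"turn": [0,0,0],"claw": 0},
    {"dp": [-0.1,0.2,-0.9],"turn": [0,0,0],"claw": 0},
    {"dp": [-0.1,0.2,-1],"turn": [0,0,0],"claw": 0},
    {"dp": [-0.1,0.2,-1],"turn": [0,0,0],"claw": 0},
  ],
)

```text
t: 11.13
ee_pos: [490.1, 75.1, 55.1]
orientation: [-1.237, -1.169, 1.169]
ft_force: [0.6, -0.1, -2.3]
width: 9.8
```

Call:
jog_arm(
  steps=[
    {"dp": [0,0,-0.2],"turn": [0,0,0],"claw": 0},
    {"dp": [0,0,-0.3],"turn": [0,0,0],"claw": 0},
    {"dp": [0,0,-0.4],"turn": [0,0,0],"claw": 0},
    {"dp": [0,0,-0.4],"turn": [0,0,0],"claw": 0},
  ],
)

```text
t: 11.47
ee_pos: [490.1, 74.6, 22.9]
orientation: [-1.237, -1.168, 1.169]
ft_force: [0.2, 0.4, -1.3]
width: 9.9
```

Call:
jog_arm(
  steps=[
    {"dp": [0,0,-0.03],"turn": [0,0,0],"claw": 0},
    {"dp": [0,0,-0.05],"turn": [0,0,0],"claw": 0},
    {"dp": [0,0,-0.06],"turn": [0,0,0],"claw": 0},
    {"dp": [0,0,-0.06],"turn": [0,0,0],"claw": 0},
  ],
)

```text
t: 11.8
ee_pos: [490.4, 74.7, 18.5]
orientation: [-1.237, -1.169, 1.169]
ft_force: [0.1, -0.2, 0.7]
width: 9.5
```

Touching down; open, then rise.

Call:
jog_arm(
  steps=[
    {"dp": [0,0,-0.01],"turn": [0,0,0],"claw": 0.4},
    {"dp": [0,0,0],"turn": [0,0,0],"claw": 0.4},
    {"dp": [0,0,0],"turn": [0,0,0],"claw": 0.4},
    {"dp": [0,0,0.3],"turn": [0,0,0],"claw": 0.4},
    {"dp": [0,0,0.6],"turn": [0,0,0],"claw": 0.4},
    {"dp": [0,0,1],"turn": [0,0,0],"claw": 0.6},
    {"dp": [0,0,1],"turn": [0,0,0],"claw": 0.8},
  ],
)

```text
t: 12.38
ee_pos: [493.5, 75.1, 103.1]
orientation: [-1.242, -1.175, 1.165]
ft_force: [2.3, -0.5, 0.2]
width: 45.3
```

Call:
jog_arm(
  steps=[
    {"dp": [-0.3,0.5,0.4],"turn": [0,0,0],"claw": 0.8},
    {"dp": [-0.6,1,0.8],"turn": [0,0,0],"claw": 0.8},
    {"dp": [-0.6,1,1],"turn": [0,0,0],"claw": 0.8},
    {"dp": [-0.6,1,1],"turn": [0,0,0],"claw": 0.8},
  ],
)

```text
t: 12.72
ee_pos: [446.2, 158.4, 187.5]
orientation: [-1.243, -1.182, 1.161]
ft_force: [0.0, 0.6, -0.2]
width: 69.5
```

```bash
python3 - <<'E'
from h import *
st();yaw(); d=cam("wrist"); save(d,"w9");d=cam("scene"); save(d,"s9")
E
```

```text
{'t': 12.717, 'qpos': [0.318, 0.245, 1.995, -0.004, 0.886, -1.198], 'ee_pos': [446.221, 158.417, 187.47], 'orientation': [-1.243, -1.182, 1.161], 'ft_force': [0.027, 0.571, -0.168], 'width': 69.502}
yaw 86.99 tooly [ 0.015  0.002 -1.   ]
```

View pics/w9.png

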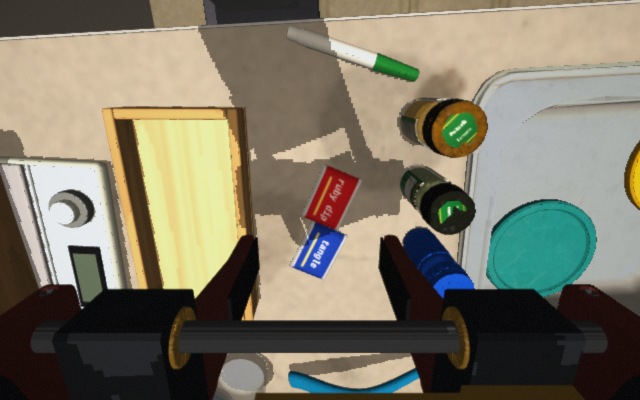

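View pics/s9.png

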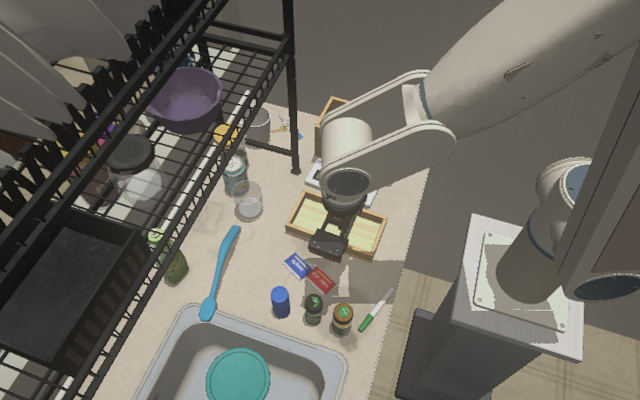

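Call:
jog_arm(
  steps=[
    {"dp": [-0.35,0.4,0],"turn": [0,0,0.006],"claw": 0.95},
    {"dp": [-0.65,0.8,0],"turn": [0,0,0.016],"claw": 0.95},
    {"dp": [-0.68,1,0],"turn": [0,0,0.016],"claw": 0.95},
    {"dp": [-0.68,1,0],"turn": [0,0,0.016],"claw": 0.95},
  ],
)

```text
t: 13.15
ee_pos: [390.5, 237.3, 182.9]
orientation: [-1.217, -1.217, 1.204]
ft_force: [0.6, 0.3, 1.0]
width: 83.6
```

```bash
python3 - <<'E'
from h import *
st();yaw(); d=cam("wrist"); P=pts(d)
x,y,z=[P[...,i] for i in range(3)]
for a in [(460,270),(392,270)]:
    m=(np.hypot(x-a[0],y-a[1])<40)&(z>98)&(z<112); c,r=cv2.minEnclosingCircle(P[m][:,:2].astype(np.float32)); print(m.sum(),np.median(P[m],0).round(1),c,r)
save(d,"w10")
E
```

```text
{'t': 13.15, 'qpos': [0.524, 0.231, 2.029, -0.007, 0.873, -1.042], 'ee_pos': [390.507, 237.306, 182.876], 'orientation': [-1.217, -1.217, 1.204], 'ft_force': [0.591, 0.253, 1.017], 'width': 83.636}
yaw 89.98 tooly [ 0.011  0.    -1.   ]
1546 [457.5 267.2 105.7] (460.27899169921875, 267.5914306640625) 20.456077575683594
2188 [390.  267.3 106.3] (391.9676818847656, 267.8970947265625) 22.114151000976562
```

View pics/w10.png

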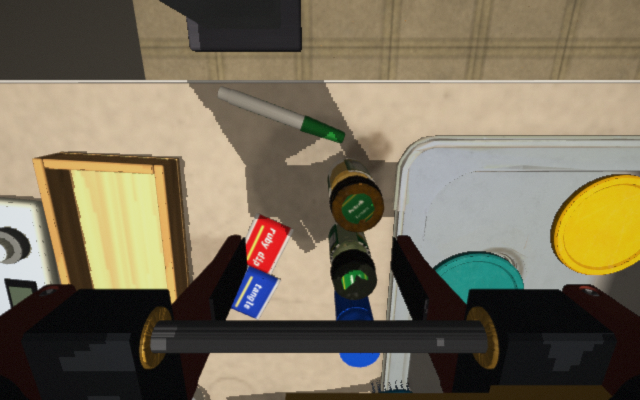

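Call:
jog_arm(
  steps=[
    {"dp": [0.02,0.38,0],"turn": [0,0,0],"claw": 0.95},
    {"dp": [0.02,0.38,-0.4],"turn": [0,0,0],"claw": 0.95},
    {"dp": [0.02,0.38,-0.6],"turn": [0,0,0],"claw": 0.95},
    {"dp": [0.02,0.38,-0.6],"turn": [0,0,0],"claw": 0.95},
  ],
)

```text
t: 13.53
ee_pos: [391.2, 264.1, 131.2]
orientation: [-1.217, -1.21, 1.209]
ft_force: [-0.6, 0.1, -0.1]
width: 83.7
```

Call:
jog_arm(
  steps=[
    {"dp": [0,0,-0.3],"turn": [0,0,0],"claw": 0.95},
    {"dp": [0,0,-0.6],"turn": [0,0,0],"claw": 0.95},
    {"dp": [0,0,-0.8],"turn": [0,0,0],"claw": 0.95},
    {"dp": [0,0,-0.8],"turn": [0,0,0],"claw": 0.95},
  ],
)

```text
t: 13.87
ee_pos: [390.2, 261.8, 64.9]
orientation: [-1.217, -1.204, 1.213]
ft_force: [-1.2, 0.1, 0.9]
width: 83.4
```

Call:
jog_arm(
  steps=[
    {"dp": [0.02,0.08,0.05],"turn": [0,0,0],"claw": 0.95},
    {"dp": [0.02,0.08,0.05],"turn": [0,0,0],"claw": 0.95},
    {"dp": [0.02,0.08,0.05],"turn": [0,0,0],"claw": 0.95},
  ],
)

```text
t: 14.12
ee_pos: [393.2, 268.8, 70.3]
orientation: [-1.217, -1.206, 1.21]
ft_force: [-0.2, 0.1, -0.0]
width: 83.5
```

```bash
python3 - <<'E'
from h import *
st();yaw(); d=cam("wrist"); save(d,"w11")
E
```

```text
{'t': 14.117, 'qpos': [0.579, 0.463, 2.044, -0.011, 0.636, -0.979], 'ee_pos': [393.19, 268.843, 70.273], 'orientation': [-1.217, -1.206, 1.21], 'ft_force': [-0.169, 0.101, -0.043], 'width': 83.54}
yaw 89.82 tooly [ 0.003 -0.006 -1.   ]
```

View pics/w11.png

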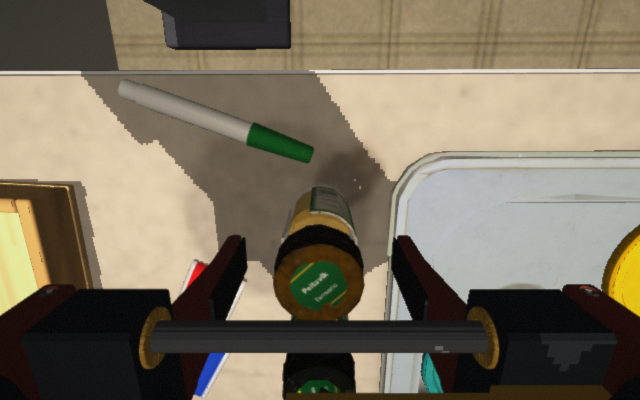

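Call:
jog_arm(
  steps=[
    {"dp": [0,0,0],"turn": [0,0,0],"claw": 0.6},
    {"dp": [0,0,0],"turn": [0,0,0],"claw": 0.5},
    {"dp": [0,0,0],"turn": [0,0,0],"claw": 0.3},
    {"dp": [0,0,0],"turn": [0,0,0],"claw": 0.1},
    {"dp": [0,0,0],"turn": [0,0,0],"claw": 0},
    {"dp": [0,0,0],"turn": [0,0,0],"claw": 0},
    {"dp": [0,0,0],"turn": [0,0,0],"claw": 0},
    {"dp": [0,0,0],"turn": [0,0,0],"claw": 0},
  ],
)

```text
t: 14.83
ee_pos: [392.8, 268.7, 70.2]
orientation: [-1.217, -1.206, 1.211]
ft_force: [-0.2, 1.0, 0.8]
width: 43.9
```

Call:
jog_arm(
  steps=[
    {"dp": [0,0,0.2],"turn": [0,0,0],"claw": 0},
    {"dp": [0,0,0.5],"turn": [0,0,0],"claw": 0},
    {"dp": [0,0,0.8],"turn": [0,0,0],"claw": 0},
    {"dp": [0,0,1],"turn": [0,0,0],"claw": 0},
    {"dp": [0,0,1],"turn": [0,0,0],"claw": 0},
  ],
)

```text
t: 15.25
ee_pos: [394.4, 269.7, 152.7]
orientation: [-1.218, -1.21, 1.207]
ft_force: [0.8, 0.5, -2.4]
width: 43.8
```

Call:
jog_arm(
  steps=[
    {"dp": [0.2,-0.2,0.2],"turn": [0,0,-0.03],"claw": 0},
    {"dp": [0.4,-0.4,0.5],"turn": [0,0,-0.06],"claw": 0},
    {"dp": [0.6,-0.7,0.8],"turn": [0,0,-0.09],"claw": 0},
    {"dp": [0.7,-1,1],"turn": [0,0,-0.12],"claw": 0},
    {"dp": [0.7,-1,1],"turn": [0,0,-0.15],"claw": 0},
    {"dp": [0.7,-1,1],"turn": [0,0,-0.17],"claw": 0},
  ],
)

```text
t: 15.75
ee_pos: [451.0, 188.5, 232.6]
orientation: [-1.427, -0.801, 0.8]
ft_force: [0.2, 0.3, -2.0]
width: 43.9
```

Call:
jog_arm(
  steps=[
    {"dp": [0.1,-0.4,0.1],"turn": [0,0,-0.03],"claw": 0},
    {"dp": [0.2,-0.8,0.2],"turn": [0,0,-0.06],"claw": 0},
    {"dp": [0.3,-1,0.3],"turn": [0,0,-0.09],"claw": 0},
    {"dp": [0.3,-1,0.4],"turn": [0,0,-0.12],"claw": 0},
    {"dp": [0.3,-1,0.4],"turn": [0,0,-0.15],"claw": 0},
    {"dp": [0.3,-1,0.4],"turn": [0,0,-0.17],"claw": 0},
  ],
)

```text
t: 16.25
ee_pos: [474.9, 107.9, 263.5]
orientation: [-1.545, -0.38, 0.384]
ft_force: [-0.7, 0.8, -2.0]
width: 43.9
```

Call:
jog_arm(
  steps=[
    {"dp": [0.1,-0.4,0],"turn": [0,0,-0.03],"claw": 0},
    {"dp": [0.2,-0.8,0],"turn": [0,0,-0.06],"claw": 0},
    {"dp": [0.3,-1,0],"turn": [0,0,-0.09],"claw": 0},
    {"dp": [0.3,-1,0],"turn": [0,0,-0.12],"claw": 0},
    {"dp": [0.3,-1,0],"turn": [0,0,-0.15],"claw": 0},
    {"dp": [0.3,-1,0],"turn": [0,0,-0.17],"claw": 0},
  ],
)

```text
t: 16.75
ee_pos: [498.3, 27.3, 261.7]
orientation: [-1.577, 0.048, -0.037]
ft_force: [0.5, 0.6, -2.7]
width: 43.6
```

Call:
jog_arm(
  steps=[
    {"dp": [0,-0.4,0],"turn": [0,0,0],"claw": 0},
    {"dp": [0,-0.8,0],"turn": [0,0,0],"claw": 0},
    {"dp": [0,-1,0],"turn": [0,0,0],"claw": 0},
    {"dp": [0,-1,0],"turn": [0,0,0],"claw": 0},
  ],
)

```text
t: 17.08
ee_pos: [497.7, -55.0, 260.0]
orientation: [-1.578, 0.051, -0.037]
ft_force: [-0.2, -0.5, -1.7]
width: 43.6
```

```bash
python3 - <<'E'
from h import *
st();yaw()
E
```

```text
{'t': 17.083, 'qpos': [-0.129, 0.198, 1.859, -0.009, 1.094, -0.068], 'ee_pos': [497.652, -55.032, 260.023], 'orientation': [-1.578, 0.051, -0.037], 'ft_force': [-0.219, -0.523, -1.708], 'width': 43.572}
yaw -3.21 tooly [-0.009 -0.007 -1.   ]
```

Call:
jog_arm(
  steps=[
    {"dp": [0.1,-0.4,0],"turn": [0,0,0],"claw": 0},
    {"dp": [0.25,-0.8,0],"turn": [0,0,0],"claw": 0},
    {"dp": [0.25,-1,0.05],"turn": [0,0,0],"claw": 0},
    {"dp": [0.25,-1,0.05],"turn": [0,0,0],"claw": 0},
  ],
)

```text
t: 17.42
ee_pos: [518.1, -137.0, 263.1]
orientation: [-1.578, 0.054, -0.038]
ft_force: [-0.2, 0.2, -1.9]
width: 43.3
```

Call:
jog_arm(
  steps=[
    {"dp": [0.1,-0.4,0],"turn": [0,0,0],"claw": 0},
    {"dp": [0.25,-0.8,0],"turn": [0,0,0],"claw": 0},
    {"dp": [0.25,-1,0],"turn": [0,0,0],"claw": 0},
    {"dp": [0.25,-1,0],"turn": [0,0,0],"claw": 0},
  ],
)

```text
t: 17.75
ee_pos: [538.4, -218.4, 261.9]
orientation: [-1.578, 0.056, -0.039]
ft_force: [-0.7, 0.4, -2.5]
width: 43.5
```

```bash
python3 - <<'E'
from h import *
st();yaw(); d=cam("wrist"); save(d,"w12"); d=cam("scene");save(d,"s12"); np.save("s12.npy",pts(d))
E
```

```text
{'t': 17.75, 'qpos': [-0.4, 0.319, 1.689, -0.012, 1.141, -0.335], 'ee_pos': [538.368, -218.352, 261.877], 'orientation': [-1.578, 0.056, -0.039], 'ft_force': [-0.686, 0.449, -2.53], 'width': 43.528}
yaw -3.46 tooly [-0.011 -0.007 -1.   ]
```

View pics/w12.png

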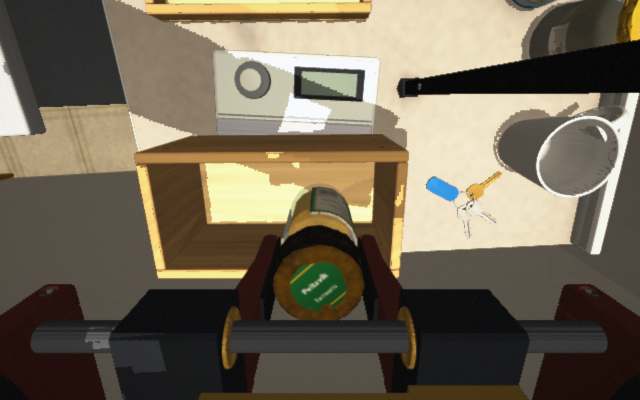

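View pics/s12.png

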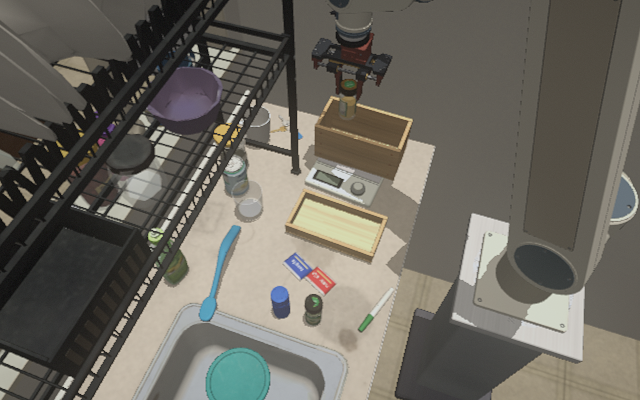

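```bash
cat >> h.py <<'E'
def rim(P,zr,x0s=range(400,600,20),y0s=(-270,-250,-230,-210),w=8):
    x,y,z=[P[...,i] for i in range(3)]; m=abs(z-zr)<w
    for x0 in x0s:
        ys=y[m&(abs(x-x0)<4)&(y>-330)&(y<-150)]; a=ys[ys>-240]; b=ys[ys<-240]
        print(x0,[(len(t),np.percentile(t,[3,50,97]).round(1).tolist()) if len(t)>5 else None for t in (a,b)])
    for y0 in y0s:
        xs=x[m&(abs(y-y0)<4)&(x>350)&(x<640)]; a=xs[xs<470]; b=xs[xs>540]
        print(y0,[(len(t),np.percentile(t,[3,50,97]).round(1).tolist()) if len(t)>5 else None for t in (a,b)])
E
python3 - <<'E'
from h import *
d=cam("wrist"); rim(pts(d),154)
E
```

```text
400 [(112, [-181.1, -176.4, -172.1]), (97, [-296.1, -290.2, -287.7])]
420 [(115, [-182.2, -176.8, -173.0]), (98, [-297.2, -291.1, -288.7])]
440 [(112, [-183.5, -177.9, -173.9]), (93, [-298.4, -292.0, -289.6])]
460 [(121, [-184.5, -179.0, -175.0]), (34, [-294.8, -291.4, -290.7])]
480 [(119, [-185.7, -180.2, -176.0]), None]
500 [(119, [-187.1, -181.3, -177.1]), None]
520 [(111, [-187.2, -182.3, -178.2]), None]
540 [(108, [-188.1, -183.2, -179.1]), None]
560 [(108, [-189.1, -184.2, -180.1]), None]
580 [(116, [-190.3, -185.0, -181.2]), None]
-270 [(102, [374.4, 380.5, 383.5]), (93, [603.2, 607.0, 612.9])]
-250 [(110, [375.5, 381.7, 384.8]), (99, [604.3, 608.5, 613.5])]
-230 [(117, [376.7, 383.2, 385.7]), (107, [605.3, 609.2, 614.7])]
-210 [(131, [377.1, 384.4, 386.8]), (116, [606.3, 610.3, 616.0])]
```

Call:
jog_arm(
  steps=[
    {"dp": [0,-0.2,0],"turn": [0,0,0],"claw": 0},
    {"dp": [0,-0.29,-0.1],"turn": [0,0,0],"claw": 0},
    {"dp": [0,-0.29,-0.4],"turn": [0,0,0],"claw": 0},
    {"dp": [0,-0.29,-0.7],"turn": [0,0,0],"claw": 0},
    {"dp": [0,-0.29,-0.8],"turn": [0,0,0],"claw": 0},
    {"dp": [0,-0.29,-0.8],"turn": [0,0,0],"claw": 0},
  ],
)

```text
t: 18.4
ee_pos: [535.9, -237.8, 195.5]
orientation: [-1.575, 0.058, -0.033]
ft_force: [-0.2, 0.2, -2.5]
width: 43.7
```

```bash
python3 - <<'E'
from h import *
st();yaw(); d=cam("wrist"); save(d,"w13")
E
```

```text
{'t': 18.4, 'qpos': [-0.432, 0.405, 1.73, -0.012, 1.02, -0.368], 'ee_pos': [535.873, -237.756, 195.505], 'orientation': [-1.575, 0.058, -0.033], 'ft_force': [-0.2, 0.238, -2.474], 'width': 43.658}
yaw -3.32 tooly [-0.016 -0.004 -1.   ]
```

View pics/w13.png

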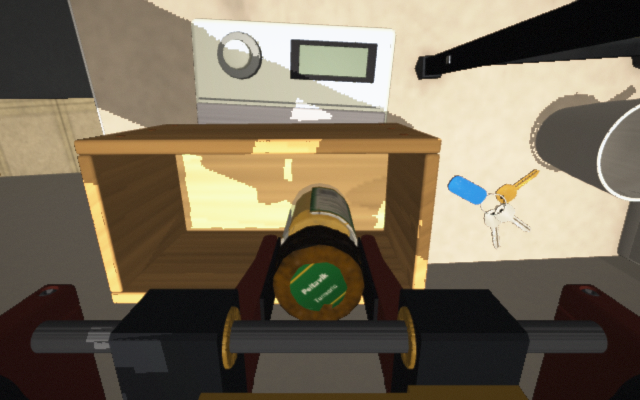

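Call:
jog_arm(
  steps=[
    {"dp": [0.02,-0.05,-0.3],"turn": [0,-0.004,0],"claw": 0},
    {"dp": [0.02,-0.05,-0.6],"turn": [0,-0.004,0],"claw": 0},
    {"dp": [0.02,-0.05,-0.9],"turn": [0,-0.004,0],"claw": 0},
    {"dp": [0.02,-0.05,-1],"turn": [0,-0.004,0],"claw": 0},
    {"dp": [0.02,-0.05,-1],"turn": [0,-0.004,0],"claw": 0},
  ],
)

```text
t: 18.87
ee_pos: [538.0, -241.9, 116.4]
orientation: [-1.574, 0.048, -0.043]
ft_force: [-0.1, -0.5, -1.3]
width: 43.3
```

Call:
jog_arm(
  steps=[
    {"dp": [0,0,-0.05],"turn": [0,0,0],"claw": 0},
    {"dp": [0,0,-0.08],"turn": [0,0,0],"claw": 0},
    {"dp": [0,0,-0.1],"turn": [0,0,0],"claw": 0},
    {"dp": [0,0,-0.1],"turn": [0,0,0],"claw": 0},
  ],
)

```text
t: 19.2
ee_pos: [538.5, -242.1, 109.1]
orientation: [-1.575, 0.047, -0.044]
ft_force: [0.9, 0.3, -1.8]
width: 43.6
```

Call:
jog_arm(
  steps=[
    {"dp": [0,0,-0.02],"turn": [0,0,0],"claw": 0},
    {"dp": [0,0,-0.03],"turn": [0,0,0],"claw": 0},
    {"dp": [0,0,-0.03],"turn": [0,0,0],"claw": 0},
  ],
)

```text
t: 19.45
ee_pos: [538.6, -242.1, 106.9]
orientation: [-1.575, 0.047, -0.044]
ft_force: [0.6, 0.5, -1.1]
width: 43.6
```

Call:
jog_arm(
  steps=[
    {"dp": [0,0,-0.015],"turn": [0,0,0],"claw": 0},
    {"dp": [0,0,-0.02],"turn": [0,0,0],"claw": 0},
    {"dp": [0,0,-0.02],"turn": [0,0,0],"claw": 0},
  ],
)

```text
t: 19.7
ee_pos: [538.9, -242.3, 106.1]
orientation: [-1.575, 0.046, -0.044]
ft_force: [-1.1, 0.8, 5.7]
width: 43.7
```

Call:
jog_arm(
  steps=[
    {"dp": [0,0,0],"turn": [0,0,0],"claw": 0.65},
    {"dp": [0,0,0],"turn": [0,0,0],"claw": 0.65},
    {"dp": [0,0,0],"turn": [0,0,0],"claw": 0.65},
    {"dp": [0,0,0.2],"turn": [0,0,0],"claw": 0.65},
    {"dp": [0,0,0.5],"turn": [0,0,0],"claw": 0.65},
    {"dp": [0,0,1],"turn": [0,0,0],"claw": 0.65},
    {"dp": [0,0,1],"turn": [0,0,0],"claw": 0.65},
  ],
)

```text
t: 20.28
ee_pos: [542.4, -243.9, 192.5]
orientation: [-1.579, 0.039, -0.052]
ft_force: [1.0, -0.4, -0.0]
width: 57.1
```

Call:
jog_arm(
  steps=[
    {"dp": [0,0.4,0.2],"turn": [0,0,0],"claw": 0.65},
    {"dp": [0,0.8,0.3],"turn": [0,0,0],"claw": 0.65},
    {"dp": [0,1,0.4],"turn": [0,0,0],"claw": 0.95},
    {"dp": [0,1,0.4],"turn": [0,0,0],"claw": 0.95},
  ],
)

```text
t: 20.62
ee_pos: [543.2, -161.6, 226.3]
orientation: [-1.579, 0.035, -0.052]
ft_force: [0.1, -0.2, -0.1]
width: 66.6
```

```bash
python3 - <<'E'
from h import *
st();yaw(); d=cam("scene"); cv2.imwrite("pics/s14.png",cv2.resize(d["img"][60:340,200:440,::-1],None,fx=2.1,fy=2.1,interpolation=2))
E
```

```text
{'t': 20.617, 'qpos': [-0.307, 0.328, 1.766, -0.007, 1.035, -0.248], 'ee_pos': [543.199, -161.604, 226.263], 'orientation': [-1.579, 0.035, -0.052], 'ft_force': [0.118, -0.244, -0.141], 'width': 66.61}
yaw -3.17 tooly [ 0.01  -0.009 -1.   ]
```

View pics/s14.png

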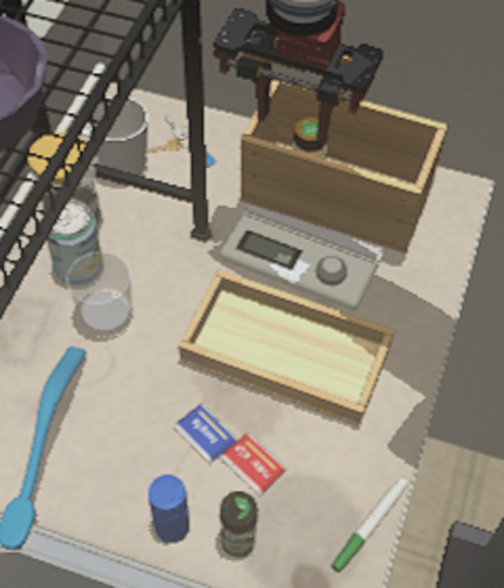

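Call:
jog_arm(
  steps=[
    {"dp": [-0.1,0.4,0],"turn": [0,0,0.03],"claw": 0.95},
    {"dp": [-0.2,0.8,0],"turn": [0,0,0.06],"claw": 0.95},
    {"dp": [-0.2,1,0],"turn": [0,0,0.09],"claw": 0.95},
    {"dp": [-0.2,1,0],"turn": [0,0,0.12],"claw": 0.95},
    {"dp": [-0.2,1,0],"turn": [0,0,0.13],"claw": 0.95},
  ],
)

```text
t: 21.08
ee_pos: [526.9, -82.9, 224.8]
orientation: [-1.56, -0.291, 0.273]
ft_force: [-0.3, -0.2, -0.2]
width: 83.5
```

Call:
jog_arm(
  steps=[
    {"dp": [-0.1,0.4,0],"turn": [0,0,0.03],"claw": 0.95},
    {"dp": [-0.2,0.8,0],"turn": [0,0,0.06],"claw": 0.95},
    {"dp": [-0.2,1,0],"turn": [0,0,0.09],"claw": 0.95},
    {"dp": [-0.2,1,0],"turn": [0,0,0.12],"claw": 0.95},
    {"dp": [-0.2,1,0],"turn": [0,0,0.13],"claw": 0.95},
  ],
)

```text
t: 21.5
ee_pos: [511.0, -2.9, 224.2]
orientation: [-1.49, -0.615, 0.596]
ft_force: [-0.5, -0.3, -0.7]
width: 83.0
```

Call:
jog_arm(
  steps=[
    {"dp": [-0.1,0.4,0],"turn": [0,0,0.03],"claw": 0.95},
    {"dp": [-0.2,0.8,0],"turn": [0,0,0.06],"claw": 0.95},
    {"dp": [-0.2,1,0],"turn": [0,0,0.09],"claw": 0.95},
    {"dp": [-0.2,1,0],"turn": [0,0,0.12],"claw": 0.95},
    {"dp": [-0.2,1,0],"turn": [0,0,0.13],"claw": 0.95},
  ],
)

```text
t: 21.92
ee_pos: [495.2, 77.2, 223.6]
orientation: [-1.369, -0.933, 0.913]
ft_force: [0.2, -0.2, 0.5]
width: 83.9
```

Call:
jog_arm(
  steps=[
    {"dp": [-0.1,0.4,0],"turn": [0,0,0.03],"claw": 0.95},
    {"dp": [-0.2,0.8,0],"turn": [0,0,0.06],"claw": 0.95},
    {"dp": [-0.2,1,-0.2],"turn": [0,0,0.09],"claw": 0.95},
    {"dp": [-0.2,1,-0.4],"turn": [0,0,0.12],"claw": 0.95},
    {"dp": [-0.2,1,-0.4],"turn": [0,0,0.13],"claw": 0.95},
  ],
)

```text
t: 22.33
ee_pos: [477.9, 156.9, 188.4]
orientation: [-1.192, -1.24, 1.225]
ft_force: [-1.5, -0.4, -0.6]
width: 83.3
```

```bash
python3 - <<'E'
from h import *
st();yaw(); d=cam("wrist"); P=pts(d)
x,y,z=[P[...,i] for i in range(3)]
for a in [(460,270)]:
    m=(np.hypot(x-a[0],y-a[1])<40)&(z>98)&(z<112); c,r=cv2.minEnclosingCircle(P[m][:,:2].astype(np.float32)); print(m.sum(),np.median(P[m],0).round(1),c,r)
save(d,"w15")
E
```

```text
{'t': 22.333, 'qpos': [0.29, 0.289, 1.929, 0.007, 0.917, -1.317], 'ee_pos': [477.895, 156.908, 188.429], 'orientation': [-1.192, -1.24, 1.225], 'ft_force': [-1.508, -0.378, -0.601], 'width': 83.349}
yaw 91.83 tooly [ 0.005  0.007 -1.   ]
1947 [459.  265.9 105.6] (460.60699462890625, 267.36529541015625) 20.377445220947266
```

View pics/w15.png

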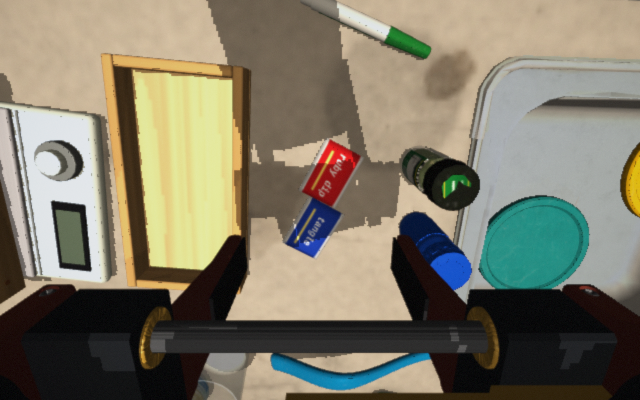

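Call:
jog_arm(
  steps=[
    {"dp": [-0.1,0.4,0],"turn": [0,0,-0.01],"claw": 0.95},
    {"dp": [-0.2,0.8,0],"turn": [0,0,-0.01],"claw": 0.95},
    {"dp": [-0.2,1,0],"turn": [0,0,-0.01],"claw": 0.95},
    {"dp": [-0.2,1,0],"turn": [0,0,-0.01],"claw": 0.95},
  ],
)

```text
t: 22.72
ee_pos: [463.2, 238.5, 189.3]
orientation: [-1.208, -1.218, 1.2]
ft_force: [0.7, -0.2, -0.8]
width: 83.3
```

Call:
jog_arm(
  steps=[
    {"dp": [-0.01,0.38,0],"turn": [0,0,0],"claw": 0.95},
    {"dp": [-0.01,0.38,-0.3],"turn": [0,0,0],"claw": 0.95},
    {"dp": [-0.01,0.38,-0.6],"turn": [0,0,0],"claw": 0.95},
    {"dp": [-0.01,0.38,-0.6],"turn": [0,0,0],"claw": 0.95},
  ],
)

```text
t: 23.05
ee_pos: [460.7, 266.7, 137.7]
orientation: [-1.207, -1.211, 1.204]
ft_force: [-0.4, -0.6, -0.5]
width: 83.4
```

```bash
python3 - <<'E'
from h import *
st();yaw()
E
```

```text
{'t': 23.05, 'qpos': [0.5, 0.407, 1.898, 0.005, 0.834, -1.072], 'ee_pos': [460.67, 266.742, 137.699], 'orientation': [-1.207, -1.211, 1.204], 'ft_force': [-0.437, -0.617, -0.454], 'width': 83.431}
yaw 89.92 tooly [ 0.001  0.005 -1.   ]
```

Call:
jog_arm(
  steps=[
    {"dp": [0,0.01,-0.3],"turn": [0,0,0],"claw": 0.95},
    {"dp": [0,0.01,-0.6],"turn": [0,0,0],"claw": 0.95},
    {"dp": [0,0.01,-0.84],"turn": [0,0,0],"claw": 0.95},
    {"dp": [0,0.01,-0.84],"turn": [0,0,0],"claw": 0.95},
    {"dp": [0,0.01,-0.84],"turn": [0,0,0],"claw": 0.95},
  ],
)

```text
t: 23.47
ee_pos: [460.8, 266.5, 70.6]
orientation: [-1.208, -1.209, 1.204]
ft_force: [-0.4, 0.1, -0.4]
width: 83.5
```

```bash
python3 - <<'E'
from h import *
st();yaw();d=cam("wrist");save(d,"w16")
E
```

```text
{'t': 23.467, 'qpos': [0.5, 0.519, 1.924, 0.005, 0.697, -1.072], 'ee_pos': [460.837, 266.473, 70.591], 'orientation': [-1.208, -1.209, 1.204], 'ft_force': [-0.392, 0.098, -0.416], 'width': 83.55}
yaw 89.84 tooly [-0.     0.004 -1.   ]
```

View pics/w16.png

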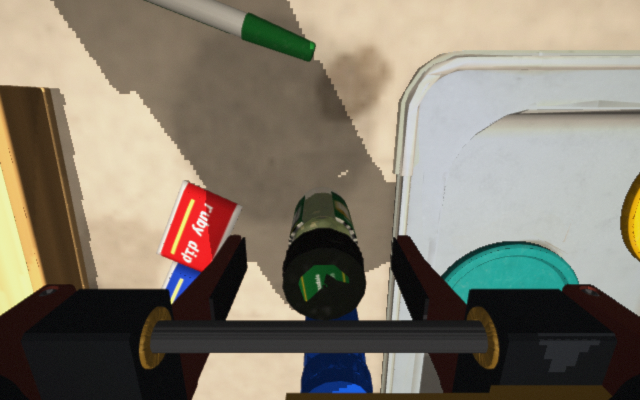

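Call:
jog_arm(
  steps=[
    {"dp": [0,0.01,0],"turn": [0,0,0],"claw": 0.6},
    {"dp": [0,0.01,0],"turn": [0,0,0],"claw": 0.5},
    {"dp": [0,0.01,0],"turn": [0,0,0],"claw": 0.3},
    {"dp": [0,0.01,0],"turn": [0,0,0],"claw": 0.1},
    {"dp": [0,0.01,0],"turn": [0,0,0],"claw": 0},
    {"dp": [0,0.01,0],"turn": [0,0,0],"claw": 0},
    {"dp": [0,0.01,0],"turn": [0,0,0],"claw": 0},
    {"dp": [0,0.01,0],"turn": [0,0,0],"claw": 0},
  ],
)

```text
t: 24.18
ee_pos: [461.6, 268.0, 71.6]
orientation: [-1.208, -1.211, 1.203]
ft_force: [0.6, 0.3, 1.6]
width: 40.5
```

Call:
jog_arm(
  steps=[
    {"dp": [0,0,0.2],"turn": [0,0,0],"claw": 0},
    {"dp": [0,0,0.5],"turn": [0,0,0],"claw": 0},
    {"dp": [0,0,0.8],"turn": [0,0,0],"claw": 0},
    {"dp": [0,0,1],"turn": [0,0,0],"claw": 0},
    {"dp": [0,0,1],"turn": [0,0,0],"claw": 0},
  ],
)

```text
t: 24.6
ee_pos: [463.2, 268.9, 154.4]
orientation: [-1.21, -1.216, 1.199]
ft_force: [0.0, 0.2, -2.2]
width: 39.9
```

Call:
jog_arm(
  steps=[
    {"dp": [0,-0.2,0.2],"turn": [0,0,-0.03],"claw": 0},
    {"dp": [0,-0.4,0.5],"turn": [0,0,-0.06],"claw": 0},
    {"dp": [0,-0.7,0.8],"turn": [0,0,-0.09],"claw": 0},
    {"dp": [0,-1,1],"turn": [0,0,-0.12],"claw": 0},
    {"dp": [0,-1,1],"turn": [0,0,-0.15],"claw": 0},
    {"dp": [0,-1,1],"turn": [0,0,-0.17],"claw": 0},
  ],
)

```text
t: 25.1
ee_pos: [463.2, 187.8, 234.3]
orientation: [-1.42, -0.809, 0.793]
ft_force: [0.6, 0.3, -1.2]
width: 40.1
```

Call:
jog_arm(
  steps=[
    {"dp": [0,-0.4,0.1],"turn": [0,0,-0.03],"claw": 0},
    {"dp": [0,-0.8,0.2],"turn": [0,0,-0.06],"claw": 0},
    {"dp": [0,-1,0.3],"turn": [0,0,-0.09],"claw": 0},
    {"dp": [0,-1,0.4],"turn": [0,0,-0.12],"claw": 0},
    {"dp": [0,-1,0.4],"turn": [0,0,-0.15],"claw": 0},
    {"dp": [0,-1,0.4],"turn": [0,0,-0.17],"claw": 0},
  ],
)

```text
t: 25.6
ee_pos: [463.0, 107.2, 265.4]
orientation: [-1.541, -0.389, 0.376]
ft_force: [-0.6, 0.2, -1.1]
width: 39.6
```

Call:
jog_arm(
  steps=[
    {"dp": [0,-0.4,0],"turn": [0,0,-0.03],"claw": 0},
    {"dp": [0,-0.8,0],"turn": [0,0,-0.06],"claw": 0},
    {"dp": [0,-1,0],"turn": [0,0,-0.09],"claw": 0},
    {"dp": [0,-1,0],"turn": [0,0,-0.12],"claw": 0},
    {"dp": [0,-1,0],"turn": [0,0,-0.15],"claw": 0},
    {"dp": [0,-1,0],"turn": [0,0,-0.17],"claw": 0},
  ],
)

```text
t: 26.1
ee_pos: [462.3, 26.7, 263.9]
orientation: [-1.577, 0.037, -0.045]
ft_force: [0.7, 0.5, -1.9]
width: 40.0
```

```bash
python3 - <<'E'
from h import *
st();yaw()
E
```

```text
{'t': 26.1, 'qpos': [0.037, 0.126, 1.937, -0.008, 1.074, 0.093], 'ee_pos': [462.283, 26.691, 263.935], 'orientation': [-1.577, 0.037, -0.045], 'ft_force': [0.655, 0.49, -1.866], 'width': 40.033}
yaw -2.98 tooly [ 0.004 -0.007 -1.   ]
```

Call:
jog_arm(
  steps=[
    {"dp": [0,-0.4,0],"turn": [0,0,0],"claw": 0},
    {"dp": [-0.05,-0.8,0],"turn": [0,0,0],"claw": 0},
    {"dp": [-0.06,-1,0],"turn": [0,0,0],"claw": 0},
    {"dp": [-0.06,-1,0],"turn": [0,0,0],"claw": 0},
  ],
)

```text
t: 26.43
ee_pos: [456.6, -55.5, 262.5]
orientation: [-1.578, 0.041, -0.045]
ft_force: [0.5, -0.1, -1.7]
width: 39.7
```

Call:
jog_arm(
  steps=[
    {"dp": [0,-0.4,0],"turn": [0,0,0],"claw": 0},
    {"dp": [-0.05,-0.8,0],"turn": [0,0,0],"claw": 0},
    {"dp": [-0.06,-1,0],"turn": [0,0,0],"claw": 0},
    {"dp": [-0.06,-1,0],"turn": [0,0,0],"claw": 0},
  ],
)

```text
t: 26.77
ee_pos: [451.5, -137.1, 261.5]
orientation: [-1.578, 0.044, -0.046]
ft_force: [0.1, -0.2, -2.8]
width: 39.8
```

Call:
jog_arm(
  steps=[
    {"dp": [0,-0.4,0],"turn": [0,0,0],"claw": 0},
    {"dp": [-0.05,-0.8,0],"turn": [0,0,0],"claw": 0},
    {"dp": [-0.06,-1,0],"turn": [0,0,0],"claw": 0},
    {"dp": [-0.06,-1,0],"turn": [0,0,0],"claw": 0},
    {"dp": [-0.06,-1,0],"turn": [0,0,0],"claw": 0},
  ],
)

```text
t: 27.18
ee_pos: [446.6, -216.2, 260.6]
orientation: [-1.576, 0.046, -0.046]
ft_force: [0.1, 0.1, -2.1]
width: 39.8
```

```bash
python3 - <<'E'
from h import *
st();yaw(); d=cam("wrist"); save(d,"w17"); rim(pts(d),154)
E
```

```text
{'t': 27.183, 'qpos': [-0.471, 0.184, 1.874, -0.006, 1.08, -0.41], 'ee_pos': [446.55, -216.221, 260.609], 'orientation': [-1.576, 0.046, -0.046], 'ft_force': [0.079, 0.147, -2.141], 'width': 39.763}
yaw -3.34 tooly [-0.    -0.006 -1.   ]
400 [(111, [-181.0, -176.1, -172.0]), None]
420 [(115, [-182.1, -176.9, -173.0]), None]
440 [(120, [-183.3, -177.8, -174.0]), None]
460 [(119, [-184.5, -179.1, -174.9]), None]
480 [(126, [-185.8, -180.3, -176.0]), None]
500 [(126, [-186.9, -181.2, -177.1]), None]
520 [(108, [-187.0, -182.1, -178.2]), (106, [-302.8, -295.9, -293.9])]
540 [(111, [-188.3, -183.2, -179.1]), (104, [-304.3, -297.3, -295.0])]
560 [(123, [-189.4, -184.0, -180.0]), (107, [-304.9, -298.3, -295.9])]
580 [(118, [-190.6, -185.1, -181.0]), (108, [-306.5, -299.7, -296.8])]
-270 [(91, [374.1, 379.4, 383.2]), (115, [603.0, 605.5, 612.3])]
-250 [(95, [375.2, 380.4, 384.3]), (128, [603.9, 606.6, 613.3])]
-230 [(102, [375.8, 381.6, 385.4]), (130, [605.0, 607.4, 614.3])]
-210 [(106, [376.9, 382.3, 386.4]), (142, [606.0, 608.4, 615.1])]
```

View pics/w17.png

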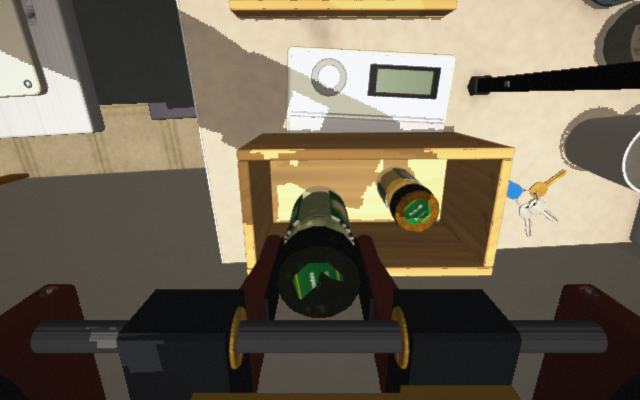

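Jar_a stands upright inside (415,208), box unmoved. Lower the second.

Call:
jog_arm(
  steps=[
    {"dp": [0,-0.2,0],"turn": [0,0,0],"claw": 0},
    {"dp": [0,-0.27,-0.1],"turn": [0,0,0],"claw": 0},
    {"dp": [0,-0.27,-0.4],"turn": [0,0,0],"claw": 0},
    {"dp": [0,-0.27,-0.7],"turn": [0,0,0],"claw": 0},
    {"dp": [0,-0.27,-0.8],"turn": [0,0,0],"claw": 0},
    {"dp": [0,-0.27,-0.8],"turn": [0,0,0],"claw": 0},
  ],
)

```text
t: 27.73
ee_pos: [445.1, -235.5, 194.3]
orientation: [-1.574, 0.048, -0.041]
ft_force: [0.6, 0.2, -1.3]
width: 39.9
```

Call:
jog_arm(
  steps=[
    {"dp": [0,0,-0.3],"turn": [0,0,0],"claw": 0},
    {"dp": [0,0,-0.6],"turn": [0,0,0],"claw": 0},
    {"dp": [0,0,-0.9],"turn": [0,0,0],"claw": 0},
    {"dp": [0,0,-1],"turn": [0,0,0],"claw": 0},
    {"dp": [0,0,-1],"turn": [0,0,0],"claw": 0},
  ],
)

```text
t: 28.15
ee_pos: [444.5, -234.7, 113.4]
orientation: [-1.572, 0.05, -0.038]
ft_force: [-0.0, -0.3, -2.4]
width: 40.2
```

```bash
python3 - <<'E'
from h import *
st();yaw(); d=cam("wrist"); save(d,"w18")
E
```

```text
{'t': 28.15, 'qpos': [-0.506, 0.414, 1.968, -0.008, 0.765, -0.445], 'ee_pos': [444.512, -234.677, 113.404], 'orientation': [-1.572, 0.05, -0.038], 'ft_force': [-0.028, -0.345, -2.368], 'width': 40.197}
yaw -3.22 tooly [-0.007 -0.002 -1.   ]
```

View pics/w18.png

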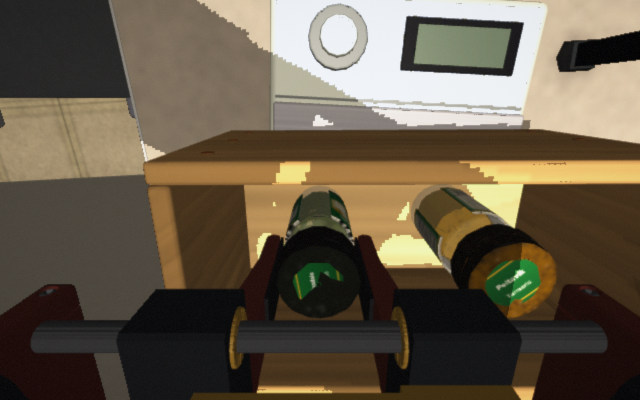

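Call:
jog_arm(
  steps=[
    {"dp": [0,0,-0.03],"turn": [0,0,0],"claw": 0},
    {"dp": [0,0,-0.05],"turn": [0,0,0],"claw": 0},
    {"dp": [0,0,-0.06],"turn": [0,0,0],"claw": 0},
    {"dp": [0,0,-0.06],"turn": [0,0,0],"claw": 0},
  ],
)

```text
t: 28.53
ee_pos: [445.7, -235.4, 110.5]
orientation: [-1.574, 0.047, -0.041]
ft_force: [-0.9, -0.5, -1.6]
width: 40.3
```

Call:
jog_arm(
  steps=[
    {"dp": [0,0,-0.01],"turn": [0,0,0],"claw": 0},
    {"dp": [0,0,-0.03],"turn": [0,0,0],"claw": 0},
    {"dp": [0,0,-0.03],"turn": [0,0,0],"claw": 0},
  ],
)

```text
t: 28.78
ee_pos: [445.7, -235.5, 108.1]
orientation: [-1.574, 0.047, -0.041]
ft_force: [0.0, 0.1, -2.0]
width: 40.2
```

Call:
jog_arm(
  steps=[
    {"dp": [0,0,-0.01],"turn": [0,0,0],"claw": 0},
    {"dp": [0,0,-0.025],"turn": [0,0,0],"claw": 0},
    {"dp": [0,0,-0.025],"turn": [0,0,0],"claw": 0},
  ],
)

```text
t: 29.03
ee_pos: [446.0, -235.7, 107.3]
orientation: [-1.575, 0.047, -0.041]
ft_force: [-3.5, 2.4, 14.0]
width: 40.7
```

Contact. Release and rise.

Call:
jog_arm(
  steps=[
    {"dp": [0,0,0.01],"turn": [0,0,0],"claw": 0.65},
    {"dp": [0,0,0.01],"turn": [0,0,0],"claw": 0.65},
    {"dp": [0,0,0.01],"turn": [0,0,0],"claw": 0.65},
    {"dp": [0,0,0.2],"turn": [0,0,0],"claw": 0.65},
    {"dp": [0,0,0.5],"turn": [0,0,0],"claw": 0.65},
    {"dp": [0,0,1],"turn": [0,0,0],"claw": 0.65},
    {"dp": [0,0,1],"turn": [0,0,0],"claw": 0.65},
  ],
)

```text
t: 29.62
ee_pos: [449.1, -237.5, 192.8]
orientation: [-1.579, 0.041, -0.047]
ft_force: [1.2, -1.6, -0.3]
width: 57.3
```

Call:
jog_arm(
  steps=[
    {"dp": [0,0.4,0.5],"turn": [0,0,0],"claw": 0.65},
    {"dp": [0,0.8,0.7],"turn": [0,0,0],"claw": 0.65},
    {"dp": [0,1,0.8],"turn": [0,0,0],"claw": 0.65},
    {"dp": [0,1,0.8],"turn": [0,0,0],"claw": 0.65},
  ],
)

```text
t: 29.95
ee_pos: [450.3, -155.3, 259.2]
orientation: [-1.579, 0.036, -0.049]
ft_force: [0.3, -0.9, -1.3]
width: 56.9
```

Call:
jog_arm(
  steps=[
    {"dp": [0,0.4,0.5],"turn": [0,0,0.03],"claw": 0.5},
    {"dp": [0.1,0.8,0.5],"turn": [0,0,0.06],"claw": 0.5},
    {"dp": [0.1,1,0.5],"turn": [0,0,0.09],"claw": 0.5},
    {"dp": [0.2,1,0.5],"turn": [0,0,0.12],"claw": 0.5},
    {"dp": [0.2,1,0.5],"turn": [0,0,0.15],"claw": 0.5},
    {"dp": [0.2,1,0.5],"turn": [0,0,0.17],"claw": 0.5},
  ],
)

```text
t: 30.45
ee_pos: [466.5, -75.4, 298.2]
orientation: [-1.543, -0.389, 0.374]
ft_force: [0.5, -0.7, 0.4]
width: 43.7
```

```bash
python3 - <<'E'
from h import *
st();yaw(); d=cam("scene"); cv2.imwrite("pics/s19.png",cv2.resize(d["img"][60:340,200:440,::-1],None,fx=2.1,fy=2.1,interpolation=2))
d=cam("wrist"); save(d,"w19")
E
```

```text
{'t': 30.45, 'qpos': [-0.184, 0.099, 1.884, -0.002, 1.148, -0.67], 'ee_pos': [466.496, -75.391, 298.221], 'orientation': [-1.543, -0.389, 0.374], 'ft_force': [0.531, -0.697, 0.409], 'width': 43.652}
yaw 27.86 tooly [ 0.011 -0.004 -1.   ]
```

View pics/s19.png

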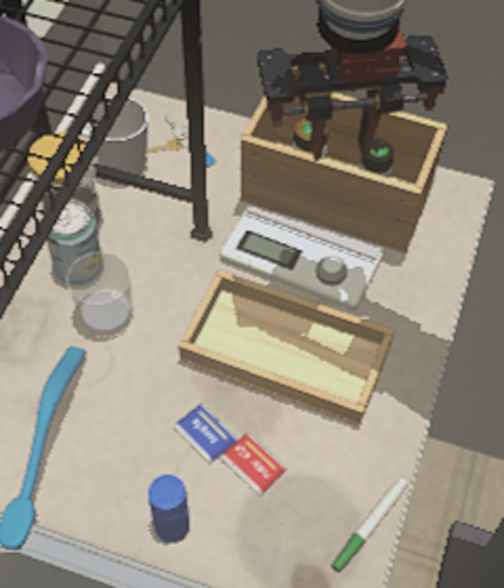

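View pics/w19.png

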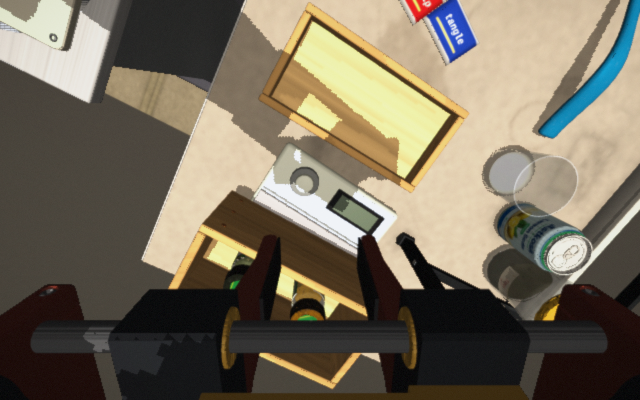

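Call:
jog_arm(
  steps=[
    {"dp": [0.1,0.4,-0.3],"turn": [0,0,0.03],"claw": 0.5},
    {"dp": [0.2,0.8,-0.6],"turn": [0,0,0.06],"claw": 0.5},
    {"dp": [0.2,0.94,-0.8],"turn": [0,0,0.09],"claw": 0.5},
    {"dp": [0.2,0.94,-0.8],"turn": [0,0,0.12],"claw": 0.5},
    {"dp": [0.2,0.94,-0.8],"turn": [0,0,0.15],"claw": 0.5},
    {"dp": [0.2,0.94,-0.8],"turn": [0,0,0.17],"claw": 0.5},
  ],
)

```text
t: 31.05
ee_pos: [481.8, -0.6, 232.9]
orientation: [-1.424, -0.801, 0.786]
ft_force: [0.3, 0.3, 0.0]
width: 43.9
```

Call:
jog_arm(
  steps=[
    {"dp": [0.05,0.4,-0.3],"turn": [0,0,0.03],"claw": 0.5},
    {"dp": [0.1,0.8,-0.6],"turn": [0,0,0.06],"claw": 0.5},
    {"dp": [0.1,0.94,-0.6],"turn": [0,0,0.09],"claw": 0.5},
    {"dp": [0.1,0.94,-0.6],"turn": [0,0,0.12],"claw": 0.5},
    {"dp": [0.1,0.94,-0.6],"turn": [0,0,0.15],"claw": 0.5},
    {"dp": [0.1,0.94,-0.6],"turn": [0,0,0.16],"claw": 0.5},
  ],
)

```text
t: 31.55
ee_pos: [489.7, 74.4, 183.9]
orientation: [-1.231, -1.181, 1.167]
ft_force: [0.1, -0.2, 0.3]
width: 43.7
```

```bash
python3 - <<'E'
from h import *
st();yaw(); d=cam("wrist"); save(d,"w20"); P=pts(d)
x,y,z=[P[...,i] for i in range(3)]; m=abs(z-46)<6
for x0 in range(380,480,15):
    ys=y[m&(abs(x-x0)<4)&(y>-70)&(y<110)]; a=ys[ys>30]; b=ys[ys<0]; print(x0,[np.percentile(t,[3,50,97]).round(1).tolist() if len(t)>5 else 0 for t in (a,b)])
for y0 in (-10,10,30,50): print(y0,np.percentile(x[m&(abs(y-y0)<4)&(x<420)],[3,50,97]).round(1))
for c in ["red","blue"]: sach(d,P,c,10,(400,640,90,260))
E
```

```text
{'t': 31.55, 'qpos': [0.124, 0.285, 1.948, 0.007, 0.902, -1.404], 'ee_pos': [489.651, 74.447, 183.871], 'orientation': [-1.231, -1.181, 1.167], 'ft_force': [0.1, -0.162, 0.285], 'width': 43.73}
yaw 87.28 tooly [ 0.006  0.006 -1.   ]
380 [[36.5, 72.9, 84.2], [-40.5, -34.7, -31.2]]
395 [[74.6, 79.1, 83.7], [-41.4, -35.6, -32.0]]
410 [[73.8, 78.4, 83.1], [-42.2, -36.5, -32.9]]
425 [[73.0, 77.3, 81.5], [-42.9, -37.3, -33.6]]
440 [[72.3, 76.9, 80.9], [-43.6, -37.9, -34.5]]
455 [[71.5, 76.2, 80.2], [-44.5, -39.2, -35.4]]
470 [[69.7, 74.6, 79.6], [-45.4, -39.8, -36.2]]
-10 [365.  369.8 374. ]
10 [365.9 370.7 375.3]
30 [366.9 371.6 376.3]
50 [367.7 372.6 377.4]
red 1951 ((475.4215393066406, 170.13107299804688), (39.94063949584961, 66.99977111816406), 64.12020111083984) [[436.6000061035156, 166.8000030517578], [496.79998779296875, 137.5], [514.2999877929688, 173.5], [454.0, 202.6999969482422]]
blue 1463 ((542.1822509765625, 152.30099487304688), (39.45234298706055, 65.9545669555664), 61.43878173828125) [[503.79998779296875, 150.6999969482422], [561.7000122070312, 119.19999694824219], [580.5999755859375, 153.89999389648438], [522.5999755859375, 185.39999389648438]]
```

View pics/w20.png

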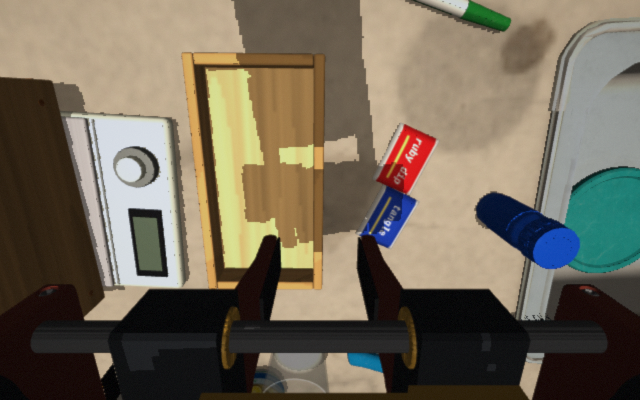

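Call:
jog_arm(
  steps=[
    {"dp": [0.01,0,-0.4],"turn": [0,0,0],"claw": 0.5},
    {"dp": [0.01,0,-0.8],"turn": [0,0,0],"claw": 0.5},
    {"dp": [0.01,0,-1],"turn": [0,0,0],"claw": 0.5},
    {"dp": [0.01,0,-1],"turn": [0,0,0],"claw": 0.5},
    {"dp": [0.01,0,-1],"turn": [0,0,0],"claw": 0.5},
  ],
)

```text
t: 32.02
ee_pos: [489.9, 73.8, 103.2]
orientation: [-1.231, -1.177, 1.166]
ft_force: [0.5, -0.2, 0.1]
width: 43.9
```

Call:
jog_arm(
  steps=[
    {"dp": [0.01,0.01,-0.3],"turn": [0,0,-0.001],"claw": 0.5},
    {"dp": [0.01,0.01,-0.6],"turn": [0,0,-0.001],"claw": 0.5},
    {"dp": [0.01,0.01,-0.9],"turn": [0,0,-0.001],"claw": 0.5},
    {"dp": [0.01,0.01,-1],"turn": [0,0,-0.001],"claw": 0.5},
    {"dp": [0.01,0.01,-1],"turn": [0,0,-0.001],"claw": 0.5},
  ],
)

```text
t: 32.43
ee_pos: [490.4, 74.4, 22.7]
orientation: [-1.232, -1.172, 1.164]
ft_force: [-0.9, -0.2, 0.3]
width: 43.8
```

```bash
python3 - <<'E'
from h import *
st();yaw()
E
```

```text
{'t': 32.433, 'qpos': [0.123, 0.574, 2.013, 0.01, 0.552, -1.401], 'ee_pos': [490.415, 74.415, 22.676], 'orientation': [-1.232, -1.172, 1.164], 'ft_force': [-0.858, -0.222, 0.258], 'width': 43.774}
yaw 86.85 tooly [ 0.002  0.005 -1.   ]
```

Call:
jog_arm(
  steps=[
    {"dp": [0,0,-0.04],"turn": [0,0,0],"claw": 0.4},
    {"dp": [0,0,-0.05],"turn": [0,0,0],"claw": 0.3},
    {"dp": [0,0,-0.05],"turn": [0,0,0],"claw": 0.2},
    {"dp": [0,0,-0.05],"turn": [0,0,0],"claw": 0.1},
    {"dp": [0,0,-0.05],"turn": [0,0,0],"claw": 0},
    {"dp": [0,0,-0.05],"turn": [0,0,0],"claw": 0},
    {"dp": [0,0,-0.05],"turn": [0,0,0],"claw": 0},
    {"dp": [0,0,-0.05],"turn": [0,0,0],"claw": 0},
  ],
)

```text
t: 33.1
ee_pos: [490.8, 74.5, 19.3]
orientation: [-1.232, -1.173, 1.164]
ft_force: [-1.2, 0.1, 5.6]
width: 10.1
```

```bash
python3 - <<'E'
from h import *
st();yaw()
E
```

```text
{'t': 33.1, 'qpos': [0.124, 0.581, 2.013, 0.01, 0.545, -1.401], 'ee_pos': [490.836, 74.52, 19.291], 'orientation': [-1.232, -1.173, 1.164], 'ft_force': [-1.25, 0.112, 5.635], 'width': 10.054}
yaw 86.86 tooly [ 0.003  0.005 -1.   ]
```

Call:
jog_arm(
  steps=[
    {"dp": [0,0,0.2],"turn": [0,0,0],"claw": 0},
    {"dp": [0,0,0.5],"turn": [0,0,0],"claw": 0},
    {"dp": [0,0,0.8],"turn": [0,0,0],"claw": 0},
    {"dp": [0,0,1],"turn": [0,0,0],"claw": 0},
    {"dp": [0,0,1],"turn": [0,0,0],"claw": 0},
  ],
)

```text
t: 33.52
ee_pos: [492.7, 74.8, 102.0]
orientation: [-1.236, -1.177, 1.161]
ft_force: [0.7, 0.2, -1.4]
width: 9.8
```

Call:
jog_arm(
  steps=[
    {"dp": [0,0,0.2],"turn": [0,0,0],"claw": 0},
    {"dp": [0,-0.2,0.5],"turn": [0,0,0],"claw": 0},
    {"dp": [0,-0.5,0.8],"turn": [0,0,0],"claw": 0},
    {"dp": [0,-0.6,1],"turn": [0,0,0],"claw": 0},
    {"dp": [0,-0.6,1],"turn": [0,0,0],"claw": 0},
  ],
)

```text
t: 33.93
ee_pos: [494.2, 25.5, 183.9]
orientation: [-1.24, -1.179, 1.157]
ft_force: [0.5, 0.4, -2.5]
width: 9.8
```

Call:
jog_arm(
  steps=[
    {"dp": [0,-0.3,0.2],"turn": [0,0,0],"claw": 0},
    {"dp": [0,-0.6,0.3],"turn": [0,0,0],"claw": 0},
    {"dp": [0,-0.9,0.4],"turn": [0,0,0],"claw": 0},
    {"dp": [0,-1,0.4],"turn": [0,0,0],"claw": 0},
    {"dp": [0,-1,0.4],"turn": [0,0,0],"claw": 0},
  ],
)

```text
t: 34.35
ee_pos: [493.8, -55.3, 214.4]
orientation: [-1.239, -1.176, 1.156]
ft_force: [0.4, 0.7, -2.4]
width: 9.6
```

Call:
jog_arm(
  steps=[
    {"dp": [0,-0.3,0],"turn": [0,0,0],"claw": 0},
    {"dp": [0,-0.6,0],"turn": [0,0,0],"claw": 0},
    {"dp": [0,-0.9,0],"turn": [0,0,0],"claw": 0},
    {"dp": [0,-1,0],"turn": [0,0,0],"claw": 0},
    {"dp": [0,-1,0],"turn": [0,0,0],"claw": 0},
  ],
)

```text
t: 34.77
ee_pos: [493.4, -135.3, 212.9]
orientation: [-1.238, -1.174, 1.155]
ft_force: [-0.8, 1.0, -1.6]
width: 9.9
```

```bash
python3 - <<'E'
from h import *
st();yaw();d=cam("wrist"); save(d,"w21")
d=cam("side"); cv2.imwrite("pics/s21.png",cv2.resize(d["img"][80:240,260:420,::-1],None,fx=3.6,fy=3.6,interpolation=2))
E
```

```text
{'t': 34.767, 'qpos': [-0.297, 0.267, 1.891, 0.011, 0.978, -1.813], 'ee_pos': [493.353, -135.321, 212.897], 'orientation': [-1.238, -1.174, 1.155], 'ft_force': [-0.785, 1.046, -1.598], 'width': 9.917}
yaw 86.53 tooly [ 0.009  0.007 -1.   ]
```

View pics/w21.png

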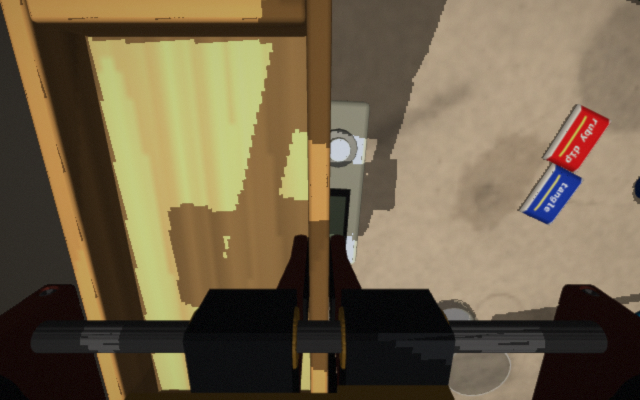

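View pics/s21.png

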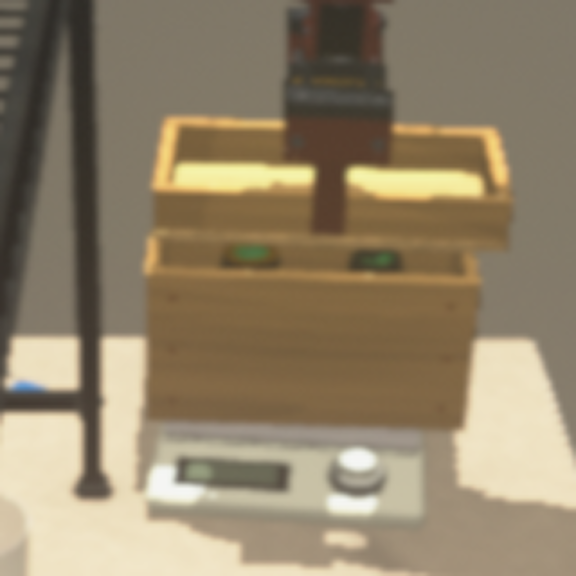

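Call:
jog_arm(
  steps=[
    {"dp": [0.03,-0.3,0],"turn": [0,0.002,0],"claw": 0},
    {"dp": [0.08,-0.5,0],"turn": [0,0.002,0],"claw": 0},
    {"dp": [0.08,-0.58,0],"turn": [0,0.002,0],"claw": 0},
    {"dp": [0.08,-0.58,0],"turn": [0,0.002,0],"claw": 0},
    {"dp": [0.08,-0.58,0],"turn": [0,0.002,0],"claw": 0},
  ],
)

```text
t: 35.28
ee_pos: [499.3, -179.2, 212.9]
orientation: [-1.232, -1.17, 1.159]
ft_force: [0.1, 0.5, -1.7]
width: 9.9
```

Call:
jog_arm(
  steps=[
    {"dp": [0,0,-0.1],"turn": [0,0,0],"claw": 0},
    {"dp": [0,0,-0.2],"turn": [0,0,0],"claw": 0},
    {"dp": [0,0,-0.3],"turn": [0,0,0],"claw": 0},
    {"dp": [0,0,-0.35],"turn": [0,0,0],"claw": 0},
    {"dp": [0,0,-0.35],"turn": [0,0,0],"claw": 0},
  ],
)

```text
t: 35.7
ee_pos: [498.4, -178.6, 183.4]
orientation: [-1.229, -1.169, 1.159]
ft_force: [-0.3, -0.2, -1.7]
width: 9.5
```

```bash
python3 - <<'E'
from h import *
st();yaw();d=cam("side"); cv2.imwrite("pics/s22.png",cv2.resize(d["img"][80:240,260:420,::-1],None,fx=3.6,fy=3.6,interpolation=2))
d=cam("wrist"); save(d,"w22"); rim(pts(d),209-8)
E
```

```text
{'t': 35.7, 'qpos': [-0.371, 0.338, 1.87, 0.01, 0.938, -1.889], 'ee_pos': [498.373, -178.6, 183.353], 'orientation': [-1.229, -1.169, 1.159], 'ft_force': [-0.256, -0.155, -1.653], 'width': 9.492}
yaw 86.62 tooly [-0.001  0.009 -1.   ]
400 [None, (567, [-286.4, -285.4, -284.4])]
420 [None, (501, [-287.6, -286.6, -285.7])]
440 [None, (436, [-288.9, -287.8, -286.9])]
460 [None, (386, [-290.0, -288.9, -288.1])]
480 [None, (342, [-291.1, -290.2, -289.3])]
500 [None, (308, [-292.1, -291.3, -290.5])]
520 [None, (230, [-293.3, -292.5, -291.7])]
540 [None, (19, [-299.0, -294.2, -293.1])]
560 [None, (228, [-295.8, -294.9, -294.0])]
580 [None, (69, [-296.6, -296.0, -295.1])]
-270 [(153, [381.1, 381.4, 381.8]), None]
-250 [(159, [382.2, 382.6, 383.0]), None]
-230 [(159, [383.5, 383.8, 384.1]), None]
-210 [(156, [384.6, 385.0, 385.3]), None]
```

View pics/s22.png

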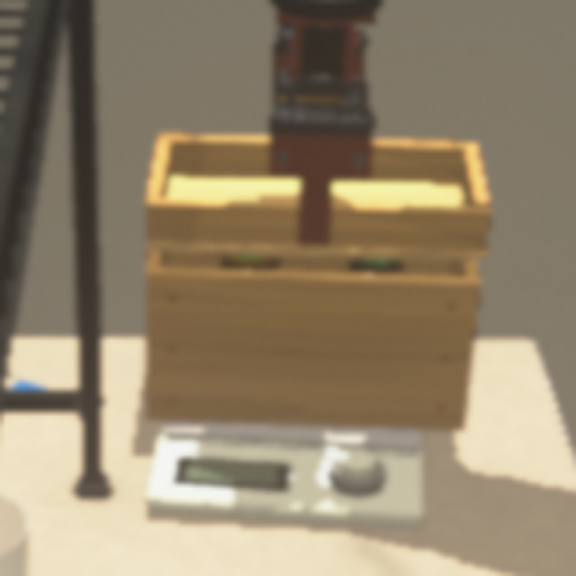

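View pics/w22.png

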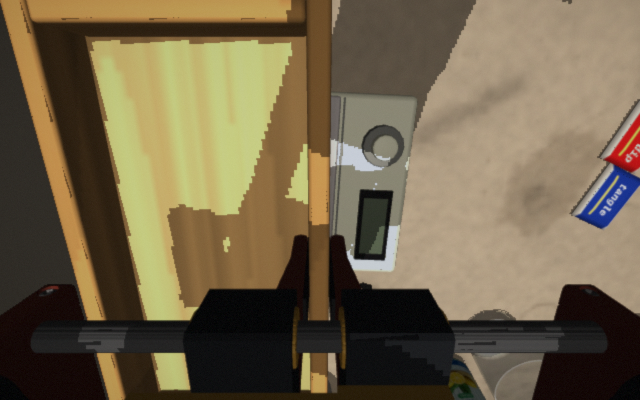

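Call:
jog_arm(
  steps=[
    {"dp": [0.02,-0.04,0],"turn": [-0.001,0,0],"claw": 0},
    {"dp": [0.02,-0.045,0],"turn": [-0.001,0,0],"claw": 0},
    {"dp": [0.02,-0.045,0],"turn": [-0.001,0,0],"claw": 0},
    {"dp": [0.02,-0.045,-0.06],"turn": [-0.001,0,0],"claw": 0},
    {"dp": [0.02,-0.045,-0.1],"turn": [-0.001,0,0],"claw": 0},
    {"dp": [0.02,-0.045,-0.1],"turn": [-0.001,0,0],"claw": 0},
  ],
)

```text
t: 36.3
ee_pos: [500.2, -182.5, 175.8]
orientation: [-1.232, -1.168, 1.161]
ft_force: [-0.4, -0.1, -2.1]
width: 9.7
```

```bash
python3 - <<'E'
from h import *
st();yaw();d=cam("wrist"); P=pts(d); rim(P,194)
d=cam("scene"); P=pts(d); rim(P,195); rim(P,154)
cv2.imwrite("pics/s23.png",cv2.resize(d["img"][60:220,280:440,::-1],None,fx=3.6,fy=3.6,interpolation=2))
E
```

```text
{'t': 36.3, 'qpos': [-0.375, 0.352, 1.87, 0.007, 0.922, -1.891], 'ee_pos': [500.236, -182.504, 175.751], 'orientation': [-1.232, -1.168, 1.161], 'ft_force': [-0.42, -0.077, -2.094], 'width': 9.71}
yaw 86.6 tooly [-0.     0.006 -1.   ]
400 [(23, [-182.7, -181.9, -172.5]), (635, [-296.1, -289.0, -287.9])]
420 [(23, [-184.0, -175.2, -173.9]), (554, [-297.2, -290.2, -289.2])]
440 [(10, [-184.9, -184.5, -175.7]), (494, [-295.6, -291.3, -290.4])]
460 [(22, [-186.4, -184.8, -176.3]), (441, [-297.1, -292.5, -291.6])]
480 [(10, [-187.3, -184.4, -177.4]), (396, [-298.0, -293.7, -292.9])]
500 [(14, [-188.6, -183.4, -178.8]), (345, [-300.2, -294.9, -294.0])]
520 [(28, [-190.0, -188.9, -179.8]), (266, [-297.2, -296.0, -295.2])]
540 [None, (29, [-306.7, -298.3, -297.2])]
560 [(15, [-192.1, -183.6, -182.4]), (266, [-306.4, -298.4, -297.7])]
580 [None, (73, [-300.3, -299.4, -298.8])]
-270 [(205, [377.4, 383.0, 383.4]), None]
-250 [(188, [380.1, 384.2, 384.6]), None]
-230 [(190, [384.5, 385.4, 385.7]), None]
-210 [(186, [381.1, 386.6, 386.9]), None]
400 [(19, [-178.2, -171.0, -168.0]), (17, [-294.1, 
[... 534 characters left out ...]
 611.4])]
-250 [(9, [374.1, 378.3, 382.2]), (11, [603.6, 607.6, 613.4])]
-230 [(9, [375.6, 381.7, 384.8]), (9, [605.2, 607.4, 613.6])]
-210 [(11, [376.0, 380.1, 385.5]), (11, [606.8, 608.5, 613.8])]
400 [(15, [-177.2, -171.2, -167.8]), None]
420 [(14, [-178.9, -172.0, -169.1]), None]
440 [(15, [-180.5, -175.0, -168.6]), None]
460 [(13, [-180.9, -176.6, -170.5]), None]
480 [(14, [-184.5, -177.0, -170.6]), None]
500 [(12, [-183.6, -176.4, -172.4]), None]
520 [(16, [-182.9, -178.2, -172.7]), None]
540 [(11, [-183.7, -178.7, -175.7]), None]
560 [(11, [-187.6, -180.2, -174.4]), None]
580 [(12, [-188.3, -183.8, -177.9]), None]
-270 [None, None]
-250 [None, None]
-230 [None, None]
-210 [None, None]
```

View pics/s23.png

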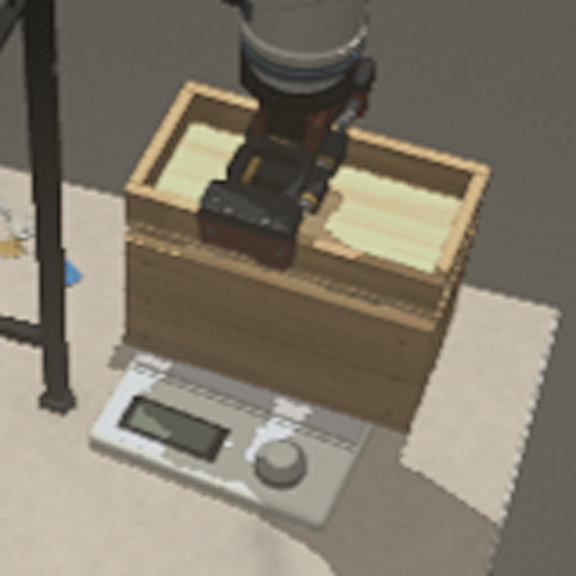

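Call:
jog_arm(
  steps=[
    {"dp": [-0.01,0.005,-0.03],"turn": [0,0,0],"claw": 0},
    {"dp": [-0.01,0.005,-0.06],"turn": [0,0,0],"claw": 0},
    {"dp": [-0.01,0.005,-0.08],"turn": [0,0,0],"claw": 0},
    {"dp": [-0.01,0.005,-0.08],"turn": [0,0,0],"claw": 0},
  ],
)

```text
t: 36.73
ee_pos: [499.5, -182.1, 169.4]
orientation: [-1.232, -1.168, 1.161]
ft_force: [-0.2, -0.6, -1.5]
width: 10.0
```

Call:
jog_arm(
  steps=[
    {"dp": [0,0,-0.02],"turn": [0,0,0],"claw": 0},
    {"dp": [0,0,-0.04],"turn": [0,0,0],"claw": 0},
    {"dp": [0,0,-0.05],"turn": [0,0,0],"claw": 0},
    {"dp": [0,0,-0.05],"turn": [0,0,0],"claw": 0},
  ],
)

```text
t: 37.07
ee_pos: [499.6, -182.0, 165.5]
orientation: [-1.232, -1.168, 1.161]
ft_force: [-1.2, 1.0, 1.7]
width: 10.0
```

Call:
jog_arm(
  steps=[
    {"dp": [0,0,-0.01],"turn": [0,0,0],"claw": 0},
    {"dp": [0,0,-0.015],"turn": [0,0,0],"claw": 0},
    {"dp": [0,0,-0.015],"turn": [0,0,0],"claw": 0},
  ],
)

```text
t: 37.32
ee_pos: [499.8, -182.1, 165.2]
orientation: [-1.233, -1.168, 1.161]
ft_force: [-2.6, 2.7, 7.9]
width: 9.8
```

```bash
python3 - <<'E'
from h import *
st();yaw();d=cam("side"); cv2.imwrite("pics/s24.png",cv2.resize(d["img"][80:240,260:420,::-1],None,fx=3.6,fy=3.6,interpolation=2))
E
```

```text
{'t': 37.317, 'qpos': [-0.375, 0.367, 1.878, 0.007, 0.898, -1.891], 'ee_pos': [499.802, -182.079, 165.24], 'orientation': [-1.233, -1.168, 1.161], 'ft_force': [-2.617, 2.724, 7.898], 'width': 9.757}
yaw 86.62 tooly [ 0.     0.006 -1.   ]
```

View pics/s24.png

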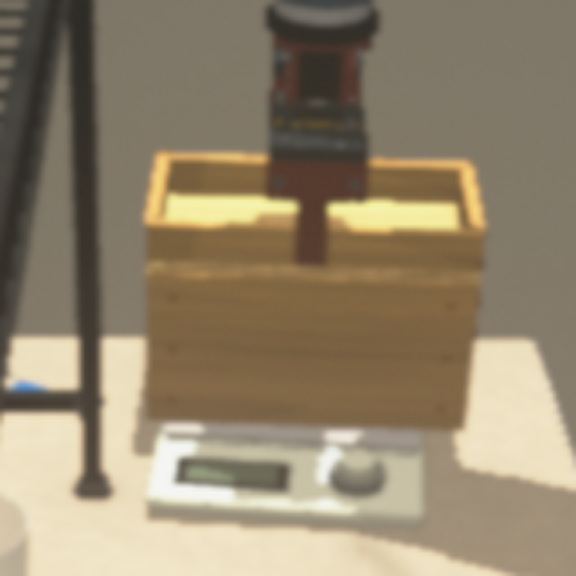

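Seated. Release, rise, and look.

Call:
jog_arm(
  steps=[
    {"dp": [0,0,0.01],"turn": [0,0,0],"claw": 0.35},
    {"dp": [0,0,0.01],"turn": [0,0,0],"claw": 0.35},
    {"dp": [0,0,0.01],"turn": [0,0,0],"claw": 0.35},
    {"dp": [0,0,0.2],"turn": [0,0,0],"claw": 0.35},
    {"dp": [0,0,0.5],"turn": [0,0,0],"claw": 0.35},
    {"dp": [0,0,1],"turn": [0,0,0],"claw": 0.35},
    {"dp": [0,0,1],"turn": [0,0,0],"claw": 0.5},
  ],
)

```text
t: 37.95
ee_pos: [503.2, -183.5, 251.4]
orientation: [-1.242, -1.174, 1.159]
ft_force: [1.0, -0.1, 0.8]
width: 34.7
```

Call:
jog_arm(
  steps=[
    {"dp": [-0.1,0.4,0.3],"turn": [0,0,0],"claw": 0.7},
    {"dp": [-0.2,0.8,0.6],"turn": [0,0,0],"claw": 0.7},
    {"dp": [-0.2,1,0.8],"turn": [0,0,0],"claw": 0.7},
    {"dp": [-0.2,1,0.8],"turn": [0,0,0],"claw": 0.7},
  ],
)

```text
t: 38.28
ee_pos: [488.7, -101.6, 319.0]
orientation: [-1.246, -1.18, 1.158]
ft_force: [0.9, -0.1, 0.5]
width: 60.1
```

```bash
python3 - <<'E'
from h import *
st();yaw();d=cam("wrist"); save(d,"w25"); P=pts(d); rim(P,192)
d=cam("scene"); save(d,"s25"); rim(pts(d),192,x0s=(400,440,480,520,560))
E
```

```text
{'t': 38.283, 'qpos': [-0.232, 0.12, 1.81, 0.005, 1.197, -1.748], 'ee_pos': [488.7, -101.611, 318.97], 'orientation': [-1.246, -1.18, 1.158], 'ft_force': [0.937, -0.107, 0.497], 'width': 60.062}
yaw 86.75 tooly [ 0.016  0.001 -1.   ]
400 [(131, [-181.4, -175.8, -171.8]), (161, [-297.0, -289.9, -287.6])]
420 [(120, [-182.5, -177.1, -173.2]), (152, [-298.6, -291.5, -288.8])]
440 [(111, [-183.6, -178.0, -174.4]), (136, [-299.6, -292.5, -290.2])]
460 [(109, [-185.2, -179.4, -175.7]), (129, [-300.8, -293.7, -291.4])]
480 [(100, [-186.1, -180.8, -176.8]), (121, [-301.9, -295.2, -292.7])]
500 [(95, [-187.3, -181.9, -178.1]), (115, [-303.2, -296.2, -293.8])]
520 [(86, [-188.6, -183.0, -179.3]), (111, [-304.6, -297.6, -295.1])]
540 [(80, [-189.6, -184.4, -180.4]), (103, [-305.9, -298.5, -296.1])]
560 [(7, [-191.1, -190.8, -188.7]), (98, [-306.9, -300.2, -297.8])]
580 [None, (88, [-308.0, -300.7, -298.6])]
-270 [(117, [372.8, 377.5, 382.4]), None]
-250 [(122, [373.9, 378.7, 383.6]), None]
-230 [(122, [375.1, 379.8, 384.6]), None]
-210 [(121, [376.2, 381.0, 385.8]), None]
400 [(14, [-178.3, -173.3, -168.2]), (14, [-295.0, -287.4, -284.6])]
440 [(15, [-180.7, -173.8, -169.3]), (13, [-295.3, -289.1, -285.9])]
480 [(16, [-181.7, -177.9, -171.6]), (13, [-299.7, -293.3, -287.9])]
520 [(8, [-179.8, -176.2, -174.9]), None]
560 [(12, [-187.5, -181.0, -177.6]), None]
-270 [(8, [372.3, 378.4, 381.1]), (7, [601.4, 603.4, 611.7])]
-250 [(8, [374.2, 377.7, 381.9]), (10, [603.3, 607.5, 610.7])]
-230 [(9, [374.6, 380.0, 382.9]), (14, [605.2, 607.9, 612.9])]
-210 [(13, [375.7, 380.9, 385.1]), (12, [605.9, 610.2, 615.8])]
```

View pics/w25.png

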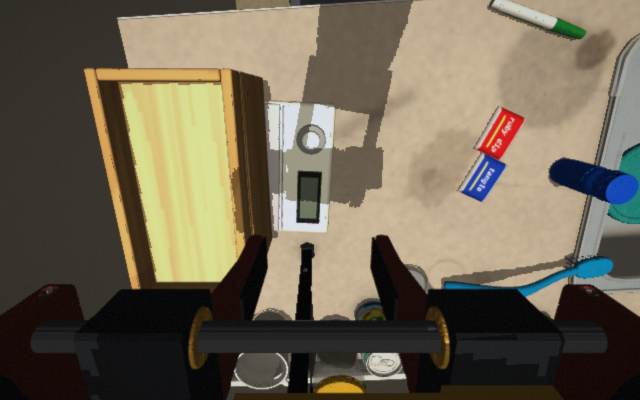

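View pics/s25.png

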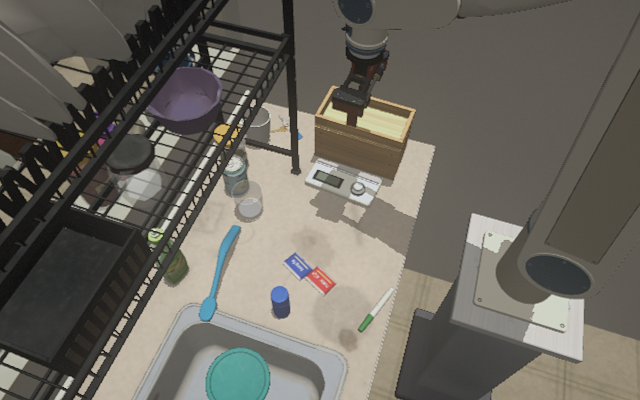

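Call:
jog_arm(
  steps=[
    {"dp": [0.1,0.4,-0.3],"turn": [0,0.002,-0.02],"claw": 0.8},
    {"dp": [0.2,0.8,-0.6],"turn": [0,0.004,-0.04],"claw": 0.8},
    {"dp": [0.2,1,-0.8],"turn": [0,0.004,-0.05],"claw": 0.8},
    {"dp": [0.2,1,-0.8],"turn": [0,0.004,-0.05],"claw": 0.8},
  ],
)

```text
t: 38.72
ee_pos: [501.1, -21.9, 246.6]
orientation: [-1.296, -1.043, 1.054]
ft_force: [-0.9, 0.7, -0.7]
width: 70.2
```

Call:
jog_arm(
  steps=[
    {"dp": [0.1,0.4,-0.3],"turn": [0,0,-0.02],"claw": 0.8},
    {"dp": [0.2,0.8,-0.6],"turn": [0,0,-0.04],"claw": 0.8},
    {"dp": [0.2,1,-0.8],"turn": [0,0,-0.05],"claw": 0.8},
    {"dp": [0.2,1,-0.8],"turn": [0,0,-0.05],"claw": 0.8},
  ],
)

```text
t: 39.05
ee_pos: [515.2, 58.8, 178.7]
orientation: [-1.351, -0.921, 0.941]
ft_force: [-0.1, -1.4, -0.3]
width: 69.9
```

```bash
python3 - <<'E'
from h import *
st();yaw();d=cam("wrist"); save(d,"w26"); P=pts(d)
for c in ["red","blue"]: sach(d,P,c,10,(400,640,90,260))
cv2.imwrite("pics/w26.png",d["img"][...,::-1])
E
```

```text
{'t': 39.05, 'qpos': [0.089, 0.335, 1.888, 0.005, 0.934, -1.115], 'ee_pos': [515.209, 58.819, 178.749], 'orientation': [-1.351, -0.921, 0.941], 'ft_force': [-0.095, -1.429, -0.332], 'width': 69.921}
yaw 68.79 tooly [-0.016  0.002 -1.   ]
red 2356 ((475.73931884765625, 169.8714599609375), (40.0235481262207, 67.01583862304688), 63.979618072509766) [[436.79998779296875, 166.60000610351562], [497.1000061035156, 137.1999969482422], [514.5999755859375, 173.1999969482422], [454.3999938964844, 202.60000610351562]]
blue 1837 ((542.589111328125, 152.200439453125), (39.28915023803711, 66.4056167602539), 62.49409103393555) [[504.1000061035156, 150.10000610351562], [563.0, 119.4000015258789], [581.0999755859375, 154.3000030517578], [522.2000122070312, 185.0]]
```

View pics/w26.png

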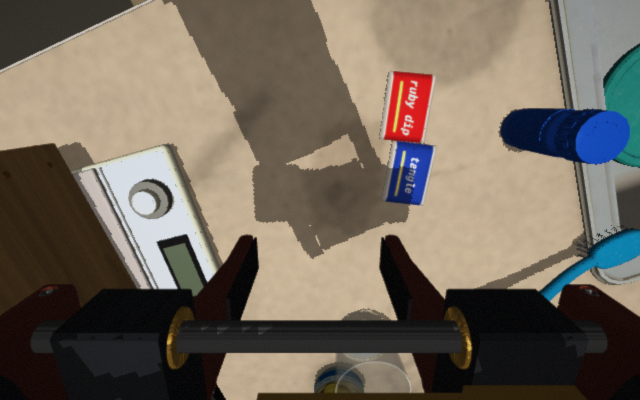

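Call:
jog_arm(
  steps=[
    {"dp": [0.1,0.4,-0.3],"turn": [0,0,-0.02],"claw": 0.8},
    {"dp": [0.34,0.8,-0.4],"turn": [0,0,-0.038],"claw": 0.8},
    {"dp": [0.34,1,-0.5],"turn": [0,0,-0.038],"claw": 0.8},
    {"dp": [0.34,1,-0.5],"turn": [0,0,-0.038],"claw": 0.8},
    {"dp": [0.34,1,-0.5],"turn": [0,0,-0.038],"claw": 0.8},
  ],
)

```text
t: 39.52
ee_pos: [543.5, 136.3, 140.8]
orientation: [-1.391, -0.834, 0.852]
ft_force: [-0.1, -0.3, -0.7]
width: 70.3
```

```bash
python3 - <<'E'
from h import *
st();yaw();d=cam("wrist"); save(d,"w27"); P=pts(d)
for c in ["red","blue"]: sach(d,P,c,10,(400,640,90,260))
E
```

```text
{'t': 39.517, 'qpos': [0.221, 0.444, 1.823, 0.008, 0.888, -0.868], 'ee_pos': [543.49, 136.335, 140.832], 'orientation': [-1.391, -0.834, 0.852], 'ft_force': [-0.096, -0.251, -0.703], 'width': 70.258}
yaw 62.15 tooly [-0.014  0.003 -1.   ]
red 2923 ((475.8128662109375, 170.2944793701172), (39.08708190917969, 66.81748962402344), 63.825767517089844) [[437.20001220703125, 167.5], [497.20001220703125, 138.0], [514.4000244140625, 173.10000610351562], [454.5, 202.60000610351562]]
blue 2270 ((542.099365234375, 152.70965576171875), (38.968109130859375, 65.58438110351562), 61.92164611816406) [[504.0, 151.0], [561.9000244140625, 120.0999984741211], [580.2000122070312, 154.5], [522.2999877929688, 185.3000030517578]]
```

View pics/w27.png

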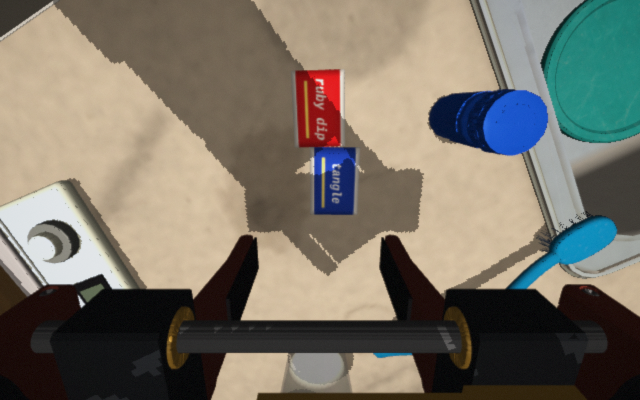

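Call:
jog_arm(
  steps=[
    {"dp": [0.03,0.18,-0.3],"turn": [0,-0.004,0],"claw": 0.8},
    {"dp": [0.03,0.18,-0.6],"turn": [0,-0.004,0],"claw": 0.8},
    {"dp": [0.03,0.18,-0.9],"turn": [0,-0.004,0],"claw": 0.8},
    {"dp": [0.03,0.18,-1],"turn": [0,-0.004,0],"claw": 0.8},
    {"dp": [0.03,0.18,-1],"turn": [0,-0.004,0],"claw": 0.8},
  ],
)

```text
t: 39.98
ee_pos: [544.8, 148.5, 60.2]
orientation: [-1.398, -0.84, 0.844]
ft_force: [0.4, -0.3, -0.8]
width: 70.2
```

```bash
python3 - <<'E'
from h import *
st();yaw();d=cam("wrist"); save(d,"w28")
E
```

```text
{'t': 39.983, 'qpos': [0.243, 0.572, 1.851, 0.004, 0.722, -0.843], 'ee_pos': [544.793, 148.476, 60.225], 'orientation': [-1.398, -0.84, 0.844], 'ft_force': [0.446, -0.305, -0.777], 'width': 70.209}
yaw 62.02 tooly [-0.004  0.002 -1.   ]
```

View pics/w28.png

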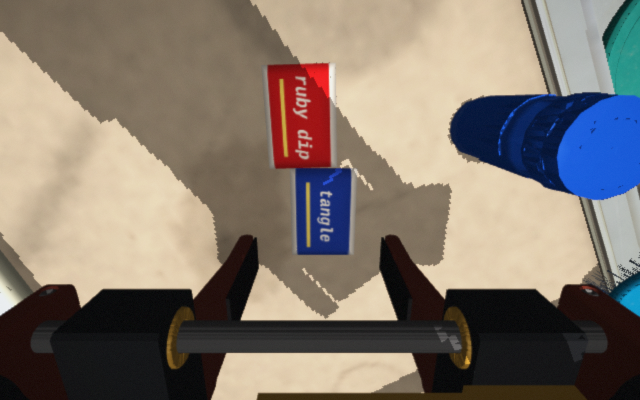

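Aligned. Go down to about z = 3.

Call:
jog_arm(
  steps=[
    {"dp": [0.02,0.03,-0.3],"turn": [0,-0.001,0],"claw": 0.8},
    {"dp": [0.02,0.03,-0.5],"turn": [0,-0.001,0],"claw": 0.8},
    {"dp": [0.02,0.03,-0.62],"turn": [0,-0.001,0],"claw": 0.8},
    {"dp": [0.02,0.03,-0.66],"turn": [0,-0.001,0],"claw": 0.8},
    {"dp": [0.02,0.03,-0.66],"turn": [0,-0.001,0],"claw": 0.8},
  ],
)

```text
t: 40.45
ee_pos: [547.7, 151.1, 9.1]
orientation: [-1.4, -0.844, 0.84]
ft_force: [-0.0, 0.2, -0.5]
width: 70.4
```

Call:
jog_arm(
  steps=[
    {"dp": [-0.01,0,-0.05],"turn": [0,0,0],"claw": 0.8},
    {"dp": [-0.01,0,-0.08],"turn": [0,0,0],"claw": 0.8},
    {"dp": [-0.01,0,-0.08],"turn": [0,0,0],"claw": 0.8},
  ],
)

```text
t: 40.7
ee_pos: [547.1, 151.1, 3.0]
orientation: [-1.4, -0.845, 0.84]
ft_force: [0.2, -0.6, -0.9]
width: 70.2
```

```bash
python3 - <<'E'
from h import *
st();yaw();d=cam("wrist"); save(d,"w29")
E
```

```text
{'t': 40.7, 'qpos': [0.247, 0.671, 1.855, 0.004, 0.613, -0.838], 'ee_pos': [547.078, 151.098, 3.034], 'orientation': [-1.4, -0.845, 0.84], 'ft_force': [0.207, -0.552, -0.907], 'width': 70.241}
yaw 62.01 tooly [ 0.002  0.003 -1.   ]
```

View pics/w29.png

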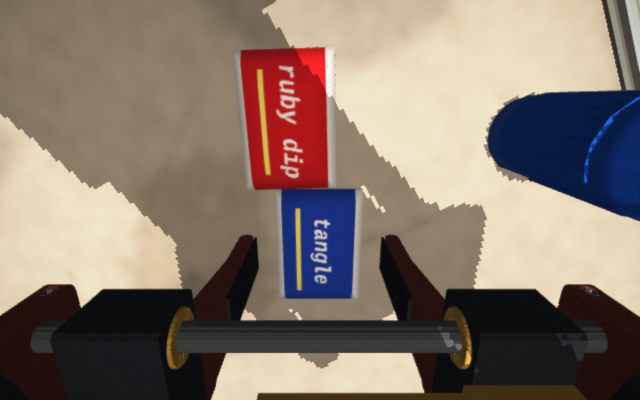

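Call:
jog_arm(
  steps=[
    {"dp": [0,0,-0.01],"turn": [0,0,0],"claw": 0.6},
    {"dp": [0,0,-0.01],"turn": [0,0,0],"claw": 0.5},
    {"dp": [0,0,-0.01],"turn": [0,0,0],"claw": 0.3},
    {"dp": [0,0,-0.01],"turn": [0,0,0],"claw": 0.1},
    {"dp": [0,0,-0.01],"turn": [0,0,0],"claw": 0},
    {"dp": [0,0,-0.01],"turn": [0,0,0],"claw": 0},
  ],
)

```text
t: 41.25
ee_pos: [547.2, 151.2, 2.4]
orientation: [-1.4, -0.845, 0.84]
ft_force: [-0.0, 0.9, 2.2]
width: 46.6
```

Call:
jog_arm(
  steps=[
    {"dp": [0,0,0.2],"turn": [0,0,0],"claw": 0},
    {"dp": [0,0,0.5],"turn": [0,0,0],"claw": 0},
    {"dp": [0,0,0.8],"turn": [0,0,0],"claw": 0},
    {"dp": [0,0,1],"turn": [0,0,0],"claw": 0},
    {"dp": [0,0,1],"turn": [0,0,0],"claw": 0},
  ],
)

```text
t: 41.67
ee_pos: [549.3, 151.7, 85.5]
orientation: [-1.402, -0.849, 0.836]
ft_force: [0.6, -0.2, -0.1]
width: 46.5
```

```bash
python3 - <<'E'
from h import *
st();yaw();d=cam("wrist"); save(d,"w30")
E
```

```text
{'t': 41.667, 'qpos': [0.247, 0.532, 1.841, 0.003, 0.761, -0.837], 'ee_pos': [549.257, 151.748, 85.494], 'orientation': [-1.402, -0.849, 0.836], 'ft_force': [0.563, -0.181, -0.084], 'width': 46.475}
yaw 62.02 tooly [ 0.007  0.004 -1.   ]
```

View pics/w30.png

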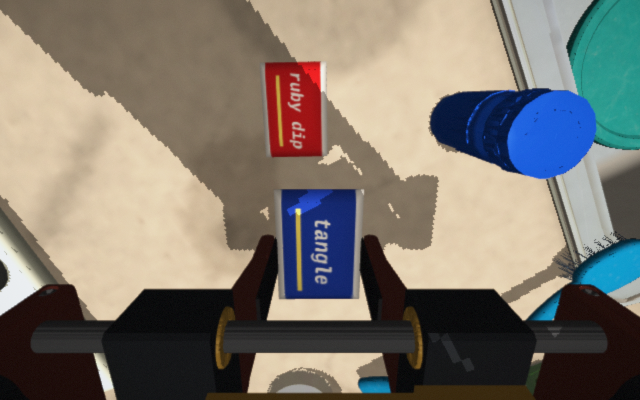

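Call:
jog_arm(
  steps=[
    {"dp": [0,-0.3,0.3],"turn": [0,0,-0.03],"claw": 0},
    {"dp": [0,-0.6,0.6],"turn": [0,0,-0.06],"claw": 0},
    {"dp": [0,-0.9,0.9],"turn": [0,0,-0.09],"claw": 0},
    {"dp": [0,-1,1],"turn": [0,0,-0.12],"claw": 0},
    {"dp": [0,-1,1],"turn": [0,0,-0.12],"claw": 0},
  ],
)

```text
t: 42.13
ee_pos: [549.1, 69.9, 164.8]
orientation: [-1.502, -0.555, 0.541]
ft_force: [0.4, 0.6, -0.1]
width: 47.1
```

Call:
jog_arm(
  steps=[
    {"dp": [0,-0.3,0.3],"turn": [0,0,-0.03],"claw": 0},
    {"dp": [0,-0.6,0.6],"turn": [0,0,-0.06],"claw": 0},
    {"dp": [0,-0.9,0.9],"turn": [0,0,-0.09],"claw": 0},
    {"dp": [0,-1,1],"turn": [0,0,-0.12],"claw": 0},
    {"dp": [0,-1,1],"turn": [0,0,-0.12],"claw": 0},
  ],
)

```text
t: 42.55
ee_pos: [550.0, -11.1, 245.2]
orientation: [-1.56, -0.26, 0.244]
ft_force: [0.5, 0.7, -0.5]
width: 46.9
```

Call:
jog_arm(
  steps=[
    {"dp": [0,-0.3,0],"turn": [0,0,-0.03],"claw": 0},
    {"dp": [0,-0.6,0],"turn": [0,0,-0.06],"claw": 0},
    {"dp": [0,-0.9,0],"turn": [0,0,-0.09],"claw": 0},
    {"dp": [0,-1,0],"turn": [0,0,-0.12],"claw": 0},
    {"dp": [0,-1,0],"turn": [0,0,-0.12],"claw": 0},
  ],
)

```text
t: 42.97
ee_pos: [549.1, -91.3, 242.5]
orientation: [-1.575, 0.04, -0.048]
ft_force: [0.1, 0.7, -0.5]
width: 46.5
```

Call:
jog_arm(
  steps=[
    {"dp": [-0.05,-0.3,0],"turn": [0,0,0],"claw": 0},
    {"dp": [-0.05,-0.6,0],"turn": [0,0,0],"claw": 0},
    {"dp": [-0.05,-0.9,0],"turn": [0,0,0],"claw": 0},
    {"dp": [-0.05,-1,0],"turn": [0,0,0],"claw": 0},
    {"dp": [-0.05,-1,0],"turn": [0,0,0],"claw": 0},
  ],
)

```text
t: 43.38
ee_pos: [544.9, -171.2, 240.9]
orientation: [-1.574, 0.039, -0.044]
ft_force: [-0.6, -0.4, -0.4]
width: 46.7
```

```bash
python3 - <<'E'
from h import *
st();yaw();d=cam("wrist"); save(d,"w31")
E
```

```text
{'t': 43.383, 'qpos': [-0.324, 0.322, 1.738, -0.003, 1.078, -0.269], 'ee_pos': [544.856, -171.222, 240.905], 'orientation': [-1.574, 0.039, -0.044], 'ft_force': [-0.625, -0.445, -0.417], 'width': 46.749}
yaw -3.02 tooly [ 0.003 -0.004 -1.   ]
```

View pics/w31.png

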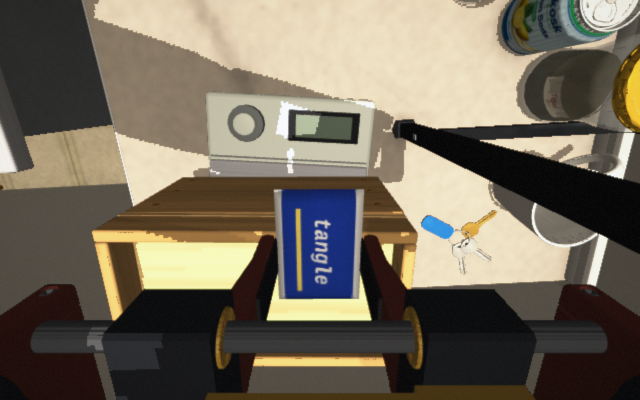

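Call:
jog_arm(
  steps=[
    {"dp": [-0.05,-0.3,0],"turn": [0,0,0],"claw": 0},
    {"dp": [-0.12,-0.6,0],"turn": [0,0,0],"claw": 0},
    {"dp": [-0.12,-0.9,0],"turn": [0,0,0],"claw": 0},
    {"dp": [-0.12,-0.93,0],"turn": [0,0,0],"claw": 0},
    {"dp": [-0.12,-0.93,-0.2],"turn": [0,0,0],"claw": 0},
    {"dp": [-0.12,-0.93,-0.5],"turn": [0,0,0],"claw": 0},
    {"dp": [-0.12,-0.93,-0.5],"turn": [0,0,0],"claw": 0},
  ],
)

```text
t: 44.02
ee_pos: [533.1, -241.8, 197.0]
orientation: [-1.571, 0.042, -0.037]
ft_force: [-1.6, -0.4, -0.6]
width: 46.8
```

```bash
python3 - <<'E'
from h import *
st();yaw();d=cam("wrist"); save(d,"w32")
E
```

```text
{'t': 44.017, 'qpos': [-0.445, 0.397, 1.738, -0.002, 1.009, -0.394], 'ee_pos': [533.067, -241.753, 197.04], 'orientation': [-1.571, 0.042, -0.037], 'ft_force': [-1.644, -0.368, -0.576], 'width': 46.8}
yaw -2.91 tooly [-0.003 -0.    -1.   ]
```

View pics/w32.png

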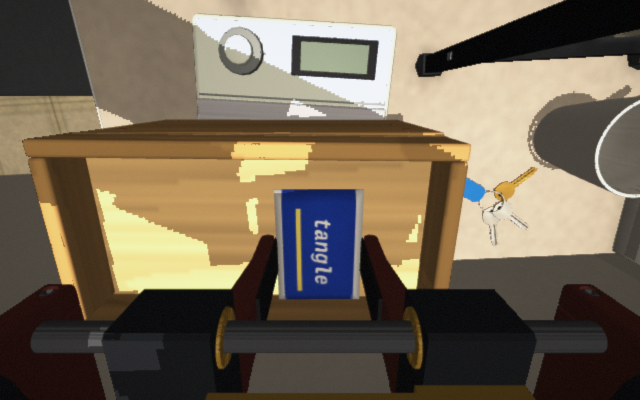

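Call:
jog_arm(
  steps=[
    {"dp": [0.02,-0.06,-0.1],"turn": [0,0,0],"claw": 0},
    {"dp": [0.02,-0.06,-0.25],"turn": [0,0,0],"claw": 0},
    {"dp": [0.02,-0.06,-0.38],"turn": [0,0,0],"claw": 0},
    {"dp": [0.02,-0.06,-0.38],"turn": [0,0,0],"claw": 0},
  ],
)

```text
t: 44.4
ee_pos: [534.3, -246.2, 166.2]
orientation: [-1.57, 0.043, -0.036]
ft_force: [-0.3, -0.1, -0.5]
width: 46.7
```

Call:
jog_arm(
  steps=[
    {"dp": [0,0,-0.01],"turn": [0,0,0],"claw": 0},
    {"dp": [0,0,-0.03],"turn": [0,0,0],"claw": 0},
    {"dp": [0,0,-0.03],"turn": [0,0,0],"claw": 0},
  ],
)

```text
t: 44.65
ee_pos: [534.3, -246.2, 163.8]
orientation: [-1.57, 0.043, -0.036]
ft_force: [-0.2, -0.6, 0.0]
width: 46.8
```

Call:
jog_arm(
  steps=[
    {"dp": [0,0,-0.01],"turn": [0,0,0],"claw": 0},
    {"dp": [0,0,-0.018],"turn": [0,0,0],"claw": 0},
    {"dp": [0,0,-0.018],"turn": [0,0,0],"claw": 0},
  ],
)

```text
t: 44.9
ee_pos: [534.4, -246.3, 162.5]
orientation: [-1.57, 0.043, -0.036]
ft_force: [0.1, -0.1, -0.4]
width: 47.1
```

Call:
jog_arm(
  steps=[
    {"dp": [0,0,-0.008],"turn": [0,0,0],"claw": 0},
    {"dp": [0,0,-0.012],"turn": [0,0,0],"claw": 0},
    {"dp": [0,0,-0.012],"turn": [0,0,0],"claw": 0},
  ],
)

```text
t: 45.15
ee_pos: [534.5, -246.3, 162.4]
orientation: [-1.57, 0.043, -0.037]
ft_force: [-3.4, 0.7, 6.0]
width: 46.7
```

Contact. Open and rise.

Call:
jog_arm(
  steps=[
    {"dp": [0,0,0.005],"turn": [0,0,0],"claw": 0.65},
    {"dp": [0,0,0.005],"turn": [0,0,0],"claw": 0.65},
    {"dp": [0,0,0.01],"turn": [0,0,0],"claw": 0.65},
    {"dp": [0,0,0.2],"turn": [0,0,0],"claw": 0.65},
    {"dp": [0,0,0.5],"turn": [0,0,0],"claw": 0.65},
    {"dp": [0,0,0.9],"turn": [0,0,0],"claw": 0.65},
    {"dp": [0,0,0.9],"turn": [0,0,0],"claw": 0.65},
  ],
)

```text
t: 45.73
ee_pos: [537.3, -247.7, 240.0]
orientation: [-1.574, 0.037, -0.043]
ft_force: [0.5, -1.0, 1.0]
width: 56.9
```

Call:
jog_arm(
  steps=[
    {"dp": [0,0.4,0],"turn": [0,0,0.03],"claw": 0.8},
    {"dp": [0,0.8,0],"turn": [0,0,0.06],"claw": 0.8},
    {"dp": [0,1,0],"turn": [0,0,0.09],"claw": 0.8},
    {"dp": [0,1,0],"turn": [0,0,0.12],"claw": 0.8},
    {"dp": [0,1,0],"turn": [0,0,0.12],"claw": 0.8},
  ],
)

```text
t: 46.15
ee_pos: [537.3, -166.7, 239.8]
orientation: [-1.558, -0.264, 0.257]
ft_force: [-0.7, -0.9, 0.2]
width: 70.1
```

```bash
python3 - <<'E'
from h import *
st();yaw();d=cam("wrist"); save(d,"w33");d=cam("scene"); cv2.imwrite("pics/s33.png",cv2.resize(d["img"][60:340,200:440,::-1],None,fx=2.1,fy=2.1,interpolation=2)); P=pts(d)
sach(d,P,"red",10,(400,640,90,260))
E
```

```text
{'t': 46.15, 'qpos': [-0.322, 0.31, 1.758, -0.0, 1.069, -0.653], 'ee_pos': [537.339, -166.675, 239.824], 'orientation': [-1.558, -0.264, 0.257], 'ft_force': [-0.73, -0.905, 0.189], 'width': 70.127}
yaw 18.99 tooly [ 0.005 -0.002 -1.   ]
red 298 ((472.6542663574219, 173.1578369140625), (38.09428024291992, 66.04755401611328), 62.20814895629883) [[434.6000061035156, 171.6999969482422], [493.0, 140.89999389648438], [510.70001220703125, 174.60000610351562], [452.29998779296875, 205.39999389648438]]
```

View pics/s33.png

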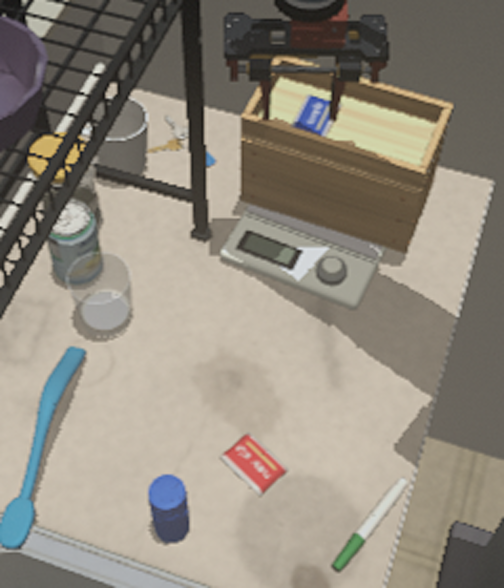

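Call:
jog_arm(
  steps=[
    {"dp": [-0.1,0.4,0],"turn": [0,0,0.03],"claw": 0.8},
    {"dp": [-0.2,0.8,0],"turn": [0,0,0.06],"claw": 0.8},
    {"dp": [-0.2,1,0],"turn": [0,0,0.09],"claw": 0.8},
    {"dp": [-0.2,1,0],"turn": [0,0,0.12],"claw": 0.8},
    {"dp": [-0.2,1,0],"turn": [0,0,0.12],"claw": 0.8},
  ],
)

```text
t: 46.67
ee_pos: [521.4, -87.5, 239.8]
orientation: [-1.502, -0.553, 0.546]
ft_force: [-0.7, 0.4, 0.4]
width: 70.5
```

Call:
jog_arm(
  steps=[
    {"dp": [-0.1,0.4,0],"turn": [0,0,0.03],"claw": 0.8},
    {"dp": [-0.2,0.8,0],"turn": [0,0,0.06],"claw": 0.8},
    {"dp": [-0.2,1,0],"turn": [0,0,0.09],"claw": 0.8},
    {"dp": [-0.2,1,0],"turn": [0,0,0.12],"claw": 0.8},
    {"dp": [-0.2,1,0],"turn": [0,0,0.13],"claw": 0.8},
  ],
)

```text
t: 47.08
ee_pos: [505.7, -7.4, 239.7]
orientation: [-1.393, -0.868, 0.86]
ft_force: [-1.0, 0.4, -0.2]
width: 70.2
```

Call:
jog_arm(
  steps=[
    {"dp": [-0.1,0.4,-0.2],"turn": [0,0,0],"claw": 0.8},
    {"dp": [-0.2,0.8,-0.4],"turn": [0,0,0],"claw": 0.8},
    {"dp": [-0.2,1,-0.5],"turn": [0,0,0],"claw": 0.8},
    {"dp": [-0.2,1,-0.5],"turn": [0,0,0],"claw": 0.8},
  ],
)

```text
t: 47.42
ee_pos: [488.6, 73.9, 198.0]
orientation: [-1.393, -0.863, 0.859]
ft_force: [-0.9, -0.0, 0.3]
width: 70.5
```

Call:
jog_arm(
  steps=[
    {"dp": [-0.1,0.4,-0.4],"turn": [0,0,0],"claw": 0.8},
    {"dp": [-0.2,0.8,-0.8],"turn": [0,0,0],"claw": 0.8},
    {"dp": [-0.2,1,-0.9],"turn": [0,0,0],"claw": 0.8},
    {"dp": [-0.2,1,-0.9],"turn": [0,0,0],"claw": 0.8},
  ],
)

```text
t: 47.75
ee_pos: [471.4, 155.0, 123.4]
orientation: [-1.392, -0.858, 0.86]
ft_force: [0.1, -0.1, 0.3]
width: 70.2
```

```bash
python3 - <<'E'
from h import *
st();yaw();d=cam("wrist"); save(d,"w34");P=pts(d)
sach(d,P,"red",10,(400,640,90,260))
E
```

```text
{'t': 47.75, 'qpos': [0.293, 0.387, 1.98, 0.002, 0.776, -0.813], 'ee_pos': [471.395, 154.981, 123.398], 'orientation': [-1.392, -0.858, 0.86], 'ft_force': [0.145, -0.1, 0.3], 'width': 70.218}
yaw 63.28 tooly [-0.002  0.001 -1.   ]
red 2730 ((474.1662292480469, 170.9928741455078), (39.123252868652344, 65.6700439453125), 63.174686431884766) [[436.0, 168.39999389648438], [494.6000061035156, 138.6999969482422], [512.2999877929688, 173.60000610351562], [453.70001220703125, 203.3000030517578]]
```

View pics/w34.png

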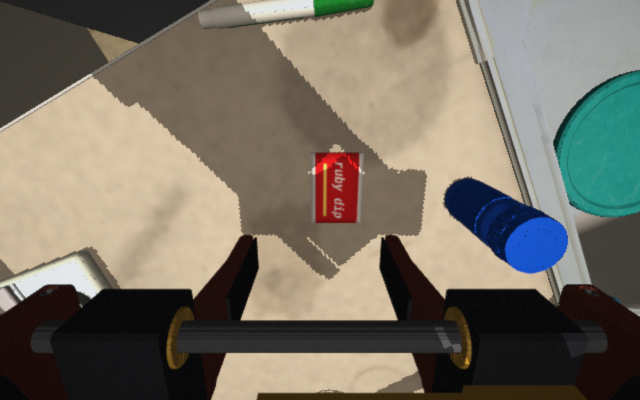

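Call:
jog_arm(
  steps=[
    {"dp": [0.04,0.2,-0.3],"turn": [0,0,0],"claw": 0.8},
    {"dp": [0.04,0.2,-0.6],"turn": [0,0,0],"claw": 0.8},
    {"dp": [0.04,0.2,-0.9],"turn": [0,0,0],"claw": 0.8},
    {"dp": [0.04,0.2,-1],"turn": [0,0,0],"claw": 0.8},
    {"dp": [0.04,0.2,-1],"turn": [0,0,0],"claw": 0.8},
  ],
)

```text
t: 48.22
ee_pos: [475.6, 168.4, 44.0]
orientation: [-1.394, -0.856, 0.859]
ft_force: [-0.0, 0.4, 0.2]
width: 70.3
```

```bash
python3 - <<'E'
from h import *
st();yaw();d=cam("wrist"); save(d,"w35");P=pts(d)
sach(d,P,"red",10,(400,640,90,260))
E
```

```text
{'t': 48.217, 'qpos': [0.316, 0.541, 1.989, 0.001, 0.614, -0.788], 'ee_pos': [475.556, 168.421, 43.989], 'orientation': [-1.394, -0.856, 0.859], 'ft_force': [-0.005, 0.35, 0.247], 'width': 70.314}
yaw 63.18 tooly [-0.002  0.    -1.   ]
red 4729 ((473.49188232421875, 171.33438110351562), (39.28067398071289, 65.38943481445312), 63.20736312866211) [[435.5, 168.5], [493.79998779296875, 139.10000610351562], [511.5, 174.10000610351562], [453.20001220703125, 203.60000610351562]]
```

View pics/w35.png

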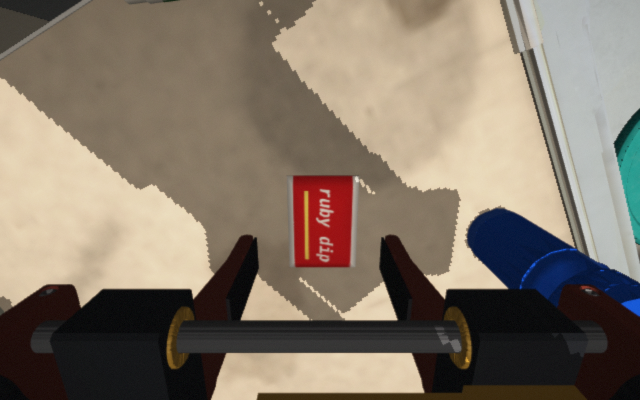

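Call:
jog_arm(
  steps=[
    {"dp": [-0.02,0.03,-0.2],"turn": [0,0,0],"claw": 0.8},
    {"dp": [-0.02,0.03,-0.35],"turn": [0,0,0],"claw": 0.8},
    {"dp": [-0.02,0.03,-0.45],"turn": [0,0,0],"claw": 0.8},
    {"dp": [-0.02,0.03,-0.48],"turn": [0,0,0],"claw": 0.8},
    {"dp": [-0.02,0.03,-0.48],"turn": [0,0,0],"claw": 0.8},
  ],
)

```text
t: 48.68
ee_pos: [474.5, 171.0, 6.5]
orientation: [-1.394, -0.857, 0.859]
ft_force: [-0.4, -0.0, -0.3]
width: 70.1
```

Call:
jog_arm(
  steps=[
    {"dp": [-0.01,0,-0.05],"turn": [0,0,0],"claw": 0.8},
    {"dp": [-0.01,0,-0.05],"turn": [0,0,0],"claw": 0.8},
    {"dp": [-0.01,0,-0.05],"turn": [0,0,0],"claw": 0.6},
    {"dp": [-0.01,0,-0.05],"turn": [0,0,0],"claw": 0.4},
    {"dp": [-0.01,0,-0.05],"turn": [0,0,0],"claw": 0.2},
    {"dp": [-0.01,0,-0.05],"turn": [0,0,0],"claw": 0},
    {"dp": [-0.01,0,-0.05],"turn": [0,0,0],"claw": 0},
    {"dp": [-0.01,0,-0.05],"turn": [0,0,0],"claw": 0},
  ],
)

```text
t: 49.35
ee_pos: [473.9, 171.1, 2.8]
orientation: [-1.394, -0.857, 0.858]
ft_force: [0.2, -0.4, 2.9]
width: 46.7
```

Call:
jog_arm(
  steps=[
    {"dp": [0,0,0.2],"turn": [0,0,0],"claw": 0},
    {"dp": [0,0,0.5],"turn": [0,0,0],"claw": 0},
    {"dp": [0,0,0.8],"turn": [0,0,0],"claw": 0},
    {"dp": [0,0,1],"turn": [0,0,0],"claw": 0},
    {"dp": [0,0,1],"turn": [0,0,0],"claw": 0},
  ],
)

```text
t: 49.77
ee_pos: [475.8, 171.7, 85.6]
orientation: [-1.395, -0.862, 0.854]
ft_force: [0.4, 0.9, -0.0]
width: 46.7
```

```bash
python3 - <<'E'
from h import *
st();yaw();d=cam("wrist"); save(d,"w36")
E
```

```text
{'t': 49.767, 'qpos': [0.322, 0.463, 1.979, 0.001, 0.695, -0.782], 'ee_pos': [475.806, 171.713, 85.619], 'orientation': [-1.395, -0.862, 0.854], 'ft_force': [0.417, 0.872, -0.026], 'width': 46.667}
yaw 63.19 tooly [ 0.004  0.002 -1.   ]
```

View pics/w36.png

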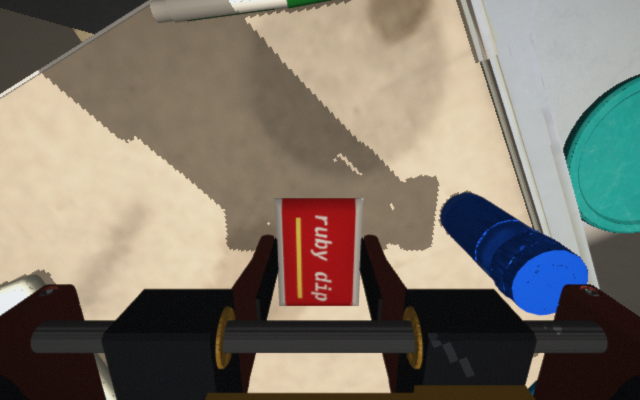

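Call:
jog_arm(
  steps=[
    {"dp": [0,-0.3,0.3],"turn": [0,0,-0.03],"claw": 0},
    {"dp": [0,-0.6,0.6],"turn": [0,0,-0.06],"claw": 0},
    {"dp": [0,-0.9,0.9],"turn": [0,0,-0.09],"claw": 0},
    {"dp": [0,-1,1],"turn": [0,0,-0.12],"claw": 0},
    {"dp": [0,-1,1],"turn": [0,0,-0.12],"claw": 0},
  ],
)

```text
t: 50.23
ee_pos: [475.7, 90.1, 165.1]
orientation: [-1.497, -0.568, 0.56]
ft_force: [-0.5, -0.0, -0.7]
width: 46.6
```

Call:
jog_arm(
  steps=[
    {"dp": [0,-0.3,0.3],"turn": [0,0,-0.03],"claw": 0},
    {"dp": [0,-0.6,0.6],"turn": [0,0,-0.06],"claw": 0},
    {"dp": [0,-0.9,0.9],"turn": [0,0,-0.09],"claw": 0},
    {"dp": [0,-1,1],"turn": [0,0,-0.12],"claw": 0},
    {"dp": [0,-1,1],"turn": [0,0,-0.12],"claw": 0},
  ],
)

```text
t: 50.65
ee_pos: [476.7, 9.2, 245.5]
orientation: [-1.556, -0.273, 0.263]
ft_force: [-0.0, 0.1, -0.5]
width: 46.8
```

Call:
jog_arm(
  steps=[
    {"dp": [0,-0.3,0],"turn": [0,0,-0.03],"claw": 0},
    {"dp": [0,-0.6,0],"turn": [0,0,-0.06],"claw": 0},
    {"dp": [0,-0.9,0],"turn": [0,0,-0.09],"claw": 0},
    {"dp": [0,-1,0],"turn": [0,0,-0.12],"claw": 0},
    {"dp": [0,-1,0],"turn": [0,0,-0.127],"claw": 0},
  ],
)

```text
t: 51.07
ee_pos: [475.9, -71.0, 243.2]
orientation: [-1.573, 0.044, -0.048]
ft_force: [0.1, 0.6, -1.3]
width: 47.2
```

Call:
jog_arm(
  steps=[
    {"dp": [-0.1,-0.3,0],"turn": [0,0,0],"claw": 0},
    {"dp": [-0.15,-0.6,0],"turn": [0,0,0],"claw": 0},
    {"dp": [-0.15,-0.9,0],"turn": [0,0,0],"claw": 0},
    {"dp": [-0.15,-1,0],"turn": [0,0,0],"claw": 0},
    {"dp": [-0.15,-1,0],"turn": [0,0,0],"claw": 0},
  ],
)

```text
t: 51.48
ee_pos: [463.8, -151.0, 241.8]
orientation: [-1.573, 0.043, -0.044]
ft_force: [0.9, 0.8, -0.6]
width: 46.9
```

```bash
python3 - <<'E'
from h import *
st();yaw()
E
```

```text
{'t': 51.483, 'qpos': [-0.338, 0.195, 1.909, -0.002, 1.036, -0.281], 'ee_pos': [463.794, -150.958, 241.829], 'orientation': [-1.573, 0.043, -0.044], 'ft_force': [0.893, 0.796, -0.612], 'width': 46.942}
yaw -3.19 tooly [ 0.001 -0.002 -1.   ]
```

Call:
jog_arm(
  steps=[
    {"dp": [-0.05,-0.3,0],"turn": [0,0,0],"claw": 0},
    {"dp": [-0.1,-0.6,0],"turn": [0,0,0],"claw": 0},
    {"dp": [-0.1,-0.9,0],"turn": [0,0,0],"claw": 0},
    {"dp": [-0.1,-1,0],"turn": [0,0,0],"claw": 0},
    {"dp": [-0.1,-1,-0.1],"turn": [0,0,0],"claw": 0},
    {"dp": [-0.1,-1,-0.2],"turn": [0,0,0],"claw": 0},
    {"dp": [-0.1,-1,-0.2],"turn": [0,0,0],"claw": 0},
  ],
)

```text
t: 52.07
ee_pos: [454.7, -228.8, 223.4]
orientation: [-1.57, 0.045, -0.04]
ft_force: [-0.8, 0.6, -0.6]
width: 46.6
```

```bash
python3 - <<'E'
from h import *
st();yaw();d=cam("wrist"); save(d,"w37");P=pts(d);rim(P,192,x0s=(400,420,480,500,520,540,560))
sach(d,P,"blue",170,(480,600,-300,-190))
E
```

```text
{'t': 52.067, 'qpos': [-0.489, 0.253, 1.881, -0.001, 1.01, -0.434], 'ee_pos': [454.668, -228.794, 223.418], 'orientation': [-1.57, 0.045, -0.04], 'ft_force': [-0.776, 0.63, -0.619], 'width': 46.55}
yaw -3.11 tooly [-0.003  0.    -1.   ]
400 [(225, [-181.5, -176.0, -171.9]), None]
420 [(230, [-183.0, -177.4, -173.1]), (180, [-298.6, -291.8, -288.8])]
480 [(219, [-186.0, -180.8, -176.7]), (154, [-301.3, -295.4, -292.7])]
500 [(231, [-187.9, -182.4, -178.0]), None]
520 [(229, [-188.8, -183.5, -179.2]), None]
540 [(223, [-189.8, -184.7, -180.4]), None]
560 [(221, [-190.8, -185.6, -181.6]), None]
-270 [(114, [373.6, 380.4, 382.8]), (223, [602.3, 604.1, 611.4])]
-250 [(187, [374.8, 380.6, 384.0]), (237, [603.4, 605.5, 612.7])]
-230 [(193, [375.9, 382.0, 385.0]), (260, [604.6, 606.7, 613.7])]
-210 [(212, [377.2, 383.1, 386.3]), (290, [605.8, 607.9, 615.3])]
blue 3676 ((534.6580200195312, -240.91989135742188), (64.45599365234375, 39.57798385620117), 87.13925170898438) [[513.2999877929688, -272.1000061035156], [552.7999877929688, -274.1000061035156], [556.0, -209.6999969482422], [516.5, -207.6999969482422]]
```

View pics/w37.png

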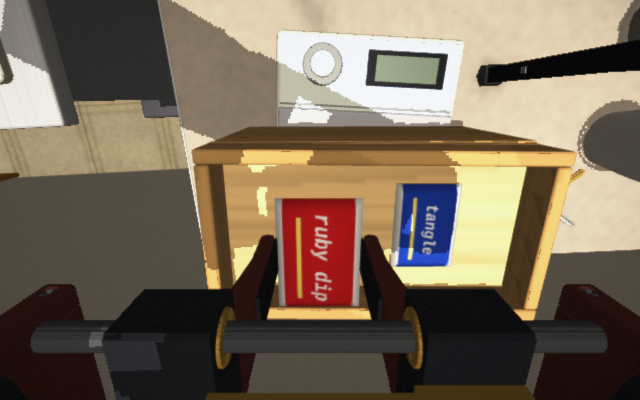

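Call:
jog_arm(
  steps=[
    {"dp": [0,-0.11,-0.1],"turn": [0,0,0],"claw": 0},
    {"dp": [0,-0.11,-0.3],"turn": [0,0,0],"claw": 0},
    {"dp": [0,-0.11,-0.55],"turn": [0,0,0],"claw": 0},
    {"dp": [0,-0.11,-0.68],"turn": [0,0,0],"claw": 0},
    {"dp": [0,-0.11,-0.68],"turn": [0,0,0],"claw": 0},
  ],
)

```text
t: 52.53
ee_pos: [453.5, -236.8, 167.4]
orientation: [-1.569, 0.047, -0.037]
ft_force: [-0.7, 0.9, -0.8]
width: 46.6
```

Call:
jog_arm(
  steps=[
    {"dp": [0,0,-0.02],"turn": [0,0,0],"claw": 0},
    {"dp": [0,0,-0.03],"turn": [0,0,0],"claw": 0},
    {"dp": [0,0,-0.03],"turn": [0,0,0],"claw": 0},
  ],
)

```text
t: 52.78
ee_pos: [453.9, -236.9, 165.4]
orientation: [-1.569, 0.046, -0.038]
ft_force: [0.4, -0.2, 0.3]
width: 46.7
```

Call:
jog_arm(
  steps=[
    {"dp": [0,0,-0.015],"turn": [0,0,0],"claw": 0},
    {"dp": [0,0,-0.03],"turn": [0,0,0],"claw": 0},
    {"dp": [0,0,-0.03],"turn": [0,0,0],"claw": 0},
  ],
)

```text
t: 53.03
ee_pos: [454.1, -237.0, 163.3]
orientation: [-1.569, 0.046, -0.038]
ft_force: [-0.1, -0.4, -0.5]
width: 46.8
```

Call:
jog_arm(
  steps=[
    {"dp": [0,0,-0.008],"turn": [0,0,0],"claw": 0},
    {"dp": [0,0,-0.012],"turn": [0,0,0],"claw": 0},
    {"dp": [0,0,-0.012],"turn": [0,0,0],"claw": 0},
  ],
)

```text
t: 53.28
ee_pos: [454.2, -237.2, 162.8]
orientation: [-1.57, 0.045, -0.038]
ft_force: [-1.2, -0.0, 4.0]
width: 46.5
```

Call:
jog_arm(
  steps=[
    {"dp": [0,0,0.005],"turn": [0,0,0],"claw": 0.65},
    {"dp": [0,0,0.005],"turn": [0,0,0],"claw": 0.65},
    {"dp": [0,0,0.01],"turn": [0,0,0],"claw": 0.65},
    {"dp": [0,0,0.2],"turn": [0,0,0],"claw": 0.65},
    {"dp": [0,0,0.5],"turn": [0,0,0],"claw": 0.65},
    {"dp": [0,0,0.9],"turn": [0,0,0],"claw": 0.65},
    {"dp": [0,0,0.9],"turn": [0,0,0],"claw": 0.65},
  ],
)

```text
t: 53.87
ee_pos: [456.9, -238.6, 239.7]
orientation: [-1.573, 0.04, -0.044]
ft_force: [0.3, -0.2, 0.6]
width: 56.9
```

Call:
jog_arm(
  steps=[
    {"dp": [-0.1,0.4,0.4],"turn": [0,0,0],"claw": 0.8},
    {"dp": [-0.1,0.8,0.8],"turn": [0,0,0],"claw": 0.8},
    {"dp": [-0.1,1,1],"turn": [0,0,0],"claw": 0.8},
    {"dp": [-0.1,1,1],"turn": [0,0,0],"claw": 0.8},
  ],
)

```text
t: 54.2
ee_pos: [450.6, -156.6, 323.9]
orientation: [-1.574, 0.033, -0.048]
ft_force: [0.2, -0.5, -0.2]
width: 69.7
```

Call:
jog_arm(
  steps=[
    {"dp": [0,0.4,0],"turn": [0,0,0.03],"claw": 0.8},
    {"dp": [0,0.8,0],"turn": [0,0,0.06],"claw": 0.8},
    {"dp": [0,1,0],"turn": [0,0,0.09],"claw": 0.8},
    {"dp": [0,1,0],"turn": [0,0,0.12],"claw": 0.8},
    {"dp": [0,1,0],"turn": [0,0,0.15],"claw": 0.8},
    {"dp": [0,1,0],"turn": [0,0,0.18],"claw": 0.8},
  ],
)

```text
t: 54.7
ee_pos: [450.3, -76.4, 322.8]
orientation: [-1.533, -0.415, 0.4]
ft_force: [-0.5, -0.2, -0.6]
width: 70.4
```

Call:
jog_arm(
  steps=[
    {"dp": [0,0.4,0],"turn": [0,0,0.03],"claw": 0.8},
    {"dp": [0,0.8,0],"turn": [0,0,0.06],"claw": 0.8},
    {"dp": [0,1,0],"turn": [0,0,0.09],"claw": 0.8},
    {"dp": [0,1,0],"turn": [0,0,0.12],"claw": 0.8},
    {"dp": [0,1,0],"turn": [0,0,0.15],"claw": 0.8},
    {"dp": [0,1,0],"turn": [0,0,0.18],"claw": 0.8},
  ],
)

```text
t: 55.2
ee_pos: [450.1, 3.6, 321.6]
orientation: [-1.397, -0.855, 0.842]
ft_force: [-0.2, -0.2, 0.1]
width: 69.9
```

```bash
python3 - <<'E'
from h import *
st();yaw();d=cam("wrist"); save(d,"w38");P=pts(d);rim(P,192,x0s=(400,480,560))
for c,b in (("red",(400,500,-300,-190)),("blue",(480,600,-300,-190))): sach(d,P,c,170,b)
d=cam("scene"); save(d,"s38")
E
```

```text
{'t': 55.2, 'qpos': [-0.022, 0.039, 1.893, 0.006, 1.204, -1.116], 'ee_pos': [450.063, 3.645, 321.613], 'orientation': [-1.397, -0.855, 0.842], 'ft_force': [-0.239, -0.247, 0.079], 'width': 69.939}
yaw 62.51 tooly [ 0.005  0.006 -1.   ]
400 [(112, [-180.9, -173.7, -171.4]), (115, [-296.7, -289.4, -287.3])]
480 [(58, [-184.0, -177.3, -176.0]), None]
560 [None, None]
-270 [(68, [372.6, 377.4, 382.0]), None]
-250 [(76, [373.8, 378.4, 383.2]), None]
-230 [(73, [374.9, 379.5, 384.3]), None]
-210 [(83, [376.2, 380.9, 385.6]), (69, [605.6, 608.0, 615.5])]
red 1292 ((454.4607238769531, -234.8027801513672), (66.35770416259766, 39.920902252197266), 87.35531616210938) [[433.0, -267.0], [472.8999938964844, -268.8999938964844], [475.8999938964844, -202.60000610351562], [436.1000061035156, -200.6999969482422]]Traceback (most recent call last):
  File "<stdin>", line 3, in <module>
  File "h.py", line 28, in sach
    k,l,s,c=cv2.connectedComponentsWithStats(m.astype(np.uint8)); m=l==1+np.argmax(s[1:,4])
                                                                         ~~~~~~~~~^^^^^^^^^
    return _wrapfunc(a, 'argmax', axis=axis, out=out, **kwds)
    return bound(*args, **kwds)
ValueError: attempt to get argmax of an empty sequence
```

View pics/w38.png

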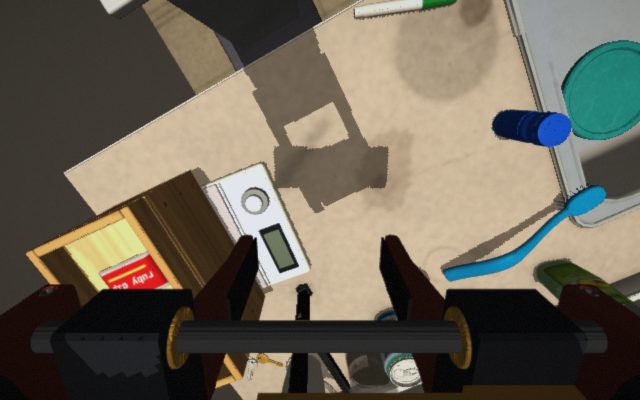

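```bash
python3 - <<'E'
from h import *
for n in ("scene","side"):
    d=cam(n); cv2.imwrite("pics/%s39.png"%n,cv2.resize(d["img"][80:240,250:450,::-1],None,fx=4,fy=3.7,interpolation=2))
    P=pts(d)
    for c,b in (("red",(400,500,-300,-190)),("blue",(480,600,-300,-190))): sach(d,P,c,170,b)
    x,y,z=[P[...,i] for i in range(3)]
    m=(x>415)&(x<570)&(y>-275)&(y<-205); print(np.percentile(z[m],[5,50,95]))
st()
E
```

```text
red 33 ((438.2162780761719, -222.41163635253906), (38.9981803894043, 7.592793941497803), 86.78279876708984) [[433.29998779296875, -241.6999969482422], [440.8999938964844, -242.10000610351562], [443.1000061035156, -203.1999969482422], [435.5, -202.6999969482422]]
blue 21 ((522.9718627929688, -217.36264038085938), (17.737884521484375, 14.724101066589355), 86.72283935546875) [[515.0999755859375, -225.8000030517578], [529.7999877929688, -226.60000610351562], [530.7999877929688, -208.89999389648438], [516.0999755859375, -208.10000610351562]]
[156.71506806 161.67366163 169.23429828]
red 76 ((453.0968322753906, -247.3046112060547), (32.704681396484375, 34.8957633972168), 85.52970886230469) [[434.3999938964844, -262.20001220703125], [469.20001220703125, -265.0], [471.79998779296875, -232.39999389648438], [437.0, -229.60000610351562]]
blue 44 ((534.533203125, -251.77059936523438), (32.47532653808594, 18.726003646850586), 0.9187338948249817) [[518.0999755859375, -242.6999969482422], [518.4000244140625, -261.3999938964844], [550.9000244140625, -260.8999938964844], [550.5999755859375, -242.10000610351562]]
[160.14824506 169.62887885 172.13589323]
{'t': 55.35, 'qpos': [-0.023, 0.039, 1.892, 0.006, 1.205, -1.108], 'ee_pos': [450.135, 3.276, 321.921], 'orientation': [-1.399, -0.849, 0.836], 'ft_force': [-0.685, 1.343, 0.819], 'width': 70.467}
```

View pics/scene39.png

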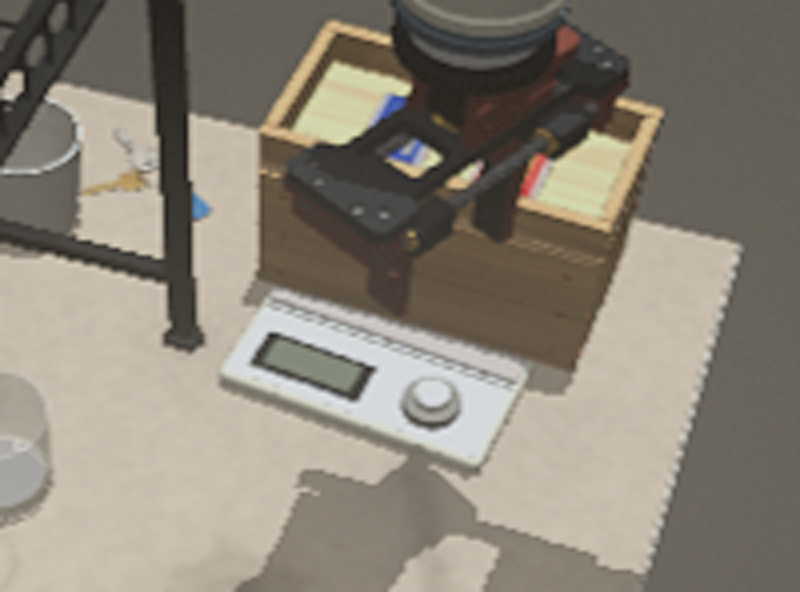

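View pics/side39.png

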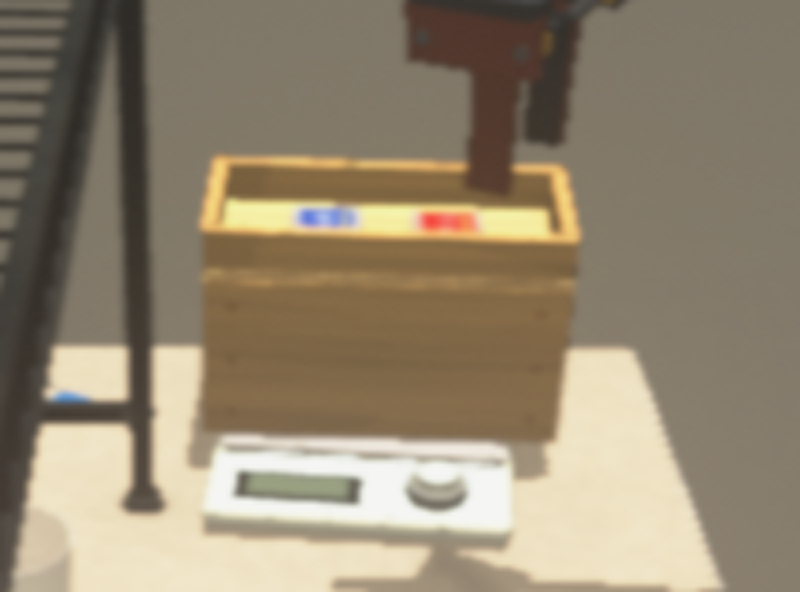

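```bash
python3 - <<'E'
from h import *
P=np.load("wrist0.npy")
for u,v in [(632,215),(600,180),(570,270),(620,260),(540,220),(637,225)]: print((u,v),P[v,u].round())
a=cv2.imread("pics/wrist0.png"); cv2.imwrite("pics/z9.png",cv2.resize(a[140:400,400:640],None,fx=2.3,fy=2.3,interpolation=2))
E
```

```text
(632, 215) [387. 946.  12.]
(600, 180) [331. 918.   3.]
(570, 270) [420. 847.  38.]
(620, 260) [452. 933.   8.]
(540, 220) [360. 839.   5.]
(637, 225) [402. 951.  13.]
```

View pics/z9.png

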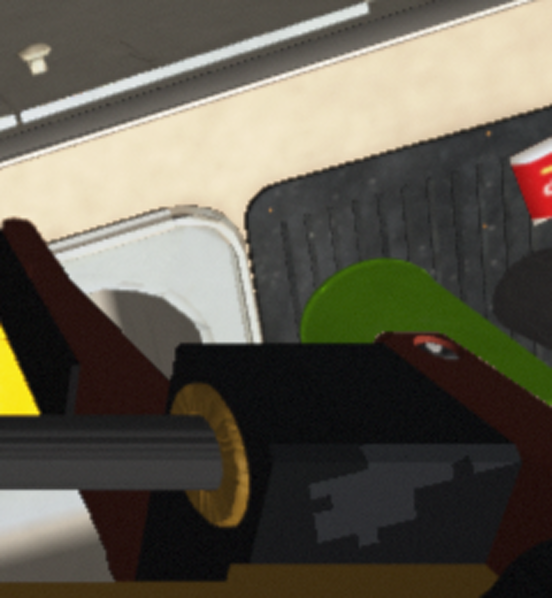

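Call:
jog_arm(
  steps=[
    {"dp": [-0.1,0.5,0],"turn": [0,0,0],"claw": 0.8},
    {"dp": [-0.1,1,0],"turn": [0,0,0],"claw": 0.8},
    {"dp": [-0.1,1,0],"turn": [0,0,0],"claw": 0.8},
  ],
)

```text
t: 55.6
ee_pos: [441.8, 87.4, 321.5]
orientation: [-1.397, -0.849, 0.835]
ft_force: [-0.4, -0.4, 0.0]
width: 70.4
```

Call:
jog_arm(
  steps=[
    {"dp": [-0.1,0.5,0],"turn": [0,0,0],"claw": 0.8},
    {"dp": [-0.1,1,0],"turn": [0,0,0],"claw": 0.8},
    {"dp": [-0.1,1,0],"turn": [0,0,0],"claw": 0.8},
  ],
)

```text
t: 55.85
ee_pos: [433.7, 171.8, 321.2]
orientation: [-1.396, -0.85, 0.834]
ft_force: [-0.9, -0.3, -0.1]
width: 70.2
```

Call:
jog_arm(
  steps=[
    {"dp": [-0.1,0.5,0],"turn": [0,0,0],"claw": 0.8},
    {"dp": [-0.1,1,0],"turn": [0,0,0],"claw": 0.8},
    {"dp": [-0.1,1,0],"turn": [0,0,0],"claw": 0.8},
  ],
)

```text
t: 56.1
ee_pos: [425.8, 255.9, 321.0]
orientation: [-1.394, -0.851, 0.833]
ft_force: [0.1, 0.3, 0.1]
width: 70.2
```

Call:
jog_arm(
  steps=[
    {"dp": [-0.1,0.5,0],"turn": [0,0,0],"claw": 0.8},
    {"dp": [-0.1,1,0],"turn": [0,0,0],"claw": 0.8},
    {"dp": [-0.1,1,0],"turn": [0,0,0],"claw": 0.8},
  ],
)

```text
t: 56.35
ee_pos: [418.2, 340.0, 320.6]
orientation: [-1.393, -0.852, 0.832]
ft_force: [-0.5, -0.1, -0.2]
width: 70.3
```

Call:
jog_arm(
  steps=[
    {"dp": [-0.1,0.5,0],"turn": [0,0,0],"claw": 0.8},
    {"dp": [-0.1,1,0],"turn": [0,0,0],"claw": 0.8},
    {"dp": [-0.1,1,0],"turn": [0,0,0],"claw": 0.8},
  ],
)

```text
t: 56.6
ee_pos: [410.7, 424.0, 320.0]
orientation: [-1.391, -0.853, 0.831]
ft_force: [-1.2, -0.1, 0.1]
width: 70.1
```

Call:
jog_arm(
  steps=[
    {"dp": [-0.1,0.5,0],"turn": [0,0,0],"claw": 0.8},
    {"dp": [-0.1,1,0],"turn": [0,0,0],"claw": 0.8},
    {"dp": [-0.1,1,0],"turn": [0,0,0],"claw": 0.8},
  ],
)

```text
t: 56.85
ee_pos: [403.1, 508.0, 319.0]
orientation: [-1.39, -0.854, 0.83]
ft_force: [-0.4, -1.1, -1.2]
width: 70.6
```

Call:
jog_arm(
  steps=[
    {"dp": [-0.1,0.5,0],"turn": [0,0,0],"claw": 0.8},
    {"dp": [-0.1,1,0],"turn": [0,0,0],"claw": 0.8},
    {"dp": [-0.1,1,0],"turn": [0,0,0],"claw": 0.8},
  ],
)

```text
t: 57.1
ee_pos: [395.3, 591.8, 317.3]
orientation: [-1.389, -0.854, 0.83]
ft_force: [-1.3, -0.7, -1.3]
width: 70.2
```

```bash
python3 - <<'E'
from h import *
st();yaw();d=cam("wrist"); save(d,"w40")
d=cam("scene"); save(d,"s40");P=pts(d)
for c,b in (("red",(400,500,-300,-190)),("blue",(480,600,-300,-190))): sach(d,P,c,170,b)
E
```

```text
{'t': 57.1, 'qpos': [0.963, 0.465, 1.342, 0.005, 1.316, -0.122], 'ee_pos': [395.286, 591.834, 317.306], 'orientation': [-1.389, -0.854, 0.83], 'ft_force': [-1.257, -0.656, -1.31], 'width': 70.24}
yaw 62.11 tooly [ 0.007  0.018 -1.   ]
red 200 ((452.77996826171875, -233.00389099121094), (61.15065002441406, 36.62495803833008), 87.31375122070312) [[433.1000061035156, -262.70001220703125], [469.6000061035156, -264.3999938964844], [472.5, -203.3000030517578], [435.8999938964844, -201.60000610351562]]
blue 175 ((532.6282958984375, -238.09901428222656), (58.430015563964844, 35.79928207397461), 87.57972717285156) [[513.5, -266.5], [549.2999877929688, -268.0], [551.7000122070312, -209.6999969482422], [516.0, -208.1999969482422]]
```

View pics/w40.png

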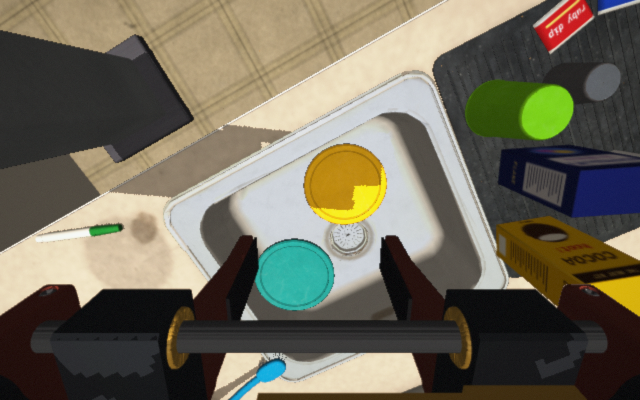

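View pics/s40.png

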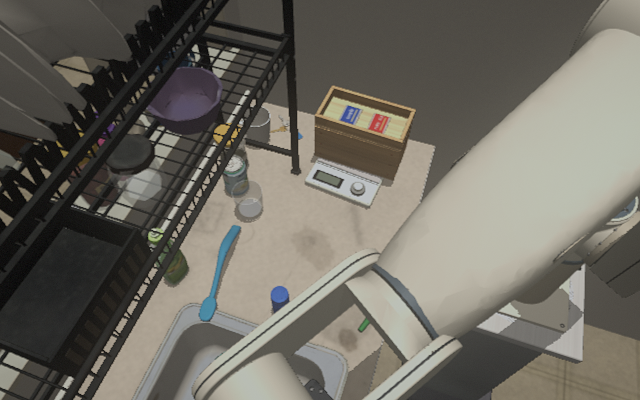

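Call:
jog_arm(
  steps=[
    {"dp": [-0.6,0.5,0],"turn": [0,0,0.03],"claw": 0.8},
    {"dp": [-1,0.8,0],"turn": [0,0,0.06],"claw": 0.8},
    {"dp": [-1,0.8,0],"turn": [0,0,0.09],"claw": 0.8},
    {"dp": [-1,0.8,0],"turn": [0,0,0.12],"claw": 0.8},
    {"dp": [-1,0.8,0],"turn": [0,0,0.15],"claw": 0.8},
  ],
)

```text
t: 57.62
ee_pos: [315.6, 650.3, 317.3]
orientation: [-1.203, -1.207, 1.19]
ft_force: [0.1, -0.8, 0.3]
width: 70.3
```

```bash
python3 - <<'E'
from h import *
st();d=cam("wrist"); save(d,"w41"); P=pts(d); np.save("w41.npy",P)
d=cam("side"); save(d,"sd41")
E
```

```text
{'t': 57.617, 'qpos': [1.099, 0.486, 1.308, 0.008, 1.334, -0.462], 'ee_pos': [315.56, 650.333, 317.342], 'orientation': [-1.203, -1.207, 1.19], 'ft_force': [0.14, -0.791, 0.307], 'width': 70.281}
```

View pics/w41.png

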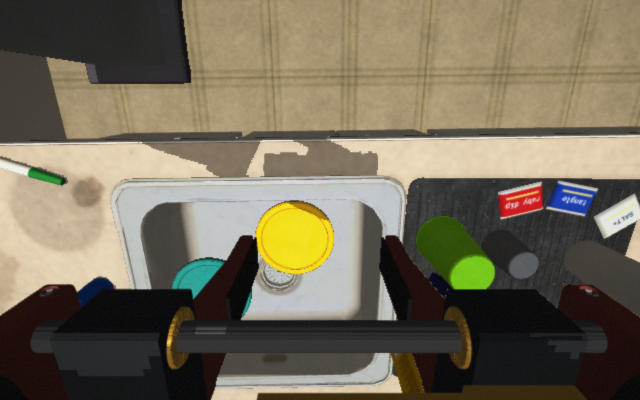

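View pics/sd41.png

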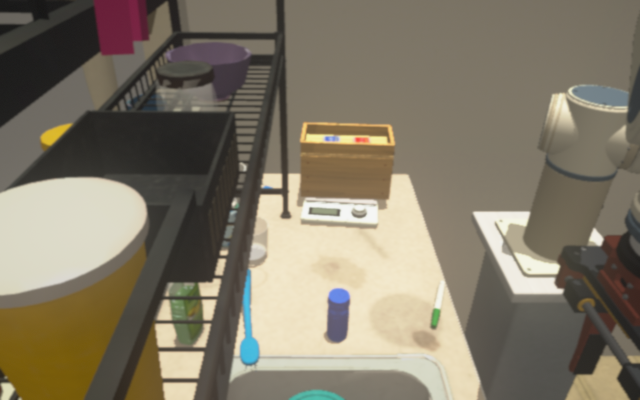

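```bash
python3 - <<'E'
from h import *
P=np.load("w41.npy"); print(P[215,618].round(),P[200,520].round(),P[198,572].round())
print(ctrl.close_job())
E
```

```text
[ 416. 1134.   15.] [388. 970.  16.] [ 386. 1052.   15.]
the job is handed in; nothing more can be done
None
```

The box is packed as asked and the job was handed in at about 58 s of the 210 s.

- **Zeroing:** I pressed the button down its full 5 mm until it met its stop, at about 16 N, and it came back up when I lifted off.
- **Packing:** I took the tray off and stood jar_a and jar_b upright on the box floor. I then put the tray back and laid the blue and red sachets flat and side by side in it. The blue sachet was knocked aside during the run, so I found it again before picking it up.
- **Last checks:**
  - **Tray:** the rim is at about 192 mm and lines up with the box to within about 2 mm, and its height when seated matches the height before I lifted it.
  - **Sachets:** both lie flat on the tray floor, near (454, −235) and (535, −241) mm.
  - **Jars:** both stood upright when I last saw them, just before the tray went back on.
  - **Left alone:** the keys, the glass and the blue look-alike jar are where they were.
- **Items not found:** I saw no jar_c or white sachet on the worktop around the scale. A red, a blue and a white sachet lie together on the drying mat, at y = 970–1134 mm. They are beyond the arm's reach, so I took them for look-alikes and left them.

No check failed. The positions from the wrist and scene cameras differed by up to 3–4 mm.

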